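Set the tension on a racket stringing machine and clear it for the next racket

ROBOT

A 6-joint arm with a two-finger parallel gripper is mounted at the origin on the work surface. World frame = base frame: x ahead of the robot, y to its left, z up, the work surface at z = 0. Lengths are in m, angles in rad, forces in N, time in s.
With the tool pointing down it reaches from about 0.375 to 0.75 m from the base axis. Payload 9 kg.
Tool frame: the origin (TCP) lies on the front face of the gripper's body, between the roots of the fingers; the fingertips stand ahead of it and the grasp point (between the pads) lies 54 mm ahead of it (env.tips_ahead is the z of the fingertips in the tool frame, in m); z points along the fingers, y is the direction in which the jaws open and shut (so a half turn about z gives the same grasp; the last joint's range is limited). The gripper opens to 85 mm and grips with 20 to 120 N. Pads are 22 mm wide; open, the fingers measure 114 mm over their backs; the gripper's body (76 mm by 85 mm) begins 54 mm behind the grasp point. The pads swing forward as they close: fully open they stand 13 mm farther back than shut.
Start: joints at [-1.327, 0.104, 0.097, 1.564, 0, 1.353], TCP at [0.267, -0.537, 0.304] pointing down, gripper open.
Joint ranges: [-2.99, 2.99], [-0.84, 1.86], [-1.1, 1.16], [-1.84, 2.11], [-1.51, 1.56], [-3.14, 3.14]. Speed limits (rad/s): [2.22, 2.22, 2.57, 3.14, 3.14, 3.14].

INTERFACE

Orientations are given as a unit quaternion [x, y, z, w].
In Python, from workcell import env gives the robot as it stands. The module is installed in compiled form; this text tells all that it offers.
- The arm moves only by the tool arm_command, never from a script. Its argument "rows" is a list of rows, each an object of numbers: "hand": the opening in per cent of the stroke, from 0 (shut) to 100 (fully open); "x", "y", "z": the shift along the tool's x, y, z in mm; "rx", "ry", "rz": the turn, a rotation vector about the tool's x, y, z in rad. A call has 1 to 20 rows; each row is the pose to reach, as a shift and turn from the pose commanded when the call began, along the tool's axes at that moment; what a row does not reach only later rows make up. A row lasts 1/12 s, in which the tool goes at most 41.7 mm and 7.16 degrees, less where a joint would pass 70% of its speed; a pose out of reach is approached as far as the arm can. A call with a gripper value outside its range is refused whole. The fingers move at their own pace and stop on an object; the grip force is fixed at half the most. Time passes only in rows, so rows that repeat a pose let the fingers close. It gives the time, the measured TCP pose, the force and the opening at its end, in the units of the state.
- env.read_state(): the state, without advancing time (a new reading comes with each control period).
- env.grab_frame(name): name is "scene" or "top" or "wrist"; returns (picture, depth): 420x560x3 uint8, red, green, blue; 420x560 float32, m along the optical axis (not along the pixel's ray), 0 where there is no reading.
- env.camera_model(name): a dict with "vfov" (degrees; the focal length in pixels is half the picture's height over the tangent of half this angle, whatever the lens; pixels are square), "cx", "cy" (the principal point, pixels), "dist_coeffs" ([k1, k2, p1, p2, k3] as OpenCV has them; the pictures are not rectified), "R" (3x3) and "t" (3): a world point X has camera coordinates R X + t; the wrist camera has in their place "mount" (4x4, takes a point from camera to tool coordinates, whose origin is the TCP and whose axes are the flange's). Camera axes: x right, y down, z forward; pixel columns grow to the right and rows downward; lengths in m; the calibration is good to about 2 mm. A picture is of the moment at which its call begins: read the wrist's pose just before it. camera_model takes no time and is no camera call.
- env.close_job(): hands the job in, once; it reports no verdict.
Trained networks look in the newest picture that a camera, given by its name, has taken for a name from the list of things; names that differ only in an ending like _2 or _b are one class to them, and where a whole thing is asked for, a point or a joint stands for the part that bears it (a point fixed in the world has none). Each returns a list of dicts, best first, with "score" (0 to 1); they miss things now and then, are a little off and sometimes report something else, mostly with a low value. They report only what shows in the picture. A call takes as long as a camera call. They do not tell look-alikes from the thing itself.
- env.recognise(camera, label): "point" ([column, row] in pixels, amid what is visible of it).
- env.trace(camera, label): "region" (420x560 bool, what is visible of it) and "point" ([column, row] in pixels, amid what is visible of it).
- env.pinpoint(camera, label): "point" ([column, row] in pixels: a listed point, or the origin of a listed thing).
The state is a dict: "clock": time; "q": joint angles; "joint_velocities": joint speeds; "joint_torque": joint torques, N m; "ee_pos": TCP position; "ee_rot": TCP orientation; "force": force on the tool from outside, world axes, zero at the start; "moment": the same for the moment, N m; "opening": finger opening in m.
Only numpy, scipy, OpenCV 4.12 (cv2) and the standard library are available. Lean on these libraries where they do the work, as an engineer would, in place of code of your own. Each camera call takes 0.05 s, during which the arm holds its last target.

TASK

Get the stringing machine ready for the next racket: pull the red brake knob fully out, then push the square key fully home in the lock and turn it clockwise to its stop to unlock, turn the tension dial until its white pointer is on the red mark, and turn the key back to its stop to lock the setting. Then return the key to its holder, fully down and upright, lay every loose string clamp on the floor of the blue tray, and push the brake knob fully in once the setting is locked. Leave the reel, the can and the jar where they are.

Things in the scene. Friction and masses are not known exactly. Their poses are not given: they have to be found in the camera images.
- brake_knob (a point): centre of the red round pull knob (32 mm across, 24 mm high, 12 mm stem) at the right-hand (-y) end of the navy console, 25 mm above the console top when in; rises when pulled. The console is a fixed box 130 x 310 x 50 mm, top 50 mm above the bench; lock, dial and brake stand in a row along it, 110 mm apart. Axes are the console's, z up
- brake (a joint): how far the brake knob is pulled straight up out of the console, in m: 0 = fully in (turntable free), 0.02 = fully out against its stop (turntable braked). Friction of about 4 N keeps it where it is left.
- lock_top (a point): centre of the top face of the 28 mm square brass lock barrel at the left-hand (+y) end of the console; this face lies 6 mm below the console top in a 42 mm square recess. In it a square socket 15.6 mm wide, 26 mm deep, mouth bevelled 2.5 mm, sides along x and y. Axes turn with the barrel, z up. A white line on its +x side points to a red dot when locked, a green dot when unlocked
- lock (a joint): angle of the lock barrel in rad, growing clockwise seen from above: 0 = locked (stop), 1.4 = unlocked (stop). Friction about 0.08 N m; it stays where it is left.
- dial_grip (a point): tension dial in the middle of the console: a grey bar grip 46 mm long, 13 mm wide, 32 mm high on a black disc 50 mm across. The point is on the axis of rotation, 27 mm above the console top and 11.5 mm below the top of the bar. x runs along the bar to the end with the white pointer line, z up; turns with the dial.
- dial (a joint): angle of the tension dial in rad, growing clockwise seen from above, stops at 0 and 2.8. Friction about 0.04 N m; it stays where it is left. The white pointer is at the red mark when joint dial equals joint mark.
- mark_tip (a point): red tension mark, 15 mm long and 6 mm wide, lying flat on the console beside the dial, 36 mm from the dial's axis. x points from the dial's axis out through the mark. It differs from start to start and cannot be moved by hand.
- mark (a joint): angle of the red mark in rad, on the same scale and direction as joint dial.
- key_grip (a point): loose square key, 0.1 kg: steel shank 14 mm square, 24 mm long (last 3 mm only 11 wide); collar 32 mm across, 4 thick; stem 14 mm across, 16 long; yellow cross bar 44 x 14 x 22 mm high. Point: centre of the bar, 55 mm above the shank tip, 31 above the collar's underside. x along the bar, z up, shank sides along x and y. Home when the collar seats. Starts standing in its holder
- holder_top (a point): orange key holder, a fixed block 70 x 70 x 34 mm on the bench. The point is the mouth of its hole at the centre of its top: square, 22 mm wide, 32 mm deep, bevelled; the key's shank drops in at any angle and the collar rests on the block's top. z up.
- tray_in (a point): blue tool tray fixed to the bench, 220 x 100 mm outside and 28 mm high, walls and floor 5 mm. The point is the centre of its inner floor; x along its length, z up. Tray and holder stand on either side of the console, and may be swapped.
- clamp0_c (a point): string clamp, a block 50 mm long (x), 20 mm wide (y), 30 mm high (z), black below, aluminium above with steel teeth and a green lever strip 2 mm high on top. The point is its centre, 15 mm above its underside. 0.12 kg. It starts flat on the bench in front of the console; may be absent.
- clamp1_c (a point): string clamp, a block 50 mm long (x), 20 mm wide (y), 30 mm high (z), black below, aluminium above with steel teeth and a green lever strip 2 mm high on top. The point is its centre, 15 mm above its underside. 0.12 kg. It starts flat on the bench in front of the console; may be absent.
- clamp2_c (a point): string clamp, a block 50 mm long (x), 20 mm wide (y), 30 mm high (z), black below, aluminium above with steel teeth and a green lever strip 2 mm high on top. The point is its centre, 15 mm above its underside. 0.12 kg. It starts flat on the bench in front of the console; may be absent.
- clamp3_c (a point): string clamp, a block 50 mm long (x), 20 mm wide (y), 30 mm high (z), black below, aluminium above with steel teeth and a green lever strip 2 mm high on top. The point is its centre, 15 mm above its underside. 0.12 kg. It starts flat on the bench in front of the console; may be absent.
- reel: yellow string reel, 100 mm across, 32 mm high, beyond the tray or holder; leave it alone. Origin: centre of its underside.
- powder: can with a paper label, 56 mm across, 100 mm high, beyond the tray or holder; leave it alone. Origin: centre of its underside.
- jar: jar, 52 mm across, 70 mm high, beyond the tray or holder; leave it alone. Origin: centre of its underside.
Not all that is in view belongs to the job. What is shaped like the part that bears clamp1_c but purple is not meant.

How it is judged:
On the way, in this order (a step that is already met when the one before it is completed fails the run):
1. the brake knob is pulled out (value of joint brake above 0.016 m), for 0.2 s.
2. with the brake out, the key is fully home in the lock and has turned it to unlocked (value of joint brake above 0.016 m and value of joint lock above 1.2 rad and horizontal distance between key_grip and lock_top below 0.006 m and z of key_grip in the frame of lock_top below 0.035 m), for 0.2 s.
3. with brake out and lock unlocked, the dial's pointer is on the red mark (value of joint brake above 0.016 m and value of joint lock above 1.2 rad and angle between the x axis of dial_grip and the x axis of mark_tip, either way round below 0.12 rad), for 0.2 s.
4. with the dial still on the mark and the brake out, the key in the lock has turned it back to locked (value of joint brake above 0.016 m and value of joint lock below 0.2 rad and angle between the x axis of dial_grip and the x axis of mark_tip, either way round below 0.12 rad and horizontal distance between key_grip and lock_top below 0.006 m and z of key_grip in the frame of lock_top below 0.035 m), for 0.2 s.
5. the brake knob is pushed in (value of joint brake below 0.003 m), for 0.2 s.
At the end, for the whole second after the job is handed in: Brake knob in (3 mm), lock at its locked stop (0.2 rad), dial pointer on the red mark (0.12 rad), key upright in its holder (10 mm of centre, collar within 5 mm of the top, tilt 0.15 rad), every clamp present lying on the tray floor inside its walls (value of joint brake below 0.003 m and value of joint lock below 0.2 rad and angle between the x axis of dial_grip and the x axis of mark_tip, either way round below 0.12 rad and horizontal distance between key_grip and holder_top below 0.01 m and z of key_grip in the frame of holder_top below 0.036 m and angle between key_grip's own z axis and vertical below 0.15 rad and x of clamp0_c in the frame of tray_in between -0.105 and 0.105 m and y of clamp0_c in the frame of tray_in between -0.045 and 0.045 m and z of each of clamp0_c, clamp1_c, clamp2_c, clamp3_c in the frame of tray_in below 0.022 m and x of clamp1_c in the frame of tray_in between -0.105 and 0.105 m and y of clamp1_c in the frame of tray_in between -0.045 and 0.045 m and x of clamp2_c in the frame of tray_in between -0.105 and 0.105 m and y of clamp2_c in the frame of tray_in between -0.045 and 0.045 m and x of clamp3_c in the frame of tray_in between -0.105 and 0.105 m and y of clamp3_c in the frame of tray_in between -0.045 and 0.045 m); the robot touches nothing.
It fails at once if the reel is pushed more than 30 mm (distance of reel from where it was at the start of the episode above 0.03 m).
It fails at once if the can is pushed more than 30 mm (distance of powder from where it was at the start of the episode above 0.03 m).
It fails at once if the jar is pushed more than 30 mm (distance of jar from where it was at the start of the episode above 0.03 m).
Of clamp0, clamp1, clamp2, clamp3 only 2 to 4 are there at a start; the rules pass over those that are not, and their reading is None.
At some moment in a run one of clamp0, clamp1, clamp2, clamp3 may be knocked a few centimetres aside while the robot is not near it.
It also fails if it takes over 210 s, if anything falls off the work surface, if the arm or the gripper's body presses on something with over 40 N, if the wrist force passes 120 N, or if a joint passes its speed limit or range.

## Working session

There is one attempt and no reset: what is moved stays moved. The work goes in short steps, Python scripts to look and compute and a tool call to move; the robot and the scene stay as the last step left them, time stands still between calls to the robot, and variables do not carry over. Pictures are saved under pics/ and viewed, and the job is handed in when it is done.

Besides the shell and the picture viewer there is one more tool, called after "Call:" by a JSON object that holds its "method" and its "body", one argument or row to a line. arm_command: Moves the arm, as the interface text tells. Its arguments: {"type":"object","properties":{"rows":{"type":"array"}},"required":["rows"]}

```bash
mkdir -p pics; ls
cat > h.py <<'E'
import numpy as np, cv2, json
from workcell import env
def save(name,fn):
    im,d=env.grab_frame(name); cv2.imwrite('pics/'+fn+'.png',im[:,:,::-1]); np.save('pics/'+fn+'_d.npy',d); return im,d
E
python3 - <<'E'
from h import *
s=env.read_state(); print(s, env.tips_ahead)
for n in ['scene','top','wrist']:
    m=env.camera_model(n); print(n,m)
    save(n,n+'0')
E
```

```text
pics
{'clock': 0.0, 'q': array([-1.32674311e+00,  1.04699398e-01,  9.64759415e-02,  1.56389939e+00,
       -2.10268599e-05,  1.35311497e+00]), 'joint_velocities': array([ 0.00047883,  0.00021134, -0.00085667,  0.00025808,  0.00040732,
       -0.00050864]), 'joint_torque': array([-7.79953116e-04, -5.56938851e+01,  5.03641069e+01,  1.70106499e-02,
       -4.81125990e-04, -1.74484154e-05]), 'ee_pos': array([ 0.26725653, -0.53692629,  0.30312588]), 'ee_rot': array([ 9.73468091e-01,  2.28821844e-01, -1.92579415e-05, -6.63062191e-04]), 'force': array([ 0.74979308, -0.12795908,  0.2928708 ]), 'moment': array([-0.00439549, -0.00366112, -0.00081386]), 'opening': 0.0851556023247154} 0.0726
scene {'vfov': 47.2850390715191, 'cx': 274.9695904472238, 'cy': 210.63908765603568, 'dist_coeffs': array([0.02802888, 0.        , 0.        , 0.        , 0.        ]), 'R': array([[-0.64512601,  0.76405167, -0.00612254],
       [ 0.63613405,  0.53264569, -0.55823117],
       [-0.42325631, -0.3640242 , -0.82966287]]), 't': array([ 0.40326816, -0.31497738,  1.26161069])}
top {'vfov': 51.188968115514726, 'cx': 
[... 152 characters left out ...]
23, -0.99951578,  0.02259394],
       [-0.99298959, -0.02387143, -0.11576627],
       [ 0.11624956, -0.01995882, -0.99301948]]), 't': array([-0.04424784,  0.58418653,  0.95268083])}
wrist {'vfov': 59.49328374627121, 'cx': 285.7647973719482, 'cy': 212.8248489660197, 'dist_coeffs': array([0.01221159, 0.        , 0.        , 0.        , 0.        ]), 'mount': array([[-2.61098953e-04, -9.59942670e-01, -2.80196363e-01,
         6.98159326e-02],
       [ 9.99999894e-01, -3.56635666e-04,  2.89978311e-04,
         1.13624008e-03],
       [-3.78290571e-04, -2.80196257e-01,  9.59942662e-01,
        -7.00436852e-02],
       [ 0.00000000e+00,  0.00000000e+00,  0.00000000e+00,
         1.00000000e+00]])}
```

View pics/top0.png

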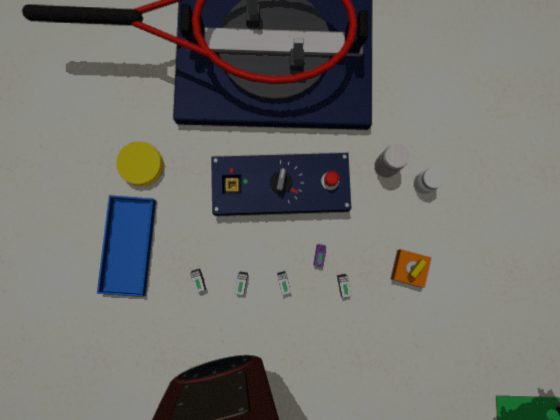

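View pics/scene0.png

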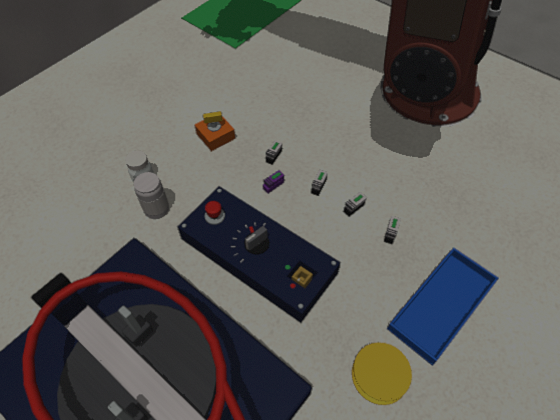

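View pics/wrist0.png

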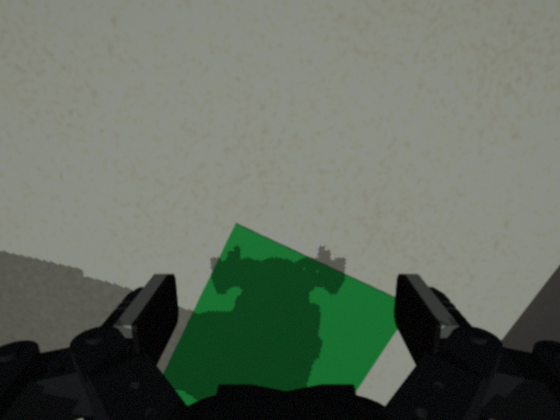

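The top view shows four clamps at about (198,281), (241,284), (284,284) and (344,286), with the purple look-alike at (319,256). The lock is at (232,184), the dial at (281,180), the brake at (331,180), the holder with the key at (412,268), and the tray at (127,247).

```bash
cat >> h.py <<'E'
from scipy.spatial.transform import Rotation as Rn
def K(m):
    f=210/np.tan(np.radians(m['vfov']/2)); return np.array([[f,0,m['cx']],[0,f,m['cy']],[0,0,1]])
def RT(name,st=None):
    m=env.camera_model(name)
    if name!='wrist': return m['R'],m['t'],K(m),m['dist_coeffs']
    st=st or env.read_state()
    T=np.eye(4);T[:3,:3]=Rn.from_quat(st['ee_rot']).as_matrix();T[:3,3]=st['ee_pos']
    C=np.linalg.inv(T@m['mount']); return C[:3,:3],C[:3,3],K(m),m['dist_coeffs']
def ray(name,p,st=None):
    R,t,k,d=RT(name,st); u=cv2.undistortPoints(np.array(p,float).reshape(-1,1,2),k,d).reshape(-1,2)
    return -R.T@t, np.c_[u,np.ones(len(u))]@R
def onz(name,p,z,st=None):
    c,r=ray(name,p,st); z=np.broadcast_to(z,len(r)); return c+r*((z-c[2])/r[:,2])[:,None]
def depthpts(name,d,st=None,mask=None):
    vv,uu=np.nonzero(d>0 if mask is None else mask&(d>0))
    c,r=ray(name,np.c_[uu,vv],st); return c+r*d[vv,uu][:,None],uu,vv
def proj(name,X,st=None):
    R,t,k,d=RT(name,st); return cv2.projectPoints(np.array(X,float).reshape(-1,3),cv2.Rodrigues(R)[0],t,k,d)[0].reshape(-1,2)
def tri(a,pa,b,pb,sa=None,sb=None):
    ca,ra=ray(a,pa,sa); cb,rb=ray(b,pb,sb); ra=ra[0]/np.linalg.norm(ra[0]); rb=rb[0]/np.linalg.norm(rb[0])
    A=np.c_[ra,-rb]; s=np.linalg.lstsq(A,cb-ca,rcond=None)[0]; p=ca+ra*s[0];q=cb+rb*s[1]; return (p+q)/2,np.linalg.norm(p-q)
def yawof(st): return Rn.from_quat(st['ee_rot']).as_matrix()
E
python3 - <<'E'
from h import *
for lab in ['brake_knob','lock_top','dial_grip','mark_tip','key_grip','holder_top','tray_in','clamp0_c','reel','powder','jar']:
    r={}
    for n in ['top','scene']:
        r[n]=env.pinpoint(n,lab); print(lab,n,[(np.round(q['point'],1).tolist(),round(q['score'],2)) for q in r[n][:6]])
    if r['top'] and r['scene'] and lab[:5]!='clamp':
        X,e=tri('top',r['top'][0]['point'],'scene',r['scene'][0]['point']); print('   ',X.round(4),e.round(4))
print(env.read_state()['clock'])
E
```

```text
brake_knob top [([329.1, 178.2], 0.66)]
brake_knob scene [([210.8, 208.5], 0.57)]
    [ 0.6667 -0.1293  0.079 ] 0.0048
lock_top top [([232.2, 182.9], 0.45)]
lock_top scene [([296.7, 276.1], 0.67), ([210.5, 205.9], 0.29)]
    [0.6577 0.0847 0.0413] 0.0038
dial_grip top [([231.4, 181.0], 0.7), ([282.4, 182.9], 0.66)]
dial_grip scene [([253.4, 239.2], 0.77)]
    [0.6683 0.0448 0.1498] 0.0862
mark_tip top []
mark_tip scene [([348.7, 205.2], 0.31)]
key_grip top [([415.6, 266.2], 0.76), ([201.7, 278.0], 0.49)]
key_grip scene [([209.0, 116.5], 0.74)]
    [ 0.4809 -0.3184  0.0704] 0.0051
holder_top top [([415.9, 266.7], 0.62), ([282.4, 181.8], 0.21)]
holder_top scene [([213.5, 124.4], 0.63)]
    [ 0.4762 -0.3227  0.0403] 0.0088
tray_in top [([127.8, 248.2], 0.8)]
tray_in scene [([443.3, 301.0], 0.97), ([391.2, 228.0], 0.29)]
    [0.5061 0.3207 0.0082] 0.0019
clamp0_c top [([239.1, 282.4], 0.52)]
clamp0_c scene [([349.8, 201.9], 0.78)]
reel top [([142.4, 166.1], 0.64)]
reel scene [([382.2, 374.3], 0.56), ([390.3, 227.3], 0.4)]
    [0.6968 0.3042 0.0007] 0.0082
powder top [([383.3, 167.4], 0.56)]
powder scene [([156.4, 208.8], 0.86), ([209.0, 116.3], 0.29)]
    [ 7.119e-01 -2.666e-01 -6.000e-04] 0.0026
jar top [([421.8, 180.1], 0.85)]
jar scene [([140.8, 174.3], 0.87)]
    [ 0.6785 -0.3496  0.0218] 0.0014
1.25
```

Run:
```python
from h import *
im=cv2.imread('pics/top0.png'); 
a=cv2.resize(im[145:225,200:360],None,fx=5,fy=5,interpolation=cv2.INTER_CUBIC); cv2.imwrite('pics/topc.png',a)
im=cv2.imread('pics/scene0.png'); 
a=cv2.resize(im[180:320,175:345],None,fx=4,fy=4,interpolation=cv2.INTER_CUBIC); cv2.imwrite('pics/scc.png',a)
```

```text
(no output)
```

View pics/topc.png

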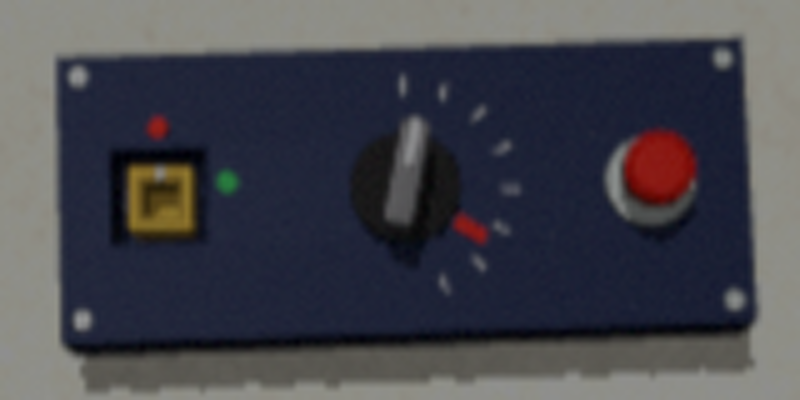

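View pics/scc.png

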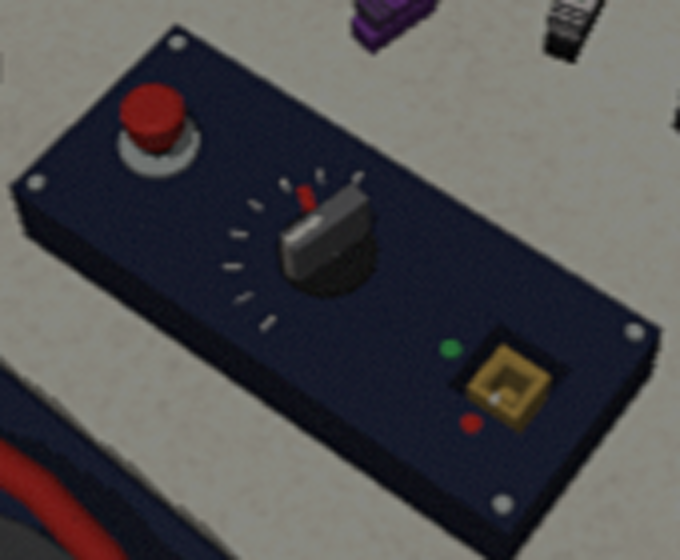

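```bash
cat >> h.py <<'E'
def rect(P,res=0.001):
    r=cv2.minAreaRect((P[:,:2]*1000).astype(np.float32)); return np.round(r[0],1),np.round(r[1],1),r[2]
E
python3 - <<'E'
from h import *
for n in ['top','scene']:
    d=np.load(f'pics/{n}0_d.npy'); P,u,v=depthpts(n,d)
    fl=P[(abs(P[:,2])<0.02)&(P[:,0]>.35)&(P[:,0]<.6)&(abs(P[:,1])<.2)]; print(n,'floor',np.median(fl[:,2]),fl[:,2].std())
    m=(P[:,2]>.042)&(P[:,2]<.056)&(P[:,0]>.55)&(P[:,0]<.76)&(abs(P[:,1])<.22)
    print('console',rect(P[m]),np.median(P[m][:,2]))
    m=(P[:,2]>.026)&(P[:,2]<.042)&(P[:,0]>.42)&(P[:,0]<.55)&(P[:,1]<-.26)&(P[:,1]>-.4)
    print('holder',rect(P[m]),np.median(P[m][:,2]))
    m=(P[:,2]>.055)&(P[:,2]<.09)&(P[:,0]>.42)&(P[:,0]<.55)&(P[:,1]<-.26)&(P[:,1]>-.4)
    if m.sum()>4: print('key',rect(P[m]),P[m].mean(0),P[m].max(0))
    m=(P[:,2]>.015)&(P[:,2]<.04)&(P[:,0]>.35)&(P[:,0]<.62)&(P[:,1]>.2)&(P[:,1]<.42)
    print('tray',rect(P[m]),np.median(P[m][:,2]))
    m=(P[:,2]>.015)&(P[:,2]<.05)&(P[:,0]>.38)&(P[:,0]<.56)&(abs(P[:,1])<.2)
    M=np.zeros(d.shape,np.uint8); M[v[m],u[m]]=1
    nn,L=cv2.connectedComponents(M)
    for i in range(1,nn):
        mm=L[v,u]==i
        if mm.sum()>15: print('cl',mm.sum(),rect(P[mm]),np.percentile(P[mm][:,2],95).round(4),u[mm].mean().round(),v[mm].mean().round())
E
```

```text
top floor -0.000986006886240176 0.0025128011209572232
console (array([658.5, -22.3]), array([130.6, 310.1]), 3.230602741241455) 0.04881979239711581
holder (array([ 475.2, -320.9]), array([72.6, 69.9]), 76.52027893066406) 0.03333750546343328
key (array([ 475.1, -320.5]), array([16.3, 44.4]), 52.876888275146484) [ 0.47523028 -0.31881171  0.07229642] [ 0.49523977 -0.30242729  0.07860532]
tray (array([512.5, 319.8]), array([102.8, 218.8]), 87.17960357666016) 0.02539577211708116
cl 201 (array([ 499.9, -114.1]), array([20.9, 49.6]), 80.28142547607422) 0.033 320.0 255.0
cl 218 (array([438.2, 158.4]), array([49.8, 21.3]), 18.081079483032227) 0.0323 197.0 281.0
cl 202 (array([436.5, -34. ]), array([49.5, 19.4]), 15.501906394958496) 0.0325 283.0 283.0
cl 209 (array([434.2,  61.1]), array([20.5, 49.5]), 80.41044616699219) 0.0328 241.0 283.0
cl 219 (array([ 433.5, -169.6]), array([49.3, 20.7]), 11.481573104858398) 0.0326 344.0 285.0
scene floor -0.0008077708466007749 0.0029116725684506187
console (array([657.6, -20.7]), array([132.8, 312.9]), 3.324629783630371) 0.048958632904746
holder (array([ 474.9, -318.7]), array([73.4, 72. ]), 75.61026763916016) 0.03296722906353511
key (array([ 476.2, -318.1]), array([17.2, 44. ]), 46.08454513549805) [ 0.47707142 -0.31630762  0.06876559] [ 0.49516618 -0.30080178  0.07825067]
tray (array([510.8, 322.9]), array([101.4, 222.9]), 87.02534484863281) 0.02628510439164572
cl 201 (array([ 433.5, -169. ]), array([51.8, 23.1]), 11.82219123840332) 0.032 273.0 150.0
cl 237 (array([ 499.5, -112.5]), array([22.3, 50.7]), 78.52069091796875) 0.032 273.0 179.0
cl 208 (array([437.3, -32.5]), array([53.9, 20.7]), 15.274144172668457) 0.0325 318.0 180.0
cl 243 (array([432.3,  63.8]), array([22. , 49.8]), 80.22117614746094) 0.0326 355.0 202.0
cl 233 (array([436.9, 160.8]), array([50.8, 20.5]), 19.54713249206543) 0.0324 393.0 228.0
```

Both views agree on all rectangles to about 2 mm, and the measured heights match the text. Next I'll write the move planner.

```bash
cat >> h.py <<'E'
CY=3.25; C=np.array([.658,-.0215])
def con(px,py): 
    c,s=np.cos(np.radians(CY)),np.sin(np.radians(CY)); return C+np.array([c*px-s*py,s*px+c*py])
def plan(xy,zg,adeg,tag=''):
    st=env.read_state(); R=yawof(st); a=np.radians(adeg)
    Rg=np.array([[np.cos(a),np.sin(a),0],[np.sin(a),-np.cos(a),0],[0,0,-1]]).T.T
    Rg=np.c_[[np.cos(a),np.sin(a),0],[np.sin(a),-np.cos(a),0],[0,0,-1]]
    d=np.array([xy[0],xy[1],zg+.054])-st['ee_pos']
    t=R.T@d*1000; rv=Rn.from_matrix(R.T@Rg).as_rotvec()
    print(tag,'clk',round(st['clock'],2),'a_now',np.degrees(np.arctan2(R[1,0],R[0,0])).round(2),'grasp_now',(st['ee_pos']-[0,0,.054]).round(4),'shift',t.round(1),'rot',rv.round(4),'rows>=',round(max(np.linalg.norm(t)/41.7,np.degrees(np.linalg.norm(rv))/7.16),1),'open',round(st['opening']*1000,1),'F',st['force'].round(1))
E
python3 - <<'E'
from h import *
plan(con(0,-.11),.2,93.25)
E
```

```text
clk 1.25 a_now 26.46 grasp_now [ 0.2674 -0.5372  0.25  ] shift [ 536.1 -186.5   49.9] rot [ 1.0000e-04  1.0000e-04 -1.1657e+00] rows>= 13.7 open 85.4 F [-0.4 -0.2 -0.3]
```

Call:
{"method": "arm_command", "body": {
  "rows": [
    {"hand":70,"x":268,"y":-93,"z":0,"rz":-0.58},
    {"hand":70,"x":268,"y":-93,"z":0,"rz":-0.58},
    {"hand":70,"x":268,"y":-93,"z":0,"rz":-0.58},
    {"hand":70,"x":268,"y":-93,"z":0,"rz":-0.58},
    {"hand":70,"x":268,"y":-93,"z":0,"rz":-0.58},
    {"hand":70,"x":536,"y":-186.5,"z":50,"rz":-1.166},
    {"hand":70,"x":536,"y":-186.5,"z":50,"rz":-1.166},
    {"hand":70,"x":536,"y":-186.5,"z":50,"rz":-1.166},
    {"hand":70,"x":536,"y":-186.5,"z":50,"rz":-1.166},
    {"hand":70,"x":536,"y":-186.5,"z":50,"rz":-1.166},
    {"hand":70,"x":536,"y":-186.5,"z":50,"rz":-1.166},
    {"hand":70,"x":536,"y":-186.5,"z":50,"rz":-1.166},
    {"hand":70,"x":536,"y":-186.5,"z":50,"rz":-1.166},
    {"hand":70,"x":536,"y":-186.5,"z":50,"rz":-1.166},
    {"hand":70,"x":536,"y":-186.5,"z":50,"rz":-1.166},
    {"hand":70,"x":536,"y":-186.5,"z":50,"rz":-1.166},
    {"hand":70,"x":536,"y":-186.5,"z":50,"rz":-1.166}
  ]
}}

```text
invalid input
```

Run:
```python
from h import *
plan(con(0,-.11),.2,93.25)
st=env.read_state(); im,d=save('wrist','w1')
P,u,v=depthpts('wrist',d,st)
m=(P[:,2]>.08)&(P[:,2]<.1)&(np.hypot(P[:,0]-.664,P[:,1]+.131)<.05)
if m.sum(): print('knob',P[m].mean(0),rect(P[m]))
print(proj('wrist',[np.r_[con(0,-.11),.075],np.r_[con(0,0),.077],np.r_[con(0,.11),.044]],st))
```

```text
clk 1.25 a_now 26.46 grasp_now [ 0.2674 -0.5372  0.25  ] shift [ 536.1 -186.5   49.9] rot [ 1.0000e-04  1.0000e-04 -1.1657e+00] rows>= 13.7 open 85.4 F [-0.4 -0.2 -0.3]
[[ -226.46841795 -1235.45560691]
 [ -647.29134145 -1634.85067568]
 [ -825.65167796 -1562.36724665]]
```

View pics/w1.png

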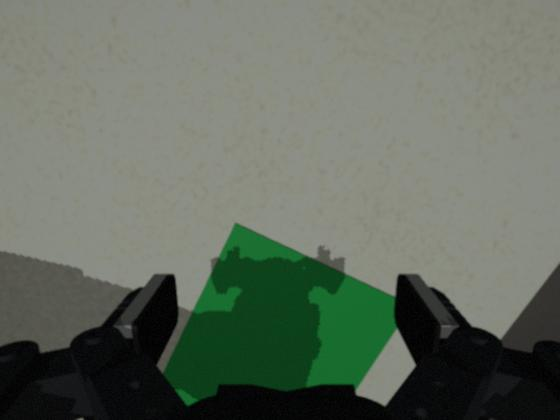

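The call was refused and the arm has not moved. I'll retry with every key given.

Call:
{"method": "arm_command", "body": {
  "rows": [
    {"hand":70,"x":268,"y":-93,"z":0,"rx":0,"ry":0,"rz":-0.58},
    {"hand":70,"x":268,"y":-93,"z":0,"rx":0,"ry":0,"rz":-0.58},
    {"hand":70,"x":268,"y":-93,"z":0,"rx":0,"ry":0,"rz":-0.58},
    {"hand":70,"x":268,"y":-93,"z":0,"rx":0,"ry":0,"rz":-0.58},
    {"hand":70,"x":268,"y":-93,"z":0,"rx":0,"ry":0,"rz":-0.58},
    {"hand":70,"x":536,"y":-186.5,"z":50,"rx":0,"ry":0,"rz":-1.166},
    {"hand":70,"x":536,"y":-186.5,"z":50,"rx":0,"ry":0,"rz":-1.166},
    {"hand":70,"x":536,"y":-186.5,"z":50,"rx":0,"ry":0,"rz":-1.166},
    {"hand":70,"x":536,"y":-186.5,"z":50,"rx":0,"ry":0,"rz":-1.166},
    {"hand":70,"x":536,"y":-186.5,"z":50,"rx":0,"ry":0,"rz":-1.166},
    {"hand":70,"x":536,"y":-186.5,"z":50,"rx":0,"ry":0,"rz":-1.166},
    {"hand":70,"x":536,"y":-186.5,"z":50,"rx":0,"ry":0,"rz":-1.166},
    {"hand":70,"x":536,"y":-186.5,"z":50,"rx":0,"ry":0,"rz":-1.166},
    {"hand":70,"x":536,"y":-186.5,"z":50,"rx":0,"ry":0,"rz":-1.166},
    {"hand":70,"x":536,"y":-186.5,"z":50,"rx":0,"ry":0,"rz":-1.166},
    {"hand":70,"x":536,"y":-186.5,"z":50,"rx":0,"ry":0,"rz":-1.166}
  ]
}}

```text
clock: 2.63
ee_pos: [0.6646, -0.1299, 0.253]
ee_rot: [0.686, 0.728, -0.0, -0.001]
force: [-0.4, -0.9, 0.6]
opening: 0.0599
```

Run:
```python
from h import *
plan(con(0,-.11),.2,93.25)
st=env.read_state(); im,d=save('wrist','w1')
P,u,v=depthpts('wrist',d,st)
m=(P[:,2]>.08)&(P[:,2]<.1)&(np.hypot(P[:,0]-.664,P[:,1]+.131)<.05)
if m.sum(): print('knob',P[m].mean(0),rect(P[m]))
print(proj('wrist',[np.r_[con(0,-.11),.075],np.r_[con(0,0),.077],np.r_[con(0,.11),.044]],st))
```

```text
clk 2.63 a_now 93.42 grasp_now [ 0.6646 -0.1299  0.199 ] shift [-1.4 -0.5 -1. ] rot [-0.0012 -0.0004  0.0029] rows>= 0.0 open 59.9 F [-0.4 -0.9  0.6]
knob [ 0.66436501 -0.13165451  0.08525021] (array([ 664.4, -132.7]), array([31.2, 30.9]), 55.527400970458984)
[[ 286.5787422   210.92749353]
 [ 287.17750531   38.82929451]
 [ 287.72097265 -150.89247981]]
```

View pics/w1.png

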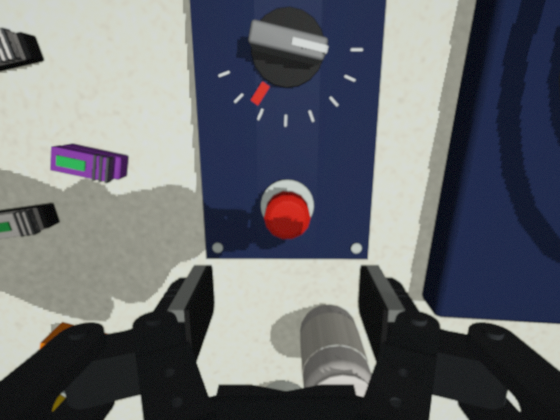

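Brake knob sits at (287,215) in the wrist view, measured at (0.664,-0.132), 31 mm across, as expected. I'll descend and grip it.

Call:
{"method": "arm_command", "body": {
  "rows": [
    {"hand":70,"x":-1.5,"y":-0.5,"z":60,"rx":0,"ry":0,"rz":0},
    {"hand":70,"x":-1.5,"y":-0.5,"z":60,"rx":0,"ry":0,"rz":0},
    {"hand":70,"x":-1.5,"y":-0.5,"z":100,"rx":0,"ry":0,"rz":0},
    {"hand":70,"x":-1.5,"y":-0.5,"z":119,"rx":0,"ry":0,"rz":0},
    {"hand":70,"x":-1.5,"y":-0.5,"z":119,"rx":0,"ry":0,"rz":0},
    {"hand":10,"x":-1.5,"y":-0.5,"z":119,"rx":0,"ry":0,"rz":0},
    {"hand":10,"x":-1.5,"y":-0.5,"z":119,"rx":0,"ry":0,"rz":0},
    {"hand":10,"x":-1.5,"y":-0.5,"z":119,"rx":0,"ry":0,"rz":0},
    {"hand":10,"x":-1.5,"y":-0.5,"z":119,"rx":0,"ry":0,"rz":0},
    {"hand":10,"x":-1.5,"y":-0.5,"z":119,"rx":0,"ry":0,"rz":0},
    {"hand":10,"x":-1.5,"y":-0.5,"z":119,"rx":0,"ry":0,"rz":0},
    {"hand":10,"x":-1.5,"y":-0.5,"z":119,"rx":0,"ry":0,"rz":0},
    {"hand":10,"x":-1.5,"y":-0.5,"z":119,"rx":0,"ry":0,"rz":0}
  ]
}}

```text
clock: 3.77
ee_pos: [0.6652, -0.1339, 0.1382]
ee_rot: [0.687, 0.727, 0.001, 0.003]
force: [0.5, -1.0, 8.1]
opening: 0.0291
```

Call:
{"method": "arm_command", "body": {
  "rows": [
    {"hand":10,"x":0,"y":0,"z":-5,"rx":0,"ry":0,"rz":0},
    {"hand":10,"x":0,"y":0,"z":-10,"rx":0,"ry":0,"rz":0},
    {"hand":10,"x":0,"y":0,"z":-14,"rx":0,"ry":0,"rz":0},
    {"hand":10,"x":0,"y":0,"z":-18,"rx":0,"ry":0,"rz":0},
    {"hand":10,"x":0,"y":0,"z":-20,"rx":0,"ry":0,"rz":0},
    {"hand":10,"x":0,"y":0,"z":-20,"rx":0,"ry":0,"rz":0},
    {"hand":10,"x":0,"y":0,"z":-20,"rx":0,"ry":0,"rz":0},
    {"hand":10,"x":0,"y":0,"z":-20,"rx":0,"ry":0,"rz":0}
  ]
}}

```text
clock: 4.43
ee_pos: [0.6651, -0.1339, 0.157]
ee_rot: [0.687, 0.727, 0.001, 0.002]
force: [4.6, -3.9, 0.2]
opening: 0.0292
```

Call:
{"method": "arm_command", "body": {
  "rows": [
    {"hand":10,"x":0,"y":0,"z":-1,"rx":0,"ry":0,"rz":0},
    {"hand":10,"x":0,"y":0,"z":-2,"rx":0,"ry":0,"rz":0},
    {"hand":10,"x":0,"y":0,"z":-3,"rx":0,"ry":0,"rz":0},
    {"hand":10,"x":0,"y":0,"z":-3,"rx":0,"ry":0,"rz":0},
    {"hand":10,"x":0,"y":0,"z":-3,"rx":0,"ry":0,"rz":0}
  ]
}}

```text
clock: 4.85
ee_pos: [0.6651, -0.1339, 0.1585]
ee_rot: [0.687, 0.727, 0.001, 0.002]
force: [9.0, -4.2, -10.1]
opening: 0.0293
```

Call:
{"method": "arm_command", "body": {
  "rows": [
    {"hand":10,"x":0,"y":0,"z":-1,"rx":0,"ry":0,"rz":0},
    {"hand":10,"x":0,"y":0,"z":-2,"rx":0,"ry":0,"rz":0},
    {"hand":10,"x":0,"y":0,"z":-2,"rx":0,"ry":0,"rz":0},
    {"hand":10,"x":0,"y":0,"z":-2,"rx":0,"ry":0,"rz":0}
  ]
}}

```text
clock: 5.18
ee_pos: [0.665, -0.1339, 0.1587]
ee_rot: [0.687, 0.727, 0.0, 0.001]
force: [13.8, -6.9, -20.6]
opening: 0.0293
```

The knob is against its stop: the force rises and the pose stays put. I'll relax slightly, release and rise.

Call:
{"method": "arm_command", "body": {
  "rows": [
    {"hand":10,"x":0,"y":0,"z":3,"rx":0,"ry":0,"rz":0},
    {"hand":10,"x":0,"y":0,"z":3,"rx":0,"ry":0,"rz":0},
    {"hand":60,"x":0,"y":0,"z":3,"rx":0,"ry":0,"rz":0},
    {"hand":60,"x":0,"y":0,"z":3,"rx":0,"ry":0,"rz":0},
    {"hand":60,"x":0,"y":0,"z":3,"rx":0,"ry":0,"rz":0},
    {"hand":60,"x":0,"y":0,"z":3,"rx":0,"ry":0,"rz":0},
    {"hand":60,"x":0,"y":0,"z":3,"rx":0,"ry":0,"rz":0},
    {"hand":60,"x":0,"y":0,"z":3,"rx":0,"ry":0,"rz":0},
    {"hand":60,"x":0,"y":0,"z":-40,"rx":0,"ry":0,"rz":0},
    {"hand":60,"x":0,"y":0,"z":-80,"rx":0,"ry":0,"rz":0},
    {"hand":60,"x":0,"y":0,"z":-100,"rx":0,"ry":0,"rz":0},
    {"hand":60,"x":0,"y":0,"z":-100,"rx":0,"ry":0,"rz":0}
  ]
}}

```text
clock: 6.18
ee_pos: [0.6655, -0.1336, 0.2669]
ee_rot: [0.687, 0.727, 0.002, 0.004]
force: [0.2, -0.3, 0.3]
opening: 0.0514
```

Run:
```python
from h import *
im,d=save('scene','s1')
P,u,v=depthpts('scene',d)
m=(P[:,2]>.09)&(P[:,2]<.12)&(np.hypot(P[:,0]-.664,P[:,1]+.131)<.025)
print('knob',m.sum(),P[m].max(0) if m.sum() else '')
plan([.475,-.3195],.18,140)
```

```text
knob 219 [ 0.68027895 -0.11415701  0.10814576]
 clk 6.23 a_now 93.27 grasp_now [ 0.6649 -0.1334  0.2097] shift [-174.9 -200.3   29.1] rot [ 0.0038  0.0045 -0.8156] rows>= 6.5 open 51.3 F [-0.   0.8 -0.2]
```

The scene depth puts the knob top at 108 mm, so it is fully out. Now to the key.

Call:
{"method": "arm_command", "body": {
  "rows": [
    {"hand":60,"x":-175,"y":-200,"z":29,"rx":0.004,"ry":0.0045,"rz":-0.8156},
    {"hand":60,"x":-175,"y":-200,"z":29,"rx":0.004,"ry":0.0045,"rz":-0.8156},
    {"hand":60,"x":-175,"y":-200,"z":29,"rx":0.004,"ry":0.0045,"rz":-0.8156},
    {"hand":60,"x":-175,"y":-200,"z":29,"rx":0.004,"ry":0.0045,"rz":-0.8156},
    {"hand":60,"x":-175,"y":-200,"z":29,"rx":0.004,"ry":0.0045,"rz":-0.8156},
    {"hand":60,"x":-175,"y":-200,"z":29,"rx":0.004,"ry":0.0045,"rz":-0.8156},
    {"hand":60,"x":-175,"y":-200,"z":29,"rx":0.004,"ry":0.0045,"rz":-0.8156},
    {"hand":60,"x":-175,"y":-200,"z":29,"rx":0.004,"ry":0.0045,"rz":-0.8156},
    {"hand":60,"x":-175,"y":-200,"z":29,"rx":0.004,"ry":0.0045,"rz":-0.8156},
    {"hand":60,"x":-175,"y":-200,"z":29,"rx":0.004,"ry":0.0045,"rz":-0.8156}
  ]
}}

```text
clock: 7.07
ee_pos: [0.474, -0.3186, 0.2302]
ee_rot: [0.343, 0.939, 0.0, -0.003]
force: [-0.4, -0.2, 0.4]
opening: 0.0512
```

Run:
```python
from h import *
plan([.475,-.3195],.18,140)
st=env.read_state(); im,d=save('wrist','w2')
P,u,v=depthpts('wrist',d,st)
near=np.hypot(P[:,0]-.475,P[:,1]+.3195)<.04
m=near&(P[:,2]>.066)&(P[:,2]<.09); print('keytop',m.sum(),rect(P[m]),np.median(P[m][:,2]))
m=near&(P[:,2]>.03)&(P[:,2]<.036); print('holder',rect(P[m]))
near=np.hypot(P[:,0]-.475,P[:,1]+.3195)<.07
m=near&(P[:,2]>.03)&(P[:,2]<.036); print('holder',rect(P[m]))
```

```text
clk 7.07 a_now 139.9 grasp_now [ 0.474  -0.3186  0.1762] shift [-1.4 -0.  -3.8] rot [-0.0014 -0.0065 -0.0018] rows>= 0.1 open 51.2 F [-0.4 -0.2  0.4]
keytop 1407 (array([ 474. , -321.9]), array([14. , 43.6]), 52.609962463378906) 0.0756589145221151
holder (array([ 474.3, -322.3]), array([70.3, 70.4]), 75.91600799560547)
holder (array([ 474.5, -322.4]), array([70.3, 70.8]), 75.96997833251953)
```

View pics/w2.png

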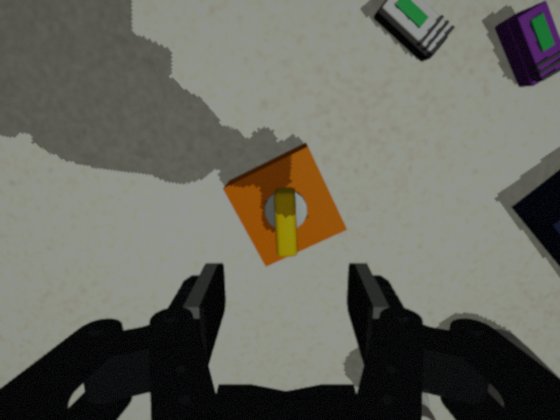

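The key bar is at about (286,222) in the wrist view, upright in its holder, yaw 142.6°. Descending to grip it.

Call:
{"method": "arm_command", "body": {
  "rows": [
    {"hand":60,"x":-1.8,"y":-1.6,"z":40,"rx":0,"ry":0,"rz":-0.047},
    {"hand":60,"x":-1.8,"y":-1.6,"z":75,"rx":0,"ry":0,"rz":-0.047},
    {"hand":60,"x":-1.8,"y":-1.6,"z":95,"rx":0,"ry":0,"rz":-0.047},
    {"hand":60,"x":-1.8,"y":-1.6,"z":106,"rx":0,"ry":0,"rz":-0.047},
    {"hand":60,"x":-1.8,"y":-1.6,"z":108,"rx":0,"ry":0,"rz":-0.047},
    {"hand":60,"x":-1.8,"y":-1.6,"z":108,"rx":0,"ry":0,"rz":-0.047},
    {"hand":60,"x":-1.8,"y":-1.6,"z":108,"rx":0,"ry":0,"rz":-0.047}
  ]
}}

```text
clock: 7.7
ee_pos: [0.4747, -0.3215, 0.1247]
ee_rot: [0.32, 0.948, -0.0, -0.002]
force: [-0.3, 0.3, 0.1]
opening: 0.0513
```

Run:
```python
from h import *
plan([.4743,-.321],.067,142.6)
```

```text
clk 7.7 a_now 142.72 grasp_now [ 0.4747 -0.3215  0.0707] shift [0.7 0.2 3.7] rot [-0.002  -0.0033  0.002 ] rows>= 0.1 open 51.3 F [-0.3  0.3  0.1]
```

Call:
{"method": "arm_command", "body": {
  "rows": [
    {"hand":60,"x":0.7,"y":0.2,"z":3,"rx":0,"ry":0,"rz":0},
    {"hand":0,"x":0.7,"y":0.2,"z":3,"rx":0,"ry":0,"rz":0},
    {"hand":0,"x":0.7,"y":0.2,"z":3,"rx":0,"ry":0,"rz":0},
    {"hand":0,"x":0.7,"y":0.2,"z":3,"rx":0,"ry":0,"rz":0},
    {"hand":0,"x":0.7,"y":0.2,"z":3,"rx":0,"ry":0,"rz":0},
    {"hand":0,"x":0.7,"y":0.2,"z":3,"rx":0,"ry":0,"rz":0},
    {"hand":0,"x":0.7,"y":0.2,"z":3,"rx":0,"ry":0,"rz":0},
    {"hand":0,"x":0.7,"y":0.2,"z":3,"rx":0,"ry":0,"rz":0},
    {"hand":0,"x":0.7,"y":0.2,"z":3,"rx":0,"ry":0,"rz":0},
    {"hand":0,"x":0.7,"y":0.2,"z":3,"rx":0,"ry":0,"rz":0}
  ]
}}

```text
clock: 8.53
ee_pos: [0.4735, -0.3209, 0.1206]
ee_rot: [0.32, 0.947, -0.0, -0.003]
force: [-1.2, -0.0, 4.4]
opening: 0.013
```

Run:
```python
from h import *
plan([.4743,-.321],.067,142.6)
```

```text
clk 8.53 a_now 142.69 grasp_now [ 0.4735 -0.3209  0.0666] shift [-0.7  0.4 -0.5] rot [-0.0018 -0.0047  0.0016] rows>= 0.0 open 13.0 F [-1.2 -0.   4.4]
```

Key gripped (opening 13 mm). Lifting it straight up.

Call:
{"method": "arm_command", "body": {
  "rows": [
    {"hand":0,"x":0,"y":0,"z":-10,"rx":0,"ry":0,"rz":0},
    {"hand":0,"x":0,"y":0,"z":-30,"rx":0,"ry":0,"rz":0},
    {"hand":0,"x":0,"y":0,"z":-65,"rx":0,"ry":0,"rz":0},
    {"hand":0,"x":0,"y":0,"z":-105,"rx":0,"ry":0,"rz":0},
    {"hand":0,"x":0,"y":0,"z":-150,"rx":0,"ry":0,"rz":0},
    {"hand":0,"x":0,"y":0,"z":-150,"rx":0,"ry":0,"rz":0},
    {"hand":0,"x":0,"y":0,"z":-150,"rx":0,"ry":0,"rz":0}
  ]
}}

```text
clock: 9.12
ee_pos: [0.475, -0.3219, 0.2737]
ee_rot: [0.32, 0.947, -0.001, -0.0]
force: [0.3, -0.5, -2.4]
opening: 0.0127
```

Run:
```python
from h import *
plan(con(0,.05),.21,183.25)
```

```text
clk 9.12 a_now 142.69 grasp_now [ 0.475  -0.3219  0.2197] shift [ 69.  387.8   8.7] rot [-0.0025 -0.0008 -0.7079] rows>= 9.4 open 12.7 F [ 0.3 -0.5 -2.4]
```

Run:
```python
from h import *
plan(con(0,.11),.20,183.25)
```

```text
clk 9.12 a_now 142.69 grasp_now [ 0.475  -0.3219  0.2197] shift [108.1 433.4  18.6] rot [-0.0025 -0.0008 -0.7079] rows>= 10.7 open 12.7 F [ 0.3 -0.5 -2.4]
```

Call:
{"method": "arm_command", "body": {
  "rows": [
    {"hand":0,"x":54,"y":217,"z":0,"rx":0,"ry":0,"rz":-0.35},
    {"hand":0,"x":54,"y":217,"z":0,"rx":0,"ry":0,"rz":-0.35},
    {"hand":0,"x":54,"y":217,"z":0,"rx":0,"ry":0,"rz":-0.35},
    {"hand":0,"x":54,"y":217,"z":0,"rx":0,"ry":0,"rz":-0.35},
    {"hand":0,"x":108,"y":433,"z":18,"rx":-0.002,"ry":0,"rz":-0.708},
    {"hand":0,"x":108,"y":433,"z":18,"rx":-0.002,"ry":0,"rz":-0.708},
    {"hand":0,"x":108,"y":433,"z":18,"rx":-0.002,"ry":0,"rz":-0.708},
    {"hand":0,"x":108,"y":433,"z":18,"rx":-0.002,"ry":0,"rz":-0.708},
    {"hand":0,"x":108,"y":433,"z":18,"rx":-0.002,"ry":0,"rz":-0.708},
    {"hand":0,"x":108,"y":433,"z":18,"rx":-0.002,"ry":0,"rz":-0.708},
    {"hand":0,"x":108,"y":433,"z":18,"rx":-0.002,"ry":0,"rz":-0.708},
    {"hand":0,"x":108,"y":433,"z":18,"rx":-0.002,"ry":0,"rz":-0.708},
    {"hand":0,"x":108,"y":433,"z":18,"rx":-0.002,"ry":0,"rz":-0.708},
    {"hand":0,"x":108,"y":433,"z":18,"rx":-0.002,"ry":0,"rz":-0.708}
  ]
}}

```text
clock: 10.28
ee_pos: [0.6499, 0.0888, 0.2503]
ee_rot: [-0.029, 1.0, 0.002, -0.004]
force: [-1.2, 0.1, -1.5]
opening: 0.0133
```

Run:
```python
from h import *
plan(con(0,.11),.20,183.25)
st=env.read_state(); im,d=save('wrist','w3'); 
print(proj('wrist',[np.r_[con(0,.11),.044]],st), st['ee_rot'])
```

```text
clk 10.28 a_now -176.73 grasp_now [0.6499 0.0888 0.1963] shift [-1.8 -0.5 -3.7] rot [ 0.0042 -0.0071  0.0003] rows>= 0.1 open 13.3 F [-1.2  0.1 -1.5]
[[286.1367179  206.11599056]] [-0.02850249  0.99958529  0.00198404 -0.00359397]
```

View pics/w3.png

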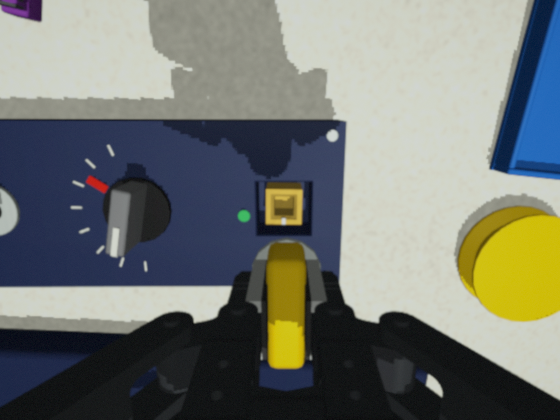

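Run:
```python
from h import *
im=cv2.imread('pics/w3.png'); cv2.imwrite('pics/w3c.png',cv2.resize(im[165:385,230:340],None,fx=2.7*2,fy=2.7,interpolation=cv2.INTER_CUBIC)[:, :])
cv2.imwrite('pics/w3l.png',cv2.resize(im[170:250,240:330],None,fx=7,fy=7,interpolation=cv2.INTER_CUBIC))
hsv=cv2.cvtColor(im,cv2.COLOR_BGR2HSV); m=((hsv[...,0]>15)&(hsv[...,0]<35)&(hsv[...,1]>100)&(hsv[...,2]>40)).astype(np.uint8); m[:, :255]=0; m[:,315:]=0; m[:178]=0; m[231:]=0
ys,xs=np.nonzero(m); print(xs.min(),xs.max(),ys.min(),ys.max())
st=env.read_state()
print('rect px',cv2.minAreaRect(np.c_[xs,ys].astype(np.float32)))
for z in [.044]:
    c=cv2.boxPoints(cv2.minAreaRect(np.c_[xs,ys].astype(np.float32))); print(onz('wrist',c,z,st)[:,:2].round(4), onz('wrist',c,z,st)[:,:2].mean(0))
# console edges
d=np.load('pics/w3_d.npy'); P,u,v=depthpts('wrist',d,st)
mm=(P[:,2]>.04)&(P[:,2]<.055)&(P[:,0]<.73)&(P[:,0]>.58)&(P[:,1]<.15)&(P[:,1]>-.08)
print('z console',np.median(P[mm][:,2]),P[mm].min(0),P[mm].max(0))
```

```text
265 302 183 225
rect px ((283.5, 204.0), (42.0, 37.0), 90.0)
[[0.6347 0.0705]
 [0.6332 0.0989]
 [0.6669 0.1012]
 [0.6685 0.0719]] [0.6508374  0.08560373]
z console 0.050537865175239255 [ 0.58520594 -0.07999426  0.04000392] [0.72667515 0.13380624 0.05498506]
```

View pics/w3l.png

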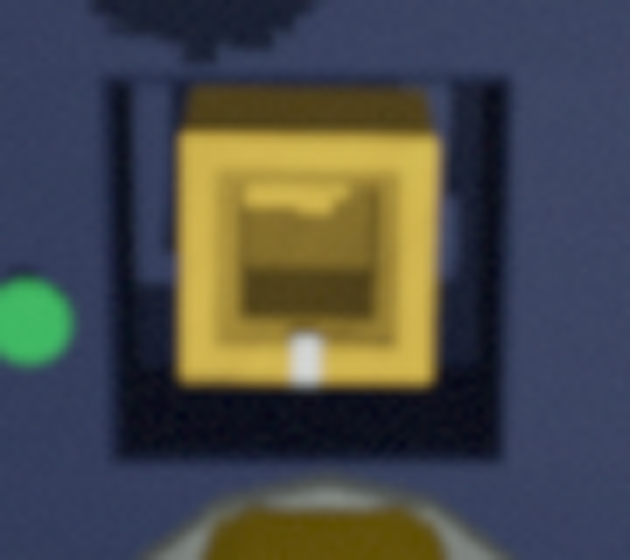

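Run:
```python
from h import *
st=env.read_state()
print('wrist',onz('wrist',[[283.7,206.7]],.044,st))
im=cv2.imread('pics/top0.png'); cv2.imwrite('pics/tl.png',cv2.resize(im[165:205,212:262],None,fx=14,fy=14,interpolation=cv2.INTER_CUBIC))
im=cv2.imread('pics/scene0.png'); cv2.imwrite('pics/sl.png',cv2.resize(im[255:300,275:330],None,fx=12,fy=12,interpolation=cv2.INTER_CUBIC))
```

```text
wrist [[0.65272926 0.08585951 0.044     ]]
```

View pics/tl.png

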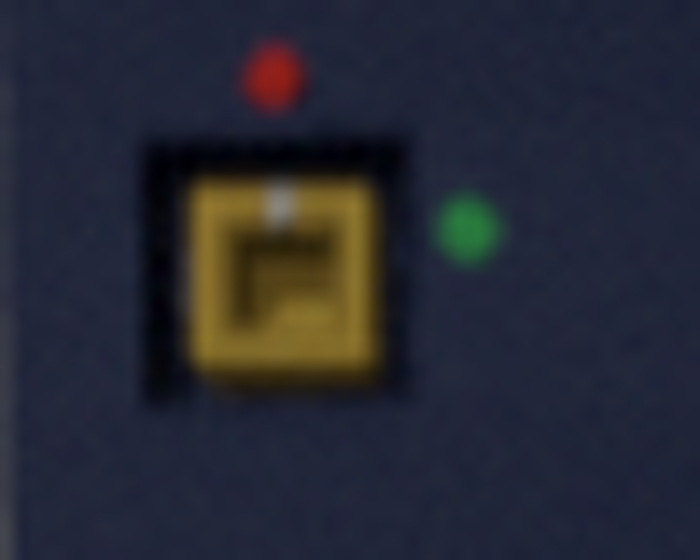

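View pics/sl.png

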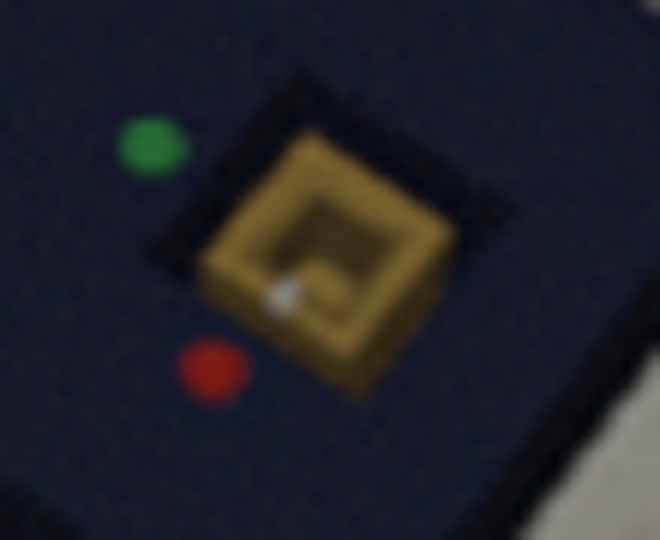

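View pics/w3c.png

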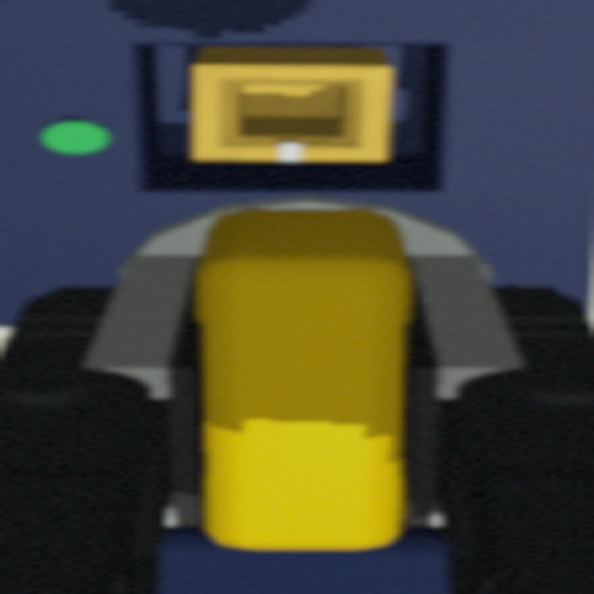

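Run:
```python
from h import *
print(onz('top',[[231.8,184.4]],.044),onz('scene',[[302,274.8]],.044),tri('top',[231.8,184.4],'scene',[302,274.8]))
d=np.load('pics/w3_d.npy'); st=env.read_state(); P,u,v=depthpts('wrist',d,st)
# key in hand: top face of bar
R=yawof(st); T=(P-st['ee_pos'])@R
m=(T[:,2]>.03)&(T[:,2]<.06)&(abs(T[:,0])<.03)&(abs(T[:,1])<.009); print('bar top in tool',T[m].min(0),T[m].max(0),np.median(T[m][:,2]))
m2=m&(T[:,2]<np.median(T[m][:,2])+.004); print(T[m2].min(0),T[m2].max(0), np.polyfit(T[m2][:,0],T[m2][:,1],1))
```

```text
[[0.6527129  0.08678633 0.044     ]] [[0.65112669 0.08990109 0.044     ]] (array([0.65186423, 0.08830178, 0.0435742 ]), np.float64(0.0034813175372796607))
bar top in tool [-0.02252476 -0.00899959  0.03007387] [0.02210727 0.00899939 0.05997927] 0.04474384425467616
[-0.02252476 -0.00899959  0.03007387] [0.02195586 0.00899939 0.04871499] [ 0.02890932 -0.00100286]
```

Run:
```python
from h import *
plan([.6526,.086],.111,183.25)
```

```text
clk 10.33 a_now -176.79 grasp_now [0.65   0.0882 0.1968] shift [-3.  -2.7 85.8] rot [ 0.0041 -0.0063 -0.0007] rows>= 2.1 open 13.2 F [-0.2  1.  -1.1]
```

Call:
{"method": "arm_command", "body": {
  "rows": [
    {"hand":0,"x":-3,"y":-2.7,"z":30,"rx":0.004,"ry":-0.0063,"rz":-0.001},
    {"hand":0,"x":-3,"y":-2.7,"z":60,"rx":0.004,"ry":-0.0063,"rz":-0.001},
    {"hand":0,"x":-3,"y":-2.7,"z":78,"rx":0.004,"ry":-0.0063,"rz":-0.001},
    {"hand":0,"x":-3,"y":-2.7,"z":82,"rx":0.004,"ry":-0.0063,"rz":-0.001},
    {"hand":0,"x":-3,"y":-2.7,"z":82,"rx":0.004,"ry":-0.0063,"rz":-0.001},
    {"hand":0,"x":-3,"y":-2.7,"z":82,"rx":0.004,"ry":-0.0063,"rz":-0.001},
    {"hand":0,"x":-3,"y":-2.7,"z":82,"rx":0.004,"ry":-0.0063,"rz":-0.001},
    {"hand":0,"x":-3,"y":-2.7,"z":82,"rx":0.004,"ry":-0.0063,"rz":-0.001}
  ]
}}

```text
clock: 11.0
ee_pos: [0.6542, 0.0865, 0.1718]
ee_rot: [-0.029, 1.0, -0.0, 0.002]
force: [0.2, -0.3, -1.4]
opening: 0.013
```

Run:
```python
from h import *
plan([.6526,.086],.0766,183.25)
save('wrist','w4'); save('scene','s4')
im=cv2.imread('pics/s4.png'); cv2.imwrite('pics/s4c.png',cv2.resize(im[200:320,230:370],None,fx=5,fy=5,interpolation=cv2.INTER_CUBIC))
```

```text
clk 11.0 a_now -176.7 grasp_now [0.6542 0.0865 0.1178] shift [ 1.8 -0.4 41.2] rot [-0.0002  0.0045  0.0008] rows>= 1.0 open 13.0 F [ 0.2 -0.3 -1.4]
```

View pics/w4.png

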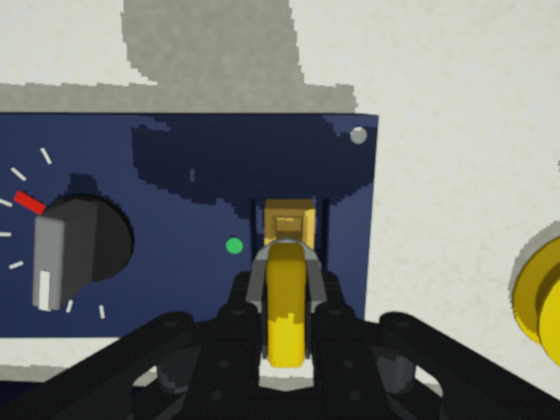

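View pics/s4c.png

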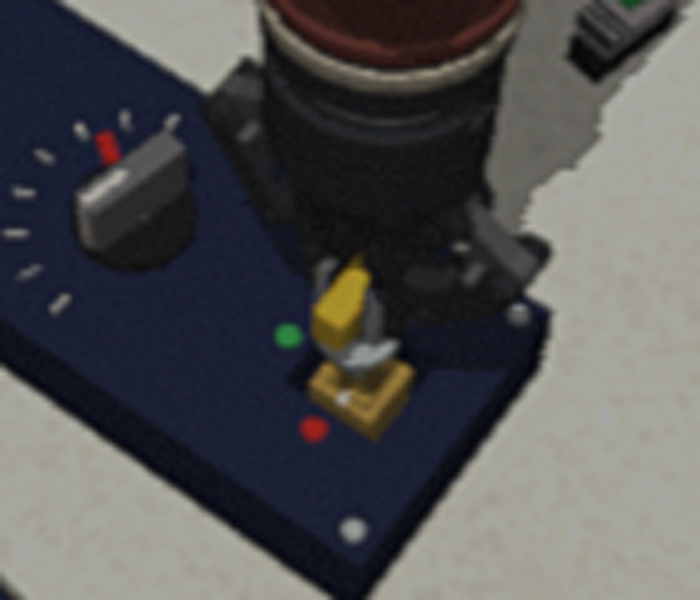

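Run:
```python
from h import *
st=env.read_state()
im=cv2.imread('pics/w4.png'); cv2.imwrite('pics/w4c.png',cv2.resize(im[190:260,240:340],None,fx=7,fy=7,interpolation=cv2.INTER_CUBIC))
```

```text
(no output)
```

View pics/w4c.png

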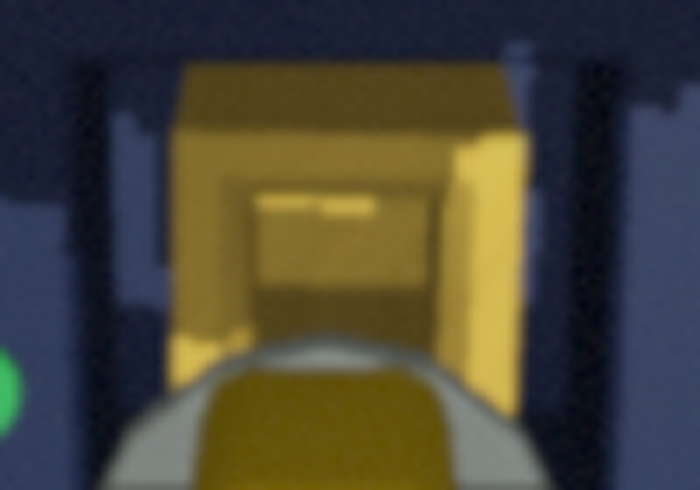

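Run:
```python
from h import *
st=env.read_state()
p=onz('wrist',[[289.5,208.1],[264.1,208.1],[315,208.1]],.044,st)[:,:2]; print(p, p[0]+.014*np.array([np.cos(np.radians(3.25)),np.sin(np.radians(3.25))]),np.linalg.norm(p[1]-p[2]), np.degrees(np.arctan2(*(p[2]-p[1])))) 
plan([.6526,.086],.0766,183.25)
```

```text
[[0.63720331 0.08612651]
 [0.63801727 0.0720061 ]
 [0.63638654 0.10030115]] [0.65118079 0.08692021] 0.02834200394826793 -3.2984761344185167
 clk 11.1 a_now -176.69 grasp_now [0.6539 0.0867 0.1172] shift [ 1.5 -0.6 40.6] rot [-0.      0.0036  0.001 ] rows>= 1.0 open 12.8 F [ 0.  -0.5 -0.6]
```

Call:
{"method": "arm_command", "body": {
  "rows": [
    {"hand":0,"x":2,"y":-0.1,"z":6,"rx":0,"ry":0.0036,"rz":0.001},
    {"hand":0,"x":2,"y":-0.1,"z":12,"rx":0,"ry":0.0036,"rz":0.001},
    {"hand":0,"x":2,"y":-0.1,"z":16,"rx":0,"ry":0.0036,"rz":0.001},
    {"hand":0,"x":2,"y":-0.1,"z":20,"rx":0,"ry":0.0036,"rz":0.001},
    {"hand":0,"x":2,"y":-0.1,"z":24,"rx":0,"ry":0.0036,"rz":0.001},
    {"hand":0,"x":2,"y":-0.1,"z":24,"rx":0,"ry":0.0036,"rz":0.001},
    {"hand":0,"x":2,"y":-0.1,"z":24,"rx":0,"ry":0.0036,"rz":0.001}
  ]
}}

```text
clock: 11.68
ee_pos: [0.651, 0.0869, 0.1451]
ee_rot: [-0.029, 1.0, 0.0, -0.002]
force: [-0.5, 2.3, -1.6]
opening: 0.0131
```

It has entered the socket by about 9 mm with low force. Pushing it home.

Call:
{"method": "arm_command", "body": {
  "rows": [
    {"hand":0,"x":0,"y":0,"z":4,"rx":0,"ry":0,"rz":0},
    {"hand":0,"x":0,"y":0,"z":8,"rx":0,"ry":0,"rz":0},
    {"hand":0,"x":0,"y":0,"z":12,"rx":0,"ry":0,"rz":0},
    {"hand":0,"x":0,"y":0,"z":15,"rx":0,"ry":0,"rz":0},
    {"hand":0,"x":0,"y":0,"z":17,"rx":0,"ry":0,"rz":0},
    {"hand":0,"x":0,"y":0,"z":17,"rx":0,"ry":0,"rz":0},
    {"hand":0,"x":0,"y":0,"z":17,"rx":0,"ry":0,"rz":0}
  ]
}}

```text
clock: 12.27
ee_pos: [0.6516, 0.0869, 0.1304]
ee_rot: [-0.029, 1.0, 0.0, -0.0]
force: [-5.8, 4.3, 12.3]
opening: 0.0128
```

Call:
{"method": "arm_command", "body": {
  "rows": [
    {"hand":0,"x":0,"y":0,"z":0,"rx":0,"ry":0,"rz":0.1},
    {"hand":0,"x":0,"y":0,"z":0,"rx":0,"ry":0,"rz":0.2},
    {"hand":0,"x":0,"y":0,"z":0,"rx":0,"ry":0,"rz":0.3},
    {"hand":0,"x":0,"y":0,"z":0,"rx":0,"ry":0,"rz":0.4},
    {"hand":0,"x":0,"y":0,"z":0,"rx":0,"ry":0,"rz":0.5},
    {"hand":0,"x":0,"y":0,"z":0,"rx":0,"ry":0,"rz":0.6},
    {"hand":0,"x":0,"y":0,"z":0,"rx":0,"ry":0,"rz":0.7},
    {"hand":0,"x":0,"y":0,"z":0,"rx":0,"ry":0,"rz":0.8},
    {"hand":0,"x":0,"y":0,"z":0,"rx":0,"ry":0,"rz":0.9},
    {"hand":0,"x":0,"y":0,"z":0,"rx":0,"ry":0,"rz":1.0},
    {"hand":0,"x":0,"y":0,"z":0,"rx":0,"ry":0,"rz":1.1},
    {"hand":0,"x":0,"y":0,"z":0,"rx":0,"ry":0,"rz":1.2},
    {"hand":0,"x":0,"y":0,"z":0,"rx":0,"ry":0,"rz":1.3},
    {"hand":0,"x":0,"y":0,"z":0,"rx":0,"ry":0,"rz":1.37},
    {"hand":0,"x":0,"y":0,"z":0,"rx":0,"ry":0,"rz":1.42},
    {"hand":0,"x":0,"y":0,"z":0,"rx":0,"ry":0,"rz":1.42},
    {"hand":0,"x":0,"y":0,"z":0,"rx":0,"ry":0,"rz":1.42},
    {"hand":0,"x":0,"y":0,"z":0,"rx":0,"ry":0,"rz":1.42}
  ]
}}

```text
clock: 13.77
ee_pos: [0.652, 0.0882, 0.1305]
ee_rot: [0.63, 0.777, 0.001, -0.001]
force: [-0.6, 11.0, 10.8]
opening: 0.0129
```

Run:
```python
from h import *
st=env.read_state(); print(st['moment'])
plan([.6516,.0869],.0764,103.0)
```

```text
[2.71209739e+00 4.96406243e-01 5.97091145e-04]
 clk 13.77 a_now 101.97 grasp_now [0.652  0.0882 0.0765] shift [-1.2 -0.7  0.1] rot [ 0.0013 -0.0031 -0.0179] rows>= 0.1 open 12.9 F [-0.6 11.  10.8]
```

Call:
{"method": "arm_command", "body": {
  "rows": [
    {"hand":0,"x":0,"y":0,"z":0,"rx":0,"ry":0,"rz":0.05},
    {"hand":0,"x":0,"y":0,"z":0,"rx":0,"ry":0,"rz":0.1},
    {"hand":0,"x":0,"y":0,"z":0,"rx":0,"ry":0,"rz":0.1},
    {"hand":0,"x":0,"y":0,"z":0,"rx":0,"ry":0,"rz":0.1}
  ]
}}

```text
clock: 14.1
ee_pos: [0.6524, 0.0885, 0.1305]
ee_rot: [0.668, 0.745, 0.002, -0.001]
force: [0.7, 13.5, 9.6]
opening: 0.0131
```

Run:
```python
from h import *
st=env.read_state(); print(st['moment'],st['joint_torque'].round(3))
plan([.6516,.0869],.0764,103.0)
```

```text
[ 3.0316395  -0.00358038  0.08122944] [ -8.475 -59.194  44.51   -0.312  -4.157   0.217]
 clk 14.1 a_now 96.25 grasp_now [0.6524 0.0885 0.0765] shift [-1.5 -0.9  0.1] rot [ 0.0021 -0.0037 -0.1179] rows>= 0.9 open 13.1 F [ 0.7 13.5  9.6]
```

Call:
{"method": "arm_command", "body": {
  "rows": [
    {"hand":0,"x":0,"y":0,"z":0,"rx":0,"ry":0,"rz":0.05},
    {"hand":0,"x":0,"y":0,"z":0,"rx":0,"ry":0,"rz":0.07},
    {"hand":0,"x":0,"y":0,"z":0,"rx":0,"ry":0,"rz":0.07},
    {"hand":0,"x":0,"y":0,"z":0,"rx":0,"ry":0,"rz":0.07}
  ]
}}

```text
clock: 14.43
ee_pos: [0.6525, 0.0887, 0.1305]
ee_rot: [0.693, 0.721, 0.002, -0.001]
force: [1.1, 15.0, 9.1]
opening: 0.013
```

Run:
```python
from h import *
st=env.read_state(); print(st['moment'],st['joint_torque'].round(3))
plan([.6516,.0869],.0764,103.0)
im,d=save('scene','s5'); cv2.imwrite('pics/s5c.png',cv2.resize(cv2.imread('pics/s5.png')[200:320,230:370],None,fx=5,fy=5,interpolation=cv2.INTER_CUBIC))
```

```text
[ 3.24134549 -0.20718364  0.36500974] [ -9.267 -59.349  44.34    0.063  -4.425   0.476]
 clk 14.43 a_now 92.29 grasp_now [0.6525 0.0887 0.0765] shift [-1.8 -0.9  0.1] rot [ 0.0024 -0.004  -0.187 ] rows>= 1.5 open 13.0 F [ 1.1 15.   9.1]
```

View pics/s5c.png

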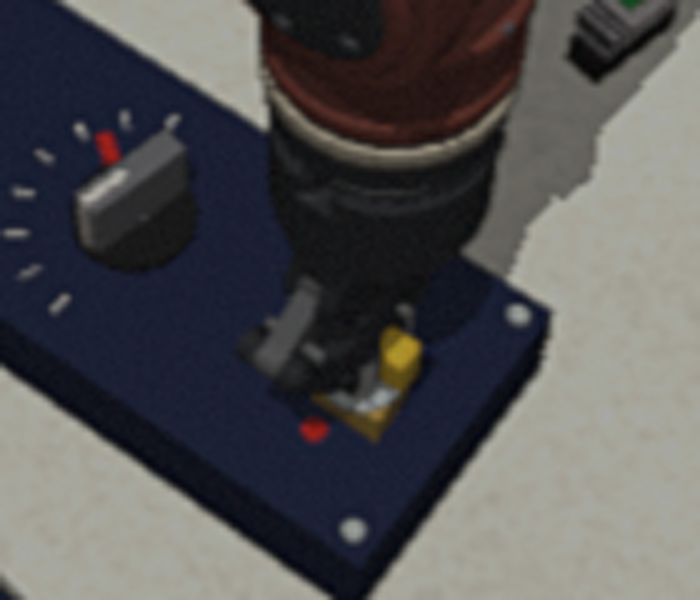

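Torque is 0.37 N m, well above friction, so the lock is at its unlocked stop. Relax, release and rise.

Call:
{"method": "arm_command", "body": {
  "rows": [
    {"hand":0,"x":0,"y":0,"z":-1,"rx":0,"ry":0,"rz":-0.06},
    {"hand":0,"x":0,"y":0,"z":-1,"rx":0,"ry":0,"rz":-0.06},
    {"hand":50,"x":0,"y":0,"z":-1,"rx":0,"ry":0,"rz":-0.06},
    {"hand":50,"x":0,"y":0,"z":-1,"rx":0,"ry":0,"rz":-0.06},
    {"hand":50,"x":0,"y":0,"z":-1,"rx":0,"ry":0,"rz":-0.06},
    {"hand":50,"x":0,"y":0,"z":-1,"rx":0,"ry":0,"rz":-0.06},
    {"hand":50,"x":0,"y":0,"z":-1,"rx":0,"ry":0,"rz":-0.06},
    {"hand":50,"x":0,"y":0,"z":-1,"rx":0,"ry":0,"rz":-0.06},
    {"hand":50,"x":0,"y":0,"z":-30,"rx":0,"ry":0,"rz":-0.06},
    {"hand":50,"x":0,"y":0,"z":-70,"rx":0,"ry":0,"rz":-0.06},
    {"hand":50,"x":0,"y":0,"z":-100,"rx":0,"ry":0,"rz":-0.06},
    {"hand":50,"x":0,"y":0,"z":-100,"rx":0,"ry":0,"rz":-0.06},
    {"hand":50,"x":0,"y":0,"z":-100,"rx":0,"ry":0,"rz":-0.06}
  ]
}}

```text
clock: 15.57
ee_pos: [0.6527, 0.0863, 0.2315]
ee_rot: [0.672, 0.741, 0.001, 0.001]
force: [0.1, -0.4, -0.2]
opening: 0.0426
```

Run:
```python
from h import *
plan(con(0,0),.18,175)
im,d=save('wrist','w6')
st=env.read_state()
P,u,v=depthpts('wrist',d,st)
near=np.hypot(P[:,0]-.652,P[:,1]-.088)<.035
m=near&(P[:,2]>.08)&(P[:,2]<.1); print('keytop',m.sum(),rect(P[m]),np.median(P[m][:,2]))
```

```text
clk 15.57 a_now 95.58 grasp_now [0.6527 0.0863 0.1775] shift [-107.8   -5.3   -2.5] rot [ 0.0017  0.0023 -1.3861] rows>= 11.1 open 42.6 F [ 0.1 -0.4 -0.2]
keytop 1484 (array([650.4,  87.3]), array([13.7, 43.3]), 5.95125150680542) 0.08352683551116631
```

View pics/w6.png

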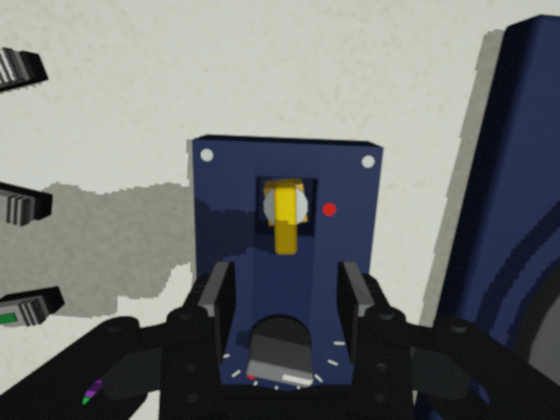

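Key stands in the lock at (287,215), upright, yaw ≈96°. Moving above the dial.

Call:
{"method": "arm_command", "body": {
  "rows": [
    {"hand":50,"x":-108,"y":-5.3,"z":-2.5,"rx":0.0017,"ry":0.0023,"rz":-1.33},
    {"hand":50,"x":-108,"y":-5.3,"z":-2.5,"rx":0.0017,"ry":0.0023,"rz":-1.33},
    {"hand":50,"x":-108,"y":-5.3,"z":-2.5,"rx":0.0017,"ry":0.0023,"rz":-1.33},
    {"hand":50,"x":-108,"y":-5.3,"z":-2.5,"rx":0.0017,"ry":0.0023,"rz":-1.33},
    {"hand":50,"x":-108,"y":-5.3,"z":-2.5,"rx":0.0017,"ry":0.0023,"rz":-1.33},
    {"hand":50,"x":-108,"y":-5.3,"z":-2.5,"rx":0.0017,"ry":0.0023,"rz":-1.33},
    {"hand":50,"x":-108,"y":-5.3,"z":-2.5,"rx":0.0017,"ry":0.0023,"rz":-1.33},
    {"hand":50,"x":-108,"y":-5.3,"z":-2.5,"rx":0.0017,"ry":0.0023,"rz":-1.33},
    {"hand":50,"x":-108,"y":-5.3,"z":-2.5,"rx":0.0017,"ry":0.0023,"rz":-1.33},
    {"hand":50,"x":-108,"y":-5.3,"z":-2.5,"rx":0.0017,"ry":0.0023,"rz":-1.33},
    {"hand":50,"x":-108,"y":-5.3,"z":-2.5,"rx":0.0017,"ry":0.0023,"rz":-1.33},
    {"hand":50,"x":-108,"y":-5.3,"z":-2.5,"rx":0.0017,"ry":0.0023,"rz":-1.33},
    {"hand":50,"x":-108,"y":-5.3,"z":-2.5,"rx":0.0017,"ry":0.0023,"rz":-1.33},
    {"hand":50,"x":-108,"y":-5.3,"z":-2.5,"rx":0.0017,"ry":0.0023,"rz":-1.33}
  ]
}}

```text
clock: 16.78
ee_pos: [0.6564, -0.0214, 0.2302]
ee_rot: [0.073, 0.997, 0.0, -0.003]
force: [-0.2, -0.7, 0.2]
opening: 0.0425
```

```bash
cat >> h.py <<'E'
def dial(fn):
    st=env.read_state(); im,d=save('wrist',fn)
    P,u,v=depthpts('wrist',d,st); c=con(0,0)
    m=(np.hypot(P[:,0]-c[0],P[:,1]-c[1])<.03)&(P[:,2]>.078)&(P[:,2]<.1)
    print('bar top',rect(P[m]),np.median(P[m][:,2]))
    hsv=cv2.cvtColor(im,cv2.COLOR_RGB2HSV)
    red=(((hsv[...,0]<8)|(hsv[...,0]>172))&(hsv[...,1]>140)&(hsv[...,2]>60)).astype(np.uint8)
    n,L,S,cc=cv2.connectedComponentsWithStats(red)
    for i in range(1,n):
        if S[i][4]>20:
            ys,xs=np.nonzero(L==i); W=onz('wrist',np.c_[xs,ys],.0505,st); w=W.mean(0)
            r=np.hypot(*(w[:2]-c)); print('red',S[i][4],w.round(4),'r',r.round(4),'ang',np.degrees(np.arctan2(w[1]-c[1],w[0]-c[0])).round(2),rect(W))
    return st,im,d
E
python3 - <<'E'
from h import *
st,im,d=dial('w7'); plan(con(0,0),.18,172)
E
```

```text
bar top (array([657.8, -23.4]), array([13., 46.]), 80.46275329589844) 0.08840596668977524
red 212 [ 0.6407 -0.053   0.0505] r 0.036 ang -118.78 (array([640.7, -53. ]), array([15.6,  6.9]), 58.89127731323242)
red 140 [0.6831 0.0883 0.0505] r 0.1126 ang 77.11 (array([683.1,  88.2]), array([9.9, 8.8]), 38.60749435424805)
red 2625 [ 0.6824 -0.1605  0.0505] r 0.1411 ang -80.04 (array([ 682. , -160.6]), array([39.1, 49.1]), 43.18431091308594)
 clk 16.83 a_now 171.65 grasp_now [ 0.6565 -0.0214  0.1765] shift [-1.5  0.1 -3.5] rot [ 0.     -0.0056 -0.0062] rows>= 0.1 open 42.5 F [0.9 0.  0.2]
```

View pics/w7.png

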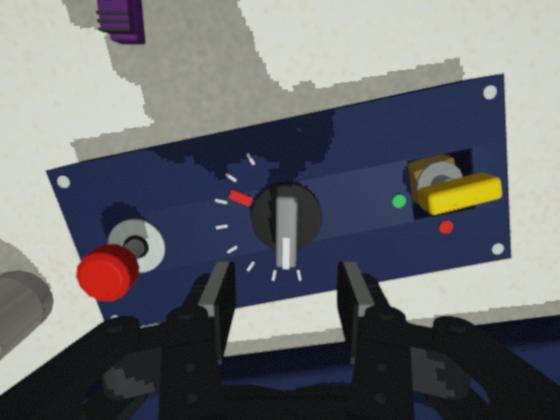

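Dial bar yaw is −9.5° and the mark at (240,197) is at ≈−120°, so about 1.93 rad of clockwise turn is needed. Descending.

Call:
{"method": "arm_command", "body": {
  "rows": [
    {"hand":50,"x":-1.3,"y":-1.4,"z":35,"rx":0,"ry":-0.004,"rz":0.02},
    {"hand":50,"x":-1.3,"y":-1.4,"z":70,"rx":0,"ry":-0.004,"rz":0.02},
    {"hand":50,"x":-1.3,"y":-1.4,"z":90,"rx":0,"ry":-0.004,"rz":0.02},
    {"hand":50,"x":-1.3,"y":-1.4,"z":94,"rx":0,"ry":-0.004,"rz":0.02},
    {"hand":50,"x":-1.3,"y":-1.4,"z":94,"rx":0,"ry":-0.004,"rz":0.02},
    {"hand":50,"x":-1.3,"y":-1.4,"z":94,"rx":0,"ry":-0.004,"rz":0.02},
    {"hand":0,"x":-1.3,"y":-1.4,"z":94,"rx":0,"ry":-0.004,"rz":0.02},
    {"hand":0,"x":-1.3,"y":-1.4,"z":94,"rx":0,"ry":-0.004,"rz":0.02},
    {"hand":0,"x":-1.3,"y":-1.4,"z":94,"rx":0,"ry":-0.004,"rz":0.02},
    {"hand":0,"x":-1.3,"y":-1.4,"z":94,"rx":0,"ry":-0.004,"rz":0.02},
    {"hand":0,"x":-1.3,"y":-1.4,"z":94,"rx":0,"ry":-0.004,"rz":0.02},
    {"hand":0,"x":-1.3,"y":-1.4,"z":94,"rx":0,"ry":-0.004,"rz":0.02},
    {"hand":0,"x":-1.3,"y":-1.4,"z":94,"rx":0,"ry":-0.004,"rz":0.02}
  ]
}}

```text
clock: 17.92
ee_pos: [0.6587, -0.022, 0.1397]
ee_rot: [0.081, 0.997, 0.001, 0.002]
force: [0.4, 6.4, 6.6]
opening: 0.0119
```

Run:
```python
from h import *
plan([.6578,-.023],.08,170.5); print(env.read_state()['moment'])
```

```text
clk 17.92 a_now 170.7 grasp_now [ 0.6587 -0.022   0.0857] shift [ 0.7 -1.1  5.7] rot [0.0018 0.003  0.0035] rows>= 0.1 open 11.9 F [0.4 6.4 6.6]
[ 1.19228785 -0.11735103  0.0108413 ]
```

Call:
{"method": "arm_command", "body": {
  "rows": [
    {"hand":0,"x":0,"y":0,"z":0,"rx":0,"ry":0,"rz":0.12},
    {"hand":0,"x":0,"y":0,"z":0,"rx":0,"ry":0,"rz":0.24},
    {"hand":0,"x":0,"y":0,"z":0,"rx":0,"ry":0,"rz":0.36},
    {"hand":0,"x":0,"y":0,"z":0,"rx":0,"ry":0,"rz":0.48},
    {"hand":0,"x":0,"y":0,"z":0,"rx":0,"ry":0,"rz":0.6},
    {"hand":0,"x":0,"y":0,"z":0,"rx":0,"ry":0,"rz":0.72},
    {"hand":0,"x":0,"y":0,"z":0,"rx":0,"ry":0,"rz":0.84},
    {"hand":0,"x":0,"y":0,"z":0,"rx":0,"ry":0,"rz":0.96},
    {"hand":0,"x":0,"y":0,"z":0,"rx":0,"ry":0,"rz":1.08},
    {"hand":0,"x":0,"y":0,"z":0,"rx":0,"ry":0,"rz":1.2},
    {"hand":0,"x":0,"y":0,"z":0,"rx":0,"ry":0,"rz":1.32},
    {"hand":0,"x":0,"y":0,"z":0,"rx":0,"ry":0,"rz":1.44},
    {"hand":0,"x":0,"y":0,"z":0,"rx":0,"ry":0,"rz":1.56},
    {"hand":0,"x":0,"y":0,"z":0,"rx":0,"ry":0,"rz":1.68},
    {"hand":0,"x":0,"y":0,"z":0,"rx":0,"ry":0,"rz":1.8},
    {"hand":0,"x":0,"y":0,"z":0,"rx":0,"ry":0,"rz":1.88},
    {"hand":0,"x":0,"y":0,"z":0,"rx":0,"ry":0,"rz":1.93},
    {"hand":0,"x":0,"y":0,"z":0,"rx":0,"ry":0,"rz":1.93},
    {"hand":0,"x":0,"y":0,"z":0,"rx":0,"ry":0,"rz":1.93}
  ]
}}

```text
clock: 19.5
ee_pos: [0.6588, -0.0217, 0.1397]
ee_rot: [0.866, 0.501, 0.002, 0.0]
force: [2.3, 7.0, 6.6]
opening: 0.0116
```

Call:
{"method": "arm_command", "body": {
  "rows": [
    {"hand":40,"x":0,"y":0,"z":0,"rx":0,"ry":0,"rz":0},
    {"hand":40,"x":0,"y":0,"z":0,"rx":0,"ry":0,"rz":0},
    {"hand":40,"x":0,"y":0,"z":0,"rx":0,"ry":0,"rz":0},
    {"hand":40,"x":0,"y":0,"z":0,"rx":0,"ry":0,"rz":0},
    {"hand":40,"x":0,"y":0,"z":0,"rx":0,"ry":0,"rz":0},
    {"hand":40,"x":0,"y":0,"z":-40,"rx":0,"ry":0,"rz":0},
    {"hand":40,"x":0,"y":0,"z":-80,"rx":0,"ry":0,"rz":0},
    {"hand":40,"x":0,"y":0,"z":-100,"rx":0,"ry":0,"rz":0},
    {"hand":40,"x":0,"y":0,"z":-100,"rx":0,"ry":0,"rz":0},
    {"hand":40,"x":0,"y":0,"z":-100,"rx":0,"ry":0,"rz":0}
  ]
}}

```text
clock: 20.33
ee_pos: [0.6583, -0.0232, 0.2391]
ee_rot: [0.866, 0.5, 0.001, 0.001]
force: [0.1, 1.1, -1.0]
opening: 0.0342
```

Run:
```python
from h import *
st,im,d=dial('w8'); plan(con(0,0),.18,60)
```

```text
bar top (array([658.4, -23.2]), array([46.8, 12.7]), 59.68068313598633) 0.08840043182255783
red 185 [0.683  0.0882 0.0505] r 0.1125 ang 77.17 (array([683. ,  88.1]), array([8.9, 8.4]), 57.87803649902344)
red 28 [ 0.637  -0.058   0.0505] r 0.0422 ang -119.92 (array([637.7, -57.8]), array([3.3, 6.1]), 59.7973518371582)
 clk 20.38 a_now 60.06 grasp_now [ 0.6576 -0.0231  0.1833] shift [ 1.6 -0.4  3.3] rot [-0.0001  0.0003  0.001 ] rows>= 0.1 open 34.4 F [ 0.1  0.5 -0.6]
```

View pics/w8.png

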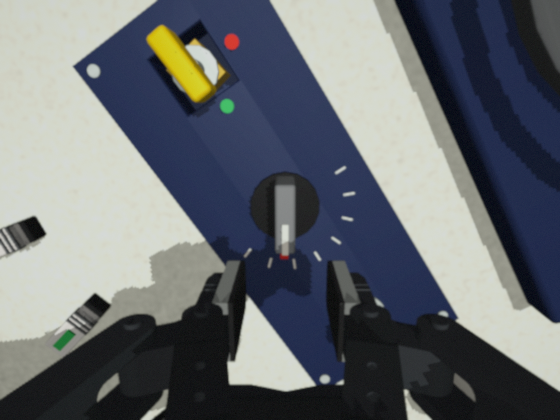

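The dial bar points at −120.3° with the mark (284,257) directly in front of it, so they agree within about 1°. Back to the key.

Run:
```python
from h import *
plan([.6515,.0870],.18,95.95)
```

```text
clk 20.38 a_now 60.06 grasp_now [ 0.6576 -0.0231  0.1833] shift [ 92.4 -60.2   3.2] rot [-2.000e-04  3.000e-04 -6.264e-01] rows>= 5.0 open 34.4 F [ 0.1  0.5 -0.6]
```

Call:
{"method": "arm_command", "body": {
  "rows": [
    {"hand":50,"x":92.4,"y":-60.2,"z":0,"rx":0,"ry":0,"rz":-0.626},
    {"hand":50,"x":92.4,"y":-60.2,"z":0,"rx":0,"ry":0,"rz":-0.626},
    {"hand":50,"x":92.4,"y":-60.2,"z":0,"rx":0,"ry":0,"rz":-0.626},
    {"hand":50,"x":92.4,"y":-60.2,"z":0,"rx":0,"ry":0,"rz":-0.626},
    {"hand":50,"x":92.4,"y":-60.2,"z":0,"rx":0,"ry":0,"rz":-0.626},
    {"hand":50,"x":92.4,"y":-60.2,"z":0,"rx":0,"ry":0,"rz":-0.626},
    {"hand":50,"x":92.4,"y":-60.2,"z":0,"rx":0,"ry":0,"rz":-0.626},
    {"hand":50,"x":92.4,"y":-60.2,"z":0,"rx":0,"ry":0,"rz":-0.626},
    {"hand":50,"x":92.4,"y":-60.2,"z":0,"rx":0,"ry":0,"rz":-0.626},
    {"hand":50,"x":92.4,"y":-60.2,"z":0,"rx":0,"ry":0,"rz":-0.626}
  ]
}}

```text
clock: 21.22
ee_pos: [0.6514, 0.0868, 0.237]
ee_rot: [0.671, 0.742, -0.0, -0.0]
force: [0.4, 0.6, -0.2]
opening: 0.0427
```

Run:
```python
from h import *
st=env.read_state(); im,d=save('wrist','w9')
P,u,v=depthpts('wrist',d,st)
near=np.hypot(P[:,0]-.652,P[:,1]-.088)<.035
m=near&(P[:,2]>.08)&(P[:,2]<.1); r=rect(P[m]); print('keytop',m.sum(),r,np.median(P[m][:,2]))
plan(r[0]/1000,.0775,r[2]+90)
```

```text
keytop 1447 (array([651.8,  87. ]), array([14. , 43.2]), 6.305237770080566) 0.08559452866599335
 clk 21.27 a_now 95.82 grasp_now [0.6514 0.0868 0.1831] shift [1.000e-01 4.000e-01 1.056e+02] rot [-0.0007 -0.0001 -0.0084] rows>= 2.5 open 42.8 F [-0.4 -0.3 -0.3]
```

Call:
{"method": "arm_command", "body": {
  "rows": [
    {"hand":50,"x":0.1,"y":0.4,"z":40,"rx":0,"ry":0,"rz":-0.008},
    {"hand":50,"x":0.1,"y":0.4,"z":75,"rx":0,"ry":0,"rz":-0.008},
    {"hand":50,"x":0.1,"y":0.4,"z":95,"rx":0,"ry":0,"rz":-0.008},
    {"hand":50,"x":0.1,"y":0.4,"z":105,"rx":0,"ry":0,"rz":-0.008},
    {"hand":50,"x":0.1,"y":0.4,"z":105,"rx":0,"ry":0,"rz":-0.008},
    {"hand":50,"x":0.1,"y":0.4,"z":105,"rx":0,"ry":0,"rz":-0.008},
    {"hand":0,"x":0.1,"y":0.4,"z":105,"rx":0,"ry":0,"rz":-0.008},
    {"hand":0,"x":0.1,"y":0.4,"z":105,"rx":0,"ry":0,"rz":-0.008},
    {"hand":0,"x":0.1,"y":0.4,"z":105,"rx":0,"ry":0,"rz":-0.008},
    {"hand":0,"x":0.1,"y":0.4,"z":105,"rx":0,"ry":0,"rz":-0.008},
    {"hand":0,"x":0.1,"y":0.4,"z":105,"rx":0,"ry":0,"rz":-0.008},
    {"hand":0,"x":0.1,"y":0.4,"z":105,"rx":0,"ry":0,"rz":-0.008},
    {"hand":0,"x":0.1,"y":0.4,"z":105,"rx":0,"ry":0,"rz":-0.008}
  ]
}}

```text
clock: 22.35
ee_pos: [0.6528, 0.0872, 0.1346]
ee_rot: [0.667, 0.745, 0.001, 0.001]
force: [-1.0, -0.6, 5.8]
opening: 0.0125
```

Run:
```python
from h import *
plan([.6515,.0870],.0775,96)
```

```text
clk 22.35 a_now 96.39 grasp_now [0.6528 0.0872 0.0806] shift [-0.1 -1.3  3.1] rot [0.0025 0.0007 0.0068] rows>= 0.1 open 12.5 F [-1.  -0.6  5.8]
```

Call:
{"method": "arm_command", "body": {
  "rows": [
    {"hand":0,"x":0,"y":0,"z":2,"rx":0,"ry":0,"rz":-0.1},
    {"hand":0,"x":0,"y":0,"z":2,"rx":0,"ry":0,"rz":-0.2},
    {"hand":0,"x":0,"y":0,"z":2,"rx":0,"ry":0,"rz":-0.3},
    {"hand":0,"x":0,"y":0,"z":2,"rx":0,"ry":0,"rz":-0.4},
    {"hand":0,"x":0,"y":0,"z":2,"rx":0,"ry":0,"rz":-0.5},
    {"hand":0,"x":0,"y":0,"z":2,"rx":0,"ry":0,"rz":-0.6},
    {"hand":0,"x":0,"y":0,"z":2,"rx":0,"ry":0,"rz":-0.7},
    {"hand":0,"x":0,"y":0,"z":2,"rx":0,"ry":0,"rz":-0.8},
    {"hand":0,"x":0,"y":0,"z":2,"rx":0,"ry":0,"rz":-0.9},
    {"hand":0,"x":0,"y":0,"z":2,"rx":0,"ry":0,"rz":-1.0},
    {"hand":0,"x":0,"y":0,"z":2,"rx":0,"ry":0,"rz":-1.1},
    {"hand":0,"x":0,"y":0,"z":2,"rx":0,"ry":0,"rz":-1.2},
    {"hand":0,"x":0,"y":0,"z":2,"rx":0,"ry":0,"rz":-1.3},
    {"hand":0,"x":0,"y":0,"z":2,"rx":0,"ry":0,"rz":-1.4},
    {"hand":0,"x":0,"y":0,"z":2,"rx":0,"ry":0,"rz":-1.5},
    {"hand":0,"x":0,"y":0,"z":2,"rx":0,"ry":0,"rz":-1.58},
    {"hand":0,"x":0,"y":0,"z":2,"rx":0,"ry":0,"rz":-1.62},
    {"hand":0,"x":0,"y":0,"z":2,"rx":0,"ry":0,"rz":-1.62},
    {"hand":0,"x":0,"y":0,"z":2,"rx":0,"ry":0,"rz":-1.62}
  ]
}}

```text
clock: 23.93
ee_pos: [0.6536, 0.0878, 0.1345]
ee_rot: [-0.081, 0.997, 0.0, 0.003]
force: [-2.9, 3.8, 15.7]
opening: 0.0132
```

Run:
```python
from h import *
st=env.read_state(); print(st['moment'],st['joint_torque'][5])
plan([.6515,.0870],.0775,183.25)
```

```text
[0.75561138 0.65814935 0.05357907] -0.07530129980295897
 clk 23.93 a_now -170.74 grasp_now [0.6536 0.0878 0.0805] shift [ 2.3 -0.5  3. ] rot [0.0003 0.0053 0.1049] rows>= 0.8 open 13.2 F [-2.9  3.8 15.7]
```

Call:
{"method": "arm_command", "body": {
  "rows": [
    {"hand":0,"x":0,"y":0,"z":0,"rx":0,"ry":0,"rz":-0.05},
    {"hand":0,"x":0,"y":0,"z":0,"rx":0,"ry":0,"rz":-0.1},
    {"hand":0,"x":0,"y":0,"z":0,"rx":0,"ry":0,"rz":-0.1},
    {"hand":0,"x":0,"y":0,"z":0,"rx":0,"ry":0,"rz":-0.1},
    {"hand":0,"x":0,"y":0,"z":0,"rx":0,"ry":0,"rz":-0.1}
  ]
}}

```text
clock: 24.35
ee_pos: [0.6535, 0.0881, 0.1345]
ee_rot: [-0.13, 0.992, 0.0, 0.003]
force: [-2.7, 3.8, 16.3]
opening: 0.0127
```

Run:
```python
from h import *
st=env.read_state(); print(st['moment'],st['joint_torque'][5])
plan([.6515,.0870],.0775,183.25)
```

```text
[ 1.12431257  0.85256956 -0.52977116] -0.5122612416744232
 clk 24.35 a_now -165.06 grasp_now [0.6535 0.0881 0.0805] shift [ 2.2 -0.5  2.9] rot [0.0007 0.0051 0.2041] rows>= 1.6 open 12.7 F [-2.7  3.8 16.3]
```

Torque is −0.53 N m, so it is at the locked stop. I'll rotate back to mid-slop and lift the key out.

Call:
{"method": "arm_command", "body": {
  "rows": [
    {"hand":0,"x":0,"y":0,"z":0,"rx":0,"ry":0,"rz":0.08},
    {"hand":0,"x":0,"y":0,"z":0,"rx":0,"ry":0,"rz":0.16},
    {"hand":0,"x":0,"y":0,"z":0,"rx":0,"ry":0,"rz":0.17},
    {"hand":0,"x":0,"y":0,"z":-6,"rx":0,"ry":0,"rz":0.17},
    {"hand":0,"x":0,"y":0,"z":-14,"rx":0,"ry":0,"rz":0.17},
    {"hand":0,"x":0,"y":0,"z":-22,"rx":0,"ry":0,"rz":0.17},
    {"hand":0,"x":0,"y":0,"z":-32,"rx":0,"ry":0,"rz":0.17},
    {"hand":0,"x":0,"y":0,"z":-60,"rx":0,"ry":0,"rz":0.17},
    {"hand":0,"x":0,"y":0,"z":-100,"rx":0,"ry":0,"rz":0.17},
    {"hand":0,"x":0,"y":0,"z":-125,"rx":0,"ry":0,"rz":0.17},
    {"hand":0,"x":0,"y":0,"z":-125,"rx":0,"ry":0,"rz":0.17},
    {"hand":0,"x":0,"y":0,"z":-125,"rx":0,"ry":0,"rz":0.17}
  ]
}}

```text
clock: 25.35
ee_pos: [0.6528, 0.0872, 0.2581]
ee_rot: [-0.045, 0.999, -0.0, 0.002]
force: [-0.4, -0.7, -2.2]
opening: 0.0129
```

Run:
```python
from h import *
im,d=save('wrist','w10')
plan([.4743,-.3215],.20,142.6)
```

```text
clk 25.4 a_now -174.8 grasp_now [0.652  0.0872 0.2019] shift [ 214.1 -390.9    1.9] rot [-1.000e-04  5.000e-04  7.436e-01] rows>= 10.7 open 13.0 F [-0.6 -0.5 -2.4]
```

View pics/w10.png

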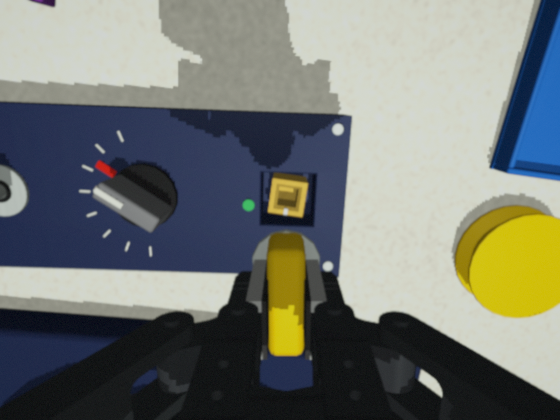

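Run:
```python
from h import *
im=cv2.imread('pics/w10.png'); cv2.imwrite('pics/w10l.png',cv2.resize(im[160:235,240:330],None,fx=7,fy=7,interpolation=cv2.INTER_CUBIC))
```

```text
(no output)
```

View pics/w10l.png

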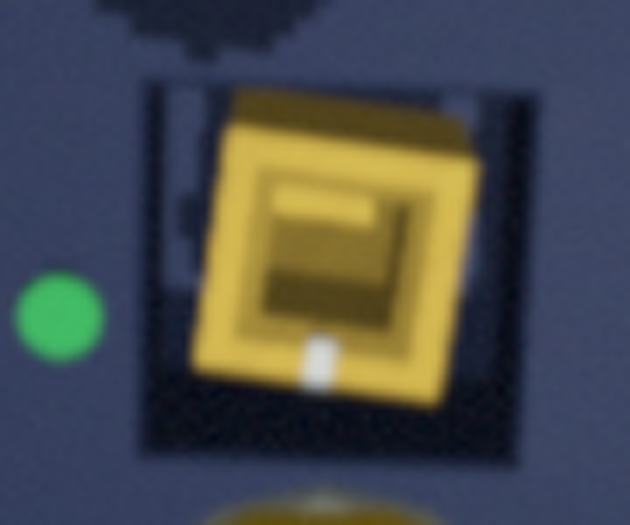

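The lock reads about 6° (0.11 rad) off its stop. The key dragged it back slightly when I centred it in the slop. That is within tolerance, but I'll re-seat the key and take it properly to the stop.

Run:
```python
from h import *
st=env.read_state(); im,d=save('wrist','w11')
z=lambda p:[240+p[0]/7-.4,160+p[1]/7-.4]
p=onz('wrist',[z([228,122]),z([478,158]),z([440,408]),z([193,372])],.044,st); print(p,p.mean(0),[np.degrees(np.arctan2(*(p[1]-p[0])[1::-1])).round(1),np.degrees(np.arctan2(*(p[2]-p[3])[1::-1])).round(1)])
plan(p.mean(0)[:2],.115,177)
```

```text
[[0.63463133 0.07326792 0.044     ]
 [0.63615968 0.10134079 0.044     ]
 [0.66553886 0.10013153 0.044     ]
 [0.66381723 0.07160282 0.044     ]] [0.65003678 0.08658576 0.044     ] [np.float64(86.9), np.float64(86.5)]
 clk 25.45 a_now -174.79 grasp_now [0.6515 0.0873 0.2006] shift [ 1.4 -0.6 85.6] rot [-1.000e-04 -1.600e-03  1.432e-01] rows>= 2.1 open 12.6 F [-0.2 -0.1 -1.8]
```

Call:
{"method": "arm_command", "body": {
  "rows": [
    {"hand":0,"x":0.8,"y":-0.5,"z":30,"rx":0,"ry":0,"rz":0.1},
    {"hand":0,"x":0.8,"y":-0.5,"z":60,"rx":0,"ry":0,"rz":0.147},
    {"hand":0,"x":0.8,"y":-0.5,"z":80,"rx":0,"ry":0,"rz":0.147},
    {"hand":0,"x":0.8,"y":-0.5,"z":84,"rx":0,"ry":0,"rz":0.147},
    {"hand":0,"x":0.8,"y":-0.5,"z":84,"rx":0,"ry":0,"rz":0.147},
    {"hand":0,"x":0.8,"y":-0.5,"z":84,"rx":0,"ry":0,"rz":0.147},
    {"hand":0,"x":0.8,"y":-0.5,"z":84,"rx":0,"ry":0,"rz":0.147}
  ]
}}

```text
clock: 26.03
ee_pos: [0.6518, 0.0867, 0.173]
ee_rot: [0.028, 1.0, -0.0, 0.001]
force: [0.3, 0.1, -0.4]
opening: 0.0125
```

Run:
```python
from h import *
plan([.6515,.0868],.0806,176.7)
```

```text
clk 26.03 a_now 176.79 grasp_now [0.6518 0.0867 0.119 ] shift [ 0.4  0.1 38.4] rot [-0.0002  0.0016  0.0016] rows>= 0.9 open 12.5 F [ 0.3  0.1 -0.4]
```

Call:
{"method": "arm_command", "body": {
  "rows": [
    {"hand":0,"x":0.4,"y":0.1,"z":8,"rx":0,"ry":0,"rz":0},
    {"hand":0,"x":0.4,"y":0.1,"z":14,"rx":0,"ry":0,"rz":0},
    {"hand":0,"x":0.4,"y":0.1,"z":19,"rx":0,"ry":0,"rz":0},
    {"hand":0,"x":0.4,"y":0.1,"z":24,"rx":0,"ry":0,"rz":0},
    {"hand":0,"x":0.4,"y":0.1,"z":24,"rx":0,"ry":0,"rz":0},
    {"hand":0,"x":0.4,"y":0.1,"z":24,"rx":0,"ry":0,"rz":0}
  ]
}}

```text
clock: 26.53
ee_pos: [0.6536, 0.0868, 0.1531]
ee_rot: [0.028, 1.0, -0.0, 0.004]
force: [-2.3, 0.5, 27.5]
opening: 0.0127
```

Run:
```python
from h import *
plan([.6515,.0868],.0806,176.7)
im,d=save('wrist','w12'); cv2.imwrite('pics/w12l.png',cv2.resize(cv2.imread('pics/w12.png')[180:400,200:370],None,fx=4,fy=2.7,interpolation=cv2.INTER_CUBIC))
st=env.read_state()
for fn in ['w11','w12']:
    d=np.load(f'pics/{fn}_d.npy'); P,u,v=depthpts('wrist',d,st); R=yawof(st); T=(P-st['ee_pos'])@R
    im=cv2.imread(f'pics/{fn}.png'); hsv=cv2.cvtColor(im,cv2.COLOR_BGR2HSV); y=(hsv[v,u,0]>20)&(hsv[v,u,0]<35)&(hsv[v,u,1]>120)
    m=y&(abs(T[:,0])<.03)&(abs(T[:,1])<.012)&(T[:,2]>.02)&(T[:,2]<.055); q=T[m]; print(fn,m.sum(),q.min(0),q.max(0),np.median(q[:,2]))
    t=q[abs(q[:,2]-np.median(q[:,2]))<.004]; print(rect(t), np.polyfit(t[:,0],t[:,2],1),np.polyfit(t[:,1],t[:,2],1))
```

```text
clk 26.53 a_now 176.8 grasp_now [0.6536 0.0868 0.0991] shift [ 2.3 -0.1 18.5] rot [0.0001 0.0089 0.0017] rows>= 0.4 open 12.7 F [-2.3  0.5 27.5]
w11 4138 [-0.02035665 -0.00905884  0.03504093] [0.0242631  0.00572962 0.05497961] 0.04884899813097235
(array([ 1.9, -1.8]), array([44.5, 14.6]), 0.6385986804962158) [0.0161645  0.04888353] [0.00435588 0.04895569]
w12 4178 [-0.0201051  -0.00886083  0.03473721] [0.02450787 0.00578424 0.0549481 ] 0.0481388317130287
(array([ 2.1, -1.8]), array([44.4, 14.5]), 0.9328928589820862) [-0.02577209  0.04831292] [-0.00340327  0.04818743]
```

View pics/w12l.png

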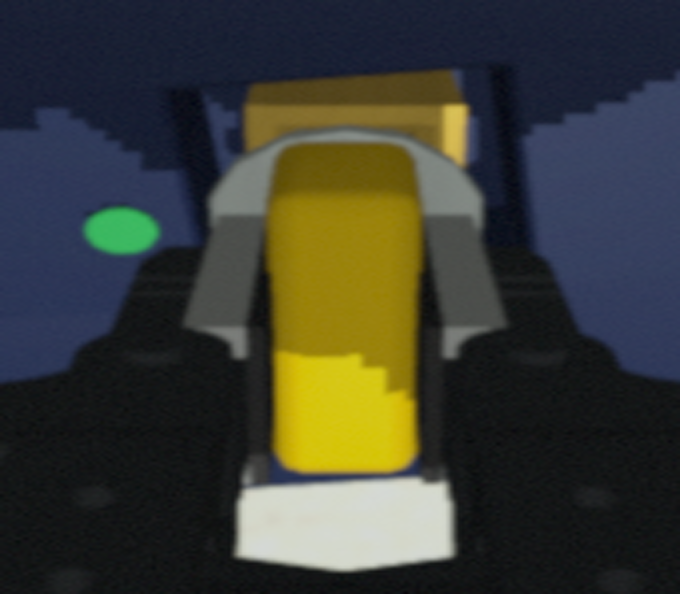

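The key sits about 2 mm off along the bar in the grip, so it met the bevel. I'll back off, shift 2.3 mm and retry.

Call:
{"method": "arm_command", "body": {
  "rows": [
    {"hand":0,"x":0,"y":0,"z":-6,"rx":0,"ry":0,"rz":0},
    {"hand":0,"x":-2.3,"y":0,"z":-12,"rx":0,"ry":0,"rz":0},
    {"hand":0,"x":-2.3,"y":0,"z":-12,"rx":0,"ry":0,"rz":0},
    {"hand":0,"x":-2.3,"y":0,"z":-12,"rx":0,"ry":0,"rz":0},
    {"hand":0,"x":-2.3,"y":0,"z":-12,"rx":0,"ry":0,"rz":0}
  ]
}}

```text
clock: 27.0
ee_pos: [0.6524, 0.0867, 0.1583]
ee_rot: [0.028, 1.0, -0.0, -0.001]
force: [-0.5, 0.0, -1.6]
opening: 0.0126
```

Run:
```python
from h import *
plan([.6538,.0868],.0806,176.7)
st=env.read_state(); im,d=save('wrist','w13')
for fn in ['w13']:
    d=np.load(f'pics/{fn}_d.npy'); P,u,v=depthpts('wrist',d,st); R=yawof(st); T=(P-st['ee_pos'])@R
    im=cv2.imread(f'pics/{fn}.png'); hsv=cv2.cvtColor(im,cv2.COLOR_BGR2HSV); y=(hsv[v,u,0]>20)&(hsv[v,u,0]<35)&(hsv[v,u,1]>120)
    m=y&(abs(T[:,0])<.03)&(abs(T[:,1])<.012)&(T[:,2]>.02)&(T[:,2]<.055); q=T[m]
    t=q[abs(q[:,2]-np.median(q[:,2]))<.004]; print(rect(t), np.polyfit(t[:,0],t[:,2],1),np.median(q[:,2]))
    b=P[(P[:,2]>.035)&(P[:,2]<.047)&(np.hypot(P[:,0]-.651,P[:,1]-.087)<.018)]; print('barrel',len(b),b.min(0),b.max(0))
```

```text
clk 27.0 a_now 176.78 grasp_now [0.6524 0.0867 0.1043] shift [-1.4  0.2 23.7] rot [-0.0001 -0.0022  0.0014] rows>= 0.6 open 12.6 F [-0.5  0.  -1.6]
(array([ 2.3, -1.7]), array([44.3, 14.5]), 0.5304521322250366) [-0.01609923  0.04839054] 0.048269671365785444
barrel 770 [0.63705635 0.07270323 0.03500255] [0.64988898 0.10058393 0.04577136]
```

Call:
{"method": "arm_command", "body": {
  "rows": [
    {"hand":0,"x":-0.3,"y":0.1,"z":0,"rx":0,"ry":-0.016,"rz":0},
    {"hand":0,"x":-0.3,"y":0.1,"z":4,"rx":0,"ry":-0.016,"rz":0},
    {"hand":0,"x":-0.3,"y":0.1,"z":8,"rx":0,"ry":-0.016,"rz":0},
    {"hand":0,"x":-0.3,"y":0.1,"z":12,"rx":0,"ry":-0.016,"rz":0},
    {"hand":0,"x":-0.3,"y":0.1,"z":12,"rx":0,"ry":-0.016,"rz":0},
    {"hand":0,"x":-0.3,"y":0.1,"z":12,"rx":0,"ry":-0.016,"rz":0}
  ]
}}

```text
clock: 27.55
ee_pos: [0.6532, 0.087, 0.1465]
ee_rot: [0.028, 1.0, 0.0, 0.008]
force: [5.3, 2.4, -6.3]
opening: 0.0125
```

Call:
{"method": "arm_command", "body": {
  "rows": [
    {"hand":0,"x":0,"y":0,"z":4,"rx":0,"ry":0,"rz":0},
    {"hand":0,"x":0,"y":0,"z":8,"rx":0,"ry":0,"rz":0},
    {"hand":0,"x":0,"y":0,"z":12,"rx":0,"ry":0,"rz":0},
    {"hand":0,"x":0,"y":0,"z":14,"rx":0,"ry":0,"rz":0},
    {"hand":0,"x":0,"y":0,"z":14,"rx":0,"ry":0,"rz":0},
    {"hand":0,"x":0,"y":0,"z":14,"rx":0,"ry":0,"rz":0}
  ]
}}

```text
clock: 28.05
ee_pos: [0.6536, 0.0871, 0.1341]
ee_rot: [0.028, 1.0, -0.0, 0.008]
force: [-0.7, 3.8, 7.3]
opening: 0.0129
```

Seated. Turn counter-clockwise to the stop.

Call:
{"method": "arm_command", "body": {
  "rows": [
    {"hand":0,"x":0,"y":0,"z":0,"rx":0,"ry":0,"rz":-0.1},
    {"hand":0,"x":0,"y":0,"z":0,"rx":0,"ry":0,"rz":-0.2},
    {"hand":0,"x":0,"y":0,"z":0,"rx":0,"ry":0,"rz":-0.28},
    {"hand":0,"x":0,"y":0,"z":0,"rx":0,"ry":0,"rz":-0.28},
    {"hand":0,"x":0,"y":0,"z":0,"rx":0,"ry":0,"rz":-0.28}
  ]
}}

```text
clock: 28.47
ee_pos: [0.6539, 0.088, 0.1341]
ee_rot: [-0.112, 0.994, -0.0, 0.009]
force: [0.5, 9.0, 6.1]
opening: 0.0126
```

Run:
```python
from h import *
st=env.read_state(); print(st['moment'],st['joint_torque'][5])
plan([.6515,.0870],.0775,183.25)
```

```text
[ 2.19385114 -0.32655692 -0.1382073 ] -0.4548723064363003
 clk 28.47 a_now -167.1 grasp_now [0.6539 0.088  0.0801] shift [ 2.6 -0.5  2.6] rot [-0.0007  0.0172  0.1683] rows>= 1.4 open 12.6 F [0.5 9.  6.1]
```

Call:
{"method": "arm_command", "body": {
  "rows": [
    {"hand":0,"x":0,"y":0,"z":0,"rx":0,"ry":0,"rz":0.05},
    {"hand":0,"x":0,"y":0,"z":-2,"rx":0,"ry":0,"rz":0.05},
    {"hand":0,"x":0,"y":0,"z":-6,"rx":0,"ry":0,"rz":0.05},
    {"hand":0,"x":0,"y":0,"z":-14,"rx":0,"ry":0,"rz":0.05},
    {"hand":0,"x":0,"y":0,"z":-22,"rx":0,"ry":0,"rz":0.05},
    {"hand":0,"x":0,"y":0,"z":-32,"rx":0,"ry":0,"rz":0.05},
    {"hand":0,"x":0,"y":0,"z":-60,"rx":0,"ry":0,"rz":0.05},
    {"hand":0,"x":0,"y":0,"z":-100,"rx":0,"ry":0,"rz":0.05},
    {"hand":0,"x":0,"y":0,"z":-125,"rx":0,"ry":0,"rz":0.05},
    {"hand":0,"x":0,"y":0,"z":-125,"rx":0,"ry":0,"rz":0.05},
    {"hand":0,"x":0,"y":0,"z":-125,"rx":0,"ry":0,"rz":0.05}
  ]
}}

```text
clock: 29.38
ee_pos: [0.6521, 0.0864, 0.26]
ee_rot: [-0.087, 0.996, -0.002, 0.009]
force: [-0.8, 0.2, -1.1]
opening: 0.0127
```

Run:
```python
from h import *
st=env.read_state()
im,d=save('wrist','w14')
plan([.4743,-.3215],.20,142.6)
im=cv2.imread('pics/w14.png');cv2.imwrite('pics/w14l.png',cv2.resize(im[150:250,220:340],None,fx=6,fy=6,interpolation=cv2.INTER_CUBIC))
P,u,v=depthpts('wrist',d,st); R=yawof(st); T=(P-st['ee_pos'])@R
hsv=cv2.cvtColor(im,cv2.COLOR_BGR2HSV); y=(hsv[v,u,0]>20)&(hsv[v,u,0]<35)&(hsv[v,u,1]>120)
m=y&(abs(T[:,0])<.03)&(abs(T[:,1])<.012)&(T[:,2]>.02)&(T[:,2]<.055); q=T[m]
t=q[abs(q[:,2]-np.median(q[:,2]))<.004]; print(rect(t), np.polyfit(t[:,0],t[:,2],1),np.median(q[:,2]))
```

```text
clk 29.43 a_now -170.06 grasp_now [0.6514 0.0865 0.2039] shift [ 244.9 -371.3    2. ] rot [0.0019 0.0153 0.8262] rows>= 10.7 open 12.8 F [ 0.5 -0.2 -0.7]
(array([ 2.4, -1.5]), array([44.3, 14.6]), 0.4865402579307556) [-0.01543943  0.04841193] 0.048271017910411655
```

View pics/w14l.png

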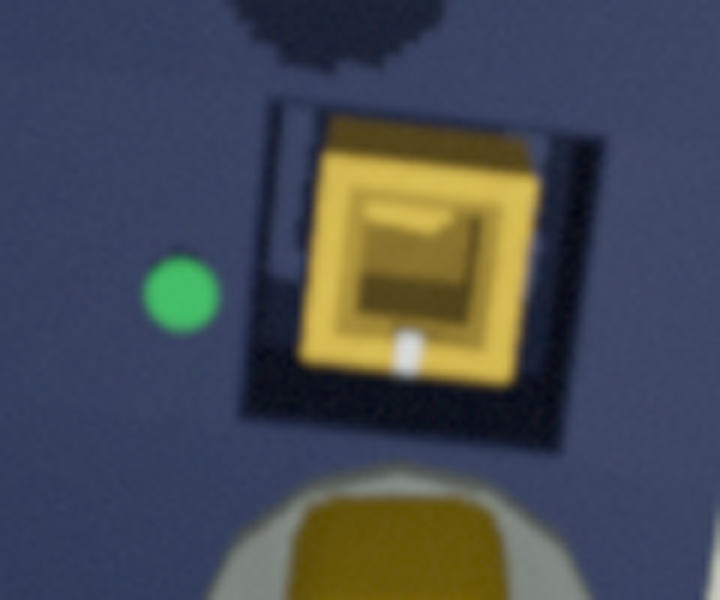

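The barrel is now square in its recess with the white line straight at the red side, so it's at the stop. Moving the key to its holder.

Call:
{"method": "arm_command", "body": {
  "rows": [
    {"hand":0,"x":122,"y":-186,"z":0,"rx":0.002,"ry":0,"rz":0.41},
    {"hand":0,"x":122,"y":-186,"z":0,"rx":0.002,"ry":0,"rz":0.41},
    {"hand":0,"x":122,"y":-186,"z":0,"rx":0.002,"ry":0,"rz":0.41},
    {"hand":0,"x":122,"y":-186,"z":0,"rx":0.002,"ry":0,"rz":0.41},
    {"hand":0,"x":244,"y":-372,"z":2,"rx":0.002,"ry":0,"rz":0.826},
    {"hand":0,"x":244,"y":-372,"z":2,"rx":0.002,"ry":0,"rz":0.826},
    {"hand":0,"x":244,"y":-372,"z":2,"rx":0.002,"ry":0,"rz":0.826},
    {"hand":0,"x":244,"y":-372,"z":2,"rx":0.002,"ry":0,"rz":0.826},
    {"hand":0,"x":244,"y":-372,"z":2,"rx":0.002,"ry":0,"rz":0.826},
    {"hand":0,"x":244,"y":-372,"z":2,"rx":0.002,"ry":0,"rz":0.826},
    {"hand":0,"x":244,"y":-372,"z":2,"rx":0.002,"ry":0,"rz":0.826},
    {"hand":0,"x":244,"y":-372,"z":2,"rx":0.002,"ry":0,"rz":0.826},
    {"hand":0,"x":244,"y":-372,"z":2,"rx":0.002,"ry":0,"rz":0.826},
    {"hand":0,"x":244,"y":-372,"z":2,"rx":0.002,"ry":0,"rz":0.826}
  ]
}}

```text
clock: 30.6
ee_pos: [0.475, -0.3211, 0.2523]
ee_rot: [0.321, 0.947, 0.002, 0.006]
force: [-0.1, -0.3, -1.7]
opening: 0.013
```

Run:
```python
from h import *
plan([.4757,-.3224],.0706,142.6)
im,d=save('wrist','w15')
```

```text
clk 30.6 a_now 142.6 grasp_now [ 0.475  -0.3211  0.1983] shift [  0.   -1.5 127.7] rot [ 0.0073  0.0107 -0.    ] rows>= 3.1 open 13.0 F [-0.1 -0.3 -1.7]
```

View pics/w15.png

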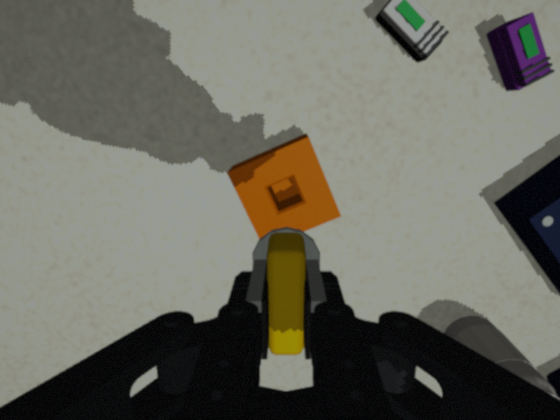

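Call:
{"method": "arm_command", "body": {
  "rows": [
    {"hand":0,"x":0,"y":-1.5,"z":40,"rx":0.005,"ry":0,"rz":0},
    {"hand":0,"x":0,"y":-1.5,"z":75,"rx":0.005,"ry":0,"rz":0},
    {"hand":0,"x":0,"y":-1.5,"z":92,"rx":0.005,"ry":0,"rz":0},
    {"hand":0,"x":0,"y":-1.5,"z":100,"rx":0.005,"ry":0,"rz":0},
    {"hand":0,"x":0,"y":-1.5,"z":106,"rx":0.005,"ry":0,"rz":0},
    {"hand":0,"x":0,"y":-1.5,"z":112,"rx":0.005,"ry":0,"rz":0},
    {"hand":0,"x":0,"y":-1.5,"z":114,"rx":0.005,"ry":0,"rz":0},
    {"hand":0,"x":0,"y":-1.5,"z":114,"rx":0.005,"ry":0,"rz":0},
    {"hand":0,"x":0,"y":-1.5,"z":114,"rx":0.005,"ry":0,"rz":0}
  ]
}}

```text
clock: 31.4
ee_pos: [0.4768, -0.3236, 0.141]
ee_rot: [0.32, 0.947, -0.002, 0.007]
force: [-0.4, -0.3, -0.5]
opening: 0.0128
```

Call:
{"method": "arm_command", "body": {
  "rows": [
    {"hand":0,"x":0,"y":1,"z":5,"rx":0,"ry":0,"rz":0},
    {"hand":0,"x":0,"y":1,"z":10,"rx":0,"ry":0,"rz":0},
    {"hand":0,"x":0,"y":1,"z":15,"rx":0,"ry":0,"rz":0},
    {"hand":0,"x":0,"y":1,"z":17,"rx":0,"ry":0,"rz":0},
    {"hand":0,"x":0,"y":1,"z":17,"rx":0,"ry":0,"rz":0},
    {"hand":0,"x":0,"y":1,"z":17,"rx":0,"ry":0,"rz":0}
  ]
}}

```text
clock: 31.9
ee_pos: [0.4773, -0.3226, 0.1242]
ee_rot: [0.32, 0.947, -0.002, 0.007]
force: [-4.6, 3.9, 13.4]
opening: 0.0131
```

Seated (13 N upward at the expected height). Release and rise.

Call:
{"method": "arm_command", "body": {
  "rows": [
    {"hand":0,"x":0,"y":0,"z":-2,"rx":0,"ry":0,"rz":0},
    {"hand":55,"x":0,"y":0,"z":-2,"rx":0,"ry":0,"rz":0},
    {"hand":55,"x":0,"y":0,"z":-2,"rx":0,"ry":0,"rz":0},
    {"hand":55,"x":0,"y":0,"z":-2,"rx":0,"ry":0,"rz":0},
    {"hand":55,"x":0,"y":0,"z":-2,"rx":0,"ry":0,"rz":0},
    {"hand":55,"x":0,"y":0,"z":-2,"rx":0,"ry":0,"rz":0},
    {"hand":55,"x":0,"y":0,"z":-2,"rx":0,"ry":0,"rz":0},
    {"hand":55,"x":0,"y":0,"z":-30,"rx":0,"ry":0,"rz":0},
    {"hand":55,"x":0,"y":0,"z":-65,"rx":0,"ry":0,"rz":0},
    {"hand":55,"x":0,"y":0,"z":-105,"rx":0,"ry":0,"rz":0},
    {"hand":55,"x":0,"y":0,"z":-120,"rx":0,"ry":0,"rz":0},
    {"hand":55,"x":0,"y":0,"z":-120,"rx":0,"ry":0,"rz":0}
  ]
}}

```text
clock: 32.9
ee_pos: [0.477, -0.3231, 0.2483]
ee_rot: [0.32, 0.947, -0.003, 0.01]
force: [0.9, 0.0, -0.5]
opening: 0.047
```

Run:
```python
from h import *
st=env.read_state(); im,d=save('wrist','w16')
P,u,v=depthpts('wrist',d,st)
near=np.hypot(P[:,0]-.475,P[:,1]+.322)<.04
m=near&(P[:,2]>.066)&(P[:,2]<.09); print('keytop',m.sum(),rect(P[m]),np.median(P[m][:,2]))
near=np.hypot(P[:,0]-.475,P[:,1]+.322)<.07
m=near&(P[:,2]>.03)&(P[:,2]<.036); print('holder',rect(P[m]))
plan([.6650,-.1320],.16,93.25)
```

```text
keytop 1251 (array([ 474.8, -323.2]), array([13.7, 43.4]), 52.989810943603516) 0.07555767157023371
holder (array([ 474.3, -322.3]), array([70.1, 70.5]), 76.09156799316406)
 clk 32.95 a_now 142.63 grasp_now [ 0.4766 -0.3226  0.1915] shift [-33.5 265.8  32.4] rot [0.0087 0.0164 0.8618] rows>= 6.9 open 46.7 F [-0.9 -0.2 -0.6]
```

View pics/w16.png

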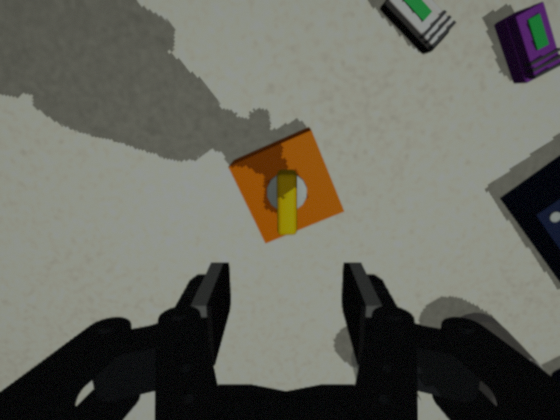

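The key is back in its holder at the start height, within 1 mm of centre. Next, push the brake in with the fingers shut.

Call:
{"method": "arm_command", "body": {
  "rows": [
    {"hand":0,"x":-33.5,"y":266,"z":30,"rx":0.009,"ry":0.016,"rz":0.862},
    {"hand":0,"x":-33.5,"y":266,"z":30,"rx":0.009,"ry":0.016,"rz":0.862},
    {"hand":0,"x":-33.5,"y":266,"z":30,"rx":0.009,"ry":0.016,"rz":0.862},
    {"hand":0,"x":-33.5,"y":266,"z":30,"rx":0.009,"ry":0.016,"rz":0.862},
    {"hand":0,"x":-33.5,"y":266,"z":30,"rx":0.009,"ry":0.016,"rz":0.862},
    {"hand":0,"x":-33.5,"y":266,"z":30,"rx":0.009,"ry":0.016,"rz":0.862},
    {"hand":0,"x":-33.5,"y":266,"z":30,"rx":0.009,"ry":0.016,"rz":0.862},
    {"hand":0,"x":-33.5,"y":266,"z":30,"rx":0.009,"ry":0.016,"rz":0.862},
    {"hand":0,"x":-33.5,"y":266,"z":30,"rx":0.009,"ry":0.016,"rz":0.862},
    {"hand":0,"x":-33.5,"y":266,"z":30,"rx":0.009,"ry":0.016,"rz":0.862}
  ]
}}

```text
clock: 33.78
ee_pos: [0.6636, -0.1306, 0.2123]
ee_rot: [0.686, 0.728, -0.001, -0.003]
force: [-0.1, -0.6, 0.4]
opening: -0.0001
```

Run:
```python
from h import *
plan([.6650,-.1325],.1056,93.25)
st=env.read_state(); im,d=save('wrist','w17')
P,u,v=depthpts('wrist',d,st); m=(P[:,2]>.1)&(P[:,2]<.115)&(np.hypot(P[:,0]-.664,P[:,1]+.131)<.03)
print('knob',m.sum(),rect(P[m]) if m.sum() else '',np.median(P[m][:,2]))
```

```text
clk 33.78 a_now 93.36 grasp_now [ 0.6636 -0.1306  0.1583] shift [-2.2  1.5 52.7] rot [-0.0051 -0.0037  0.002 ] rows>= 1.3 open -0.1 F [-0.1 -0.6  0.4]
knob 2141 (array([ 664.6, -130.4]), array([26.9, 31.5]), 89.00509643554688) 0.10545109664720265
```

Call:
{"method": "arm_command", "body": {
  "rows": [
    {"hand":0,"x":-1.5,"y":1,"z":20,"rx":-0.005,"ry":0,"rz":0},
    {"hand":0,"x":-1.5,"y":1,"z":30,"rx":-0.005,"ry":0,"rz":0},
    {"hand":0,"x":-1.5,"y":1,"z":36,"rx":-0.005,"ry":0,"rz":0},
    {"hand":0,"x":-1.5,"y":1,"z":41,"rx":-0.005,"ry":0,"rz":0},
    {"hand":0,"x":-1.5,"y":1,"z":46,"rx":-0.005,"ry":0,"rz":0},
    {"hand":0,"x":-1.5,"y":1,"z":50,"rx":-0.005,"ry":0,"rz":0},
    {"hand":0,"x":-1.5,"y":1,"z":52,"rx":-0.005,"ry":0,"rz":0},
    {"hand":0,"x":-1.5,"y":1,"z":52,"rx":-0.005,"ry":0,"rz":0},
    {"hand":0,"x":-1.5,"y":1,"z":52,"rx":-0.005,"ry":0,"rz":0}
  ]
}}

```text
clock: 34.58
ee_pos: [0.6653, -0.1319, 0.1618]
ee_rot: [0.687, 0.727, 0.002, -0.0]
force: [0.1, -0.2, 0.5]
opening: -0.0001
```

Call:
{"method": "arm_command", "body": {
  "rows": [
    {"hand":0,"x":0,"y":0,"z":2,"rx":0,"ry":0,"rz":0},
    {"hand":0,"x":0,"y":0,"z":4,"rx":0,"ry":0,"rz":0},
    {"hand":0,"x":0,"y":0,"z":5,"rx":0,"ry":0,"rz":0},
    {"hand":0,"x":0,"y":0,"z":5,"rx":0,"ry":0,"rz":0}
  ]
}}

```text
clock: 34.92
ee_pos: [0.6655, -0.132, 0.1586]
ee_rot: [0.687, 0.727, 0.002, 0.0]
force: [-5.4, 1.9, 12.5]
opening: -0.0001
```

Call:
{"method": "arm_command", "body": {
  "rows": [
    {"hand":0,"x":0,"y":0,"z":3,"rx":0,"ry":0,"rz":0},
    {"hand":0,"x":0,"y":0,"z":3,"rx":0,"ry":0,"rz":0},
    {"hand":0,"x":0,"y":0,"z":3,"rx":0,"ry":0,"rz":0}
  ]
}}

```text
clock: 35.17
ee_pos: [0.6657, -0.132, 0.1583]
ee_rot: [0.687, 0.727, 0.002, 0.001]
force: [-12.4, 3.8, 28.1]
opening: -0.0001
```

Call:
{"method": "arm_command", "body": {
  "rows": [
    {"hand":0,"x":0,"y":0,"z":-10,"rx":0,"ry":0,"rz":0},
    {"hand":0,"x":0,"y":0,"z":-40,"rx":0,"ry":0,"rz":0},
    {"hand":0,"x":0,"y":0,"z":-80,"rx":0,"ry":0,"rz":0},
    {"hand":40,"x":0,"y":0,"z":-100,"rx":0,"ry":0,"rz":0},
    {"hand":40,"x":0,"y":0,"z":-100,"rx":0,"ry":0,"rz":0},
    {"hand":40,"x":0,"y":0,"z":-100,"rx":0,"ry":0,"rz":0}
  ]
}}

```text
clock: 35.67
ee_pos: [0.6657, -0.1326, 0.2555]
ee_rot: [0.687, 0.727, 0.002, 0.001]
force: [0.3, 0.8, -0.4]
opening: 0.0339
```

```bash
cat >> h.py <<'E'
def clamps(n='top',fn='t',zlo=.015):
    im,d=save(n,fn); P,u,v=depthpts(n,d)
    m=(P[:,2]>zlo)&(P[:,2]<.05)&(P[:,0]>.36)&(P[:,0]<.58)&(abs(P[:,1])<.25)
    M=np.zeros(d.shape,np.uint8); M[v[m],u[m]]=1
    nn,L=cv2.connectedComponents(M)
    for i in range(1,nn):
        mm=L[v,u]==i
        if mm.sum()>60:
            r=rect(P[mm]); lng=r[2] if r[1][0]>r[1][1] else r[2]+90
            print('cl',n,mm.sum(),r[0],r[1],'long axis deg',round(lng,1),np.percentile(P[mm][:,2],95).round(4),u[mm].mean().round(),v[mm].mean().round(),'rgb',np.median(im[v[mm],u[mm]],axis=0))
E
python3 - <<'E'
from h import *
clamps('top','t20'); clamps('scene','s20')
d=np.load('pics/s20_d.npy');P,u,v=depthpts('scene',d)
m=(P[:,2]>.075)&(P[:,2]<.12)&(np.hypot(P[:,0]-.664,P[:,1]+.131)<.025)
print('knob',m.sum(),np.percentile(P[m],95,axis=0))
plan([.4335,-.1696],.12,101)
E
```

```text
cl top 284 [470.3 109.7] [49.5 31.5] long axis deg 15.5 0.022 220.0 267.0 rgb [72. 73. 71.]
cl scene 197 [ 433.5 -168. ] [52.1 21.9] long axis deg 10.0 0.0318 273.0 150.0 rgb [54. 62. 53.]
cl scene 236 [ 499.9 -113.1] [23.4 52. ] long axis deg 170.1 0.032 273.0 179.0 rgb [59.5 40.  72. ]
cl scene 211 [436.1 -32.2] [53.4 21. ] long axis deg 13.7 0.0324 318.0 181.0 rgb [ 91. 107.  89.]
cl scene 236 [432.   64.2] [21.3 49.5] long axis deg 169.1 0.0324 355.0 202.0 rgb [ 85.5 100.5  82.5]
cl scene 296 [468.9 111.9] [52.1 31.6] long axis deg 17.5 0.0217 364.0 227.0 rgb [45. 44. 42.]
knob 185 [ 0.67868608 -0.11637829  0.08623754]
 clk 35.77 a_now 93.24 grasp_now [ 0.6647 -0.1322  0.1986] shift [ -24.5 -233.    78.3] rot [ 0.001  -0.0037 -0.1354] rows>= 5.9 open 34.3 F [ 0.2 -0.6 -0.9]
```

View pics/t20.png

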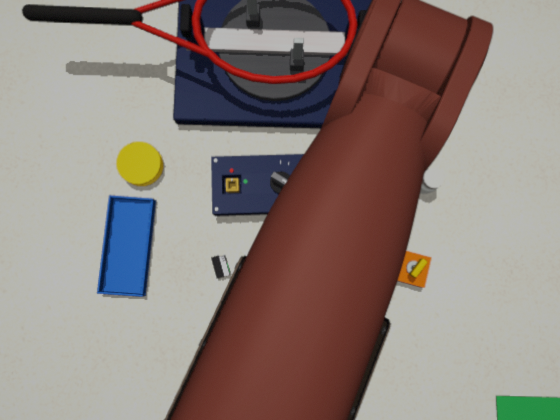

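The brake knob is in (top 86 mm). One clamp has been knocked to about (220,267) px, at (0.470,0.110), and now lies on its side. Starting with the right-most clamp.

Run:
```python
from h import *
plan([.4335,-.1690],.13,191.5)
```

```text
clk 35.77 a_now 93.24 grasp_now [ 0.6647 -0.1322  0.1986] shift [ -23.9 -232.9   68.3] rot [ 0.0038 -0.0021 -1.7149] rows>= 13.7 open 34.3 F [ 0.2 -0.6 -0.9]
```

Call:
{"method": "arm_command", "body": {
  "rows": [
    {"hand":50,"x":-12,"y":-120,"z":0,"rx":0,"ry":0,"rz":-0.6},
    {"hand":50,"x":-12,"y":-120,"z":0,"rx":0,"ry":0,"rz":-0.6},
    {"hand":50,"x":-12,"y":-120,"z":0,"rx":0,"ry":0,"rz":-0.6},
    {"hand":50,"x":-24,"y":-233,"z":50,"rx":0.004,"ry":0,"rz":-1.71},
    {"hand":50,"x":-24,"y":-233,"z":68,"rx":0.004,"ry":0,"rz":-1.71},
    {"hand":50,"x":-24,"y":-233,"z":68,"rx":0.004,"ry":0,"rz":-1.71},
    {"hand":50,"x":-24,"y":-233,"z":68,"rx":0.004,"ry":0,"rz":-1.71},
    {"hand":50,"x":-24,"y":-233,"z":68,"rx":0.004,"ry":0,"rz":-1.71},
    {"hand":50,"x":-24,"y":-233,"z":68,"rx":0.004,"ry":0,"rz":-1.71},
    {"hand":50,"x":-24,"y":-233,"z":68,"rx":0.004,"ry":0,"rz":-1.71},
    {"hand":50,"x":-24,"y":-233,"z":68,"rx":0.004,"ry":0,"rz":-1.71},
    {"hand":50,"x":-24,"y":-233,"z":68,"rx":0.004,"ry":0,"rz":-1.71},
    {"hand":50,"x":-24,"y":-233,"z":68,"rx":0.004,"ry":0,"rz":-1.71},
    {"hand":50,"x":-24,"y":-233,"z":68,"rx":0.004,"ry":0,"rz":-1.71},
    {"hand":50,"x":-24,"y":-233,"z":68,"rx":0.004,"ry":0,"rz":-1.71},
    {"hand":50,"x":-24,"y":-233,"z":68,"rx":0.004,"ry":0,"rz":-1.71}
  ]
}}

```text
clock: 37.1
ee_pos: [0.4333, -0.1689, 0.1841]
ee_rot: [-0.096, 0.995, 0.001, -0.001]
force: [-0.5, -0.7, 0.1]
opening: 0.0428
```

```bash
cat >> h.py <<'E'
def wclamp(xy,fn,zg=.023,rad=.04,zlo=.01,flip=0):
    st=env.read_state(); im,d=save('wrist',fn); P,u,v=depthpts('wrist',d,st)
    m=(np.hypot(P[:,0]-xy[0],P[:,1]-xy[1])<rad)&(P[:,2]>zlo)&(P[:,2]<.05)
    top=np.percentile(P[m][:,2],95); m2=m&(P[:,2]>top-.008)
    r=rect(P[m2]); lng=r[2] if r[1][0]>r[1][1] else r[2]+90
    print('clamp',r,'long',round(lng,1),'top',top.round(4)); plan(r[0]/1000,zg,lng+flip); return r
E
python3 - <<'E'
from h import *
wclamp([.4335,-.169],'w21',flip=180)
E
```

```text
clamp (array([ 430.8, -171.3]), array([46.3, 21. ]), 11.166385650634766) long 11.2 top 0.0325
 clk 37.15 a_now -168.97 grasp_now [ 0.4334 -0.169   0.1304] shift [  2.9  -1.9 107.4] rot [ 0.0015 -0.0012 -0.0023] rows>= 2.6 open 42.7 F [-0.2  0.9 -0.7]
```

View pics/w21.png

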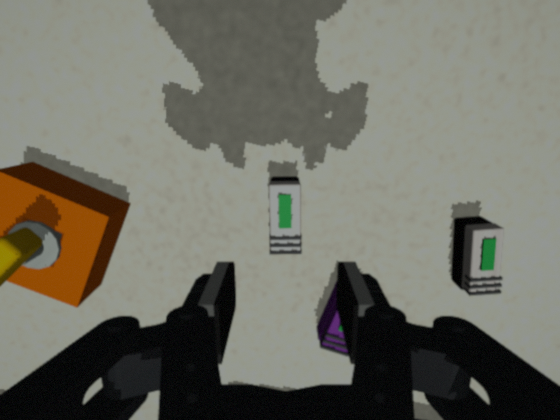

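Call:
{"method": "arm_command", "body": {
  "rows": [
    {"hand":50,"x":1.5,"y":-1.7,"z":40,"rx":0,"ry":0,"rz":0},
    {"hand":50,"x":1.5,"y":-1.7,"z":75,"rx":0,"ry":0,"rz":0},
    {"hand":50,"x":1.5,"y":-1.7,"z":95,"rx":0,"ry":0,"rz":0},
    {"hand":50,"x":1.5,"y":-1.7,"z":104,"rx":0,"ry":0,"rz":0},
    {"hand":50,"x":1.5,"y":-1.7,"z":104,"rx":0,"ry":0,"rz":0},
    {"hand":50,"x":1.5,"y":-1.7,"z":104,"rx":0,"ry":0,"rz":0},
    {"hand":0,"x":1.5,"y":-1.7,"z":104,"rx":0,"ry":0,"rz":0},
    {"hand":0,"x":1.5,"y":-1.7,"z":104,"rx":0,"ry":0,"rz":0},
    {"hand":0,"x":1.5,"y":-1.7,"z":104,"rx":0,"ry":0,"rz":0},
    {"hand":0,"x":1.5,"y":-1.7,"z":104,"rx":0,"ry":0,"rz":0},
    {"hand":0,"x":1.5,"y":-1.7,"z":104,"rx":0,"ry":0,"rz":0},
    {"hand":0,"x":1.5,"y":-1.7,"z":104,"rx":0,"ry":0,"rz":0}
  ]
}}

```text
clock: 38.15
ee_pos: [0.4337, -0.1721, 0.0833]
ee_rot: [-0.098, 0.995, -0.001, 0.001]
force: [-0.5, 0.6, 7.0]
opening: 0.0187
```

Call:
{"method": "arm_command", "body": {
  "rows": [
    {"hand":0,"x":0,"y":0,"z":-10,"rx":0,"ry":0,"rz":0},
    {"hand":0,"x":0,"y":0,"z":-40,"rx":0,"ry":0,"rz":0},
    {"hand":0,"x":0,"y":0,"z":-80,"rx":0,"ry":0,"rz":0},
    {"hand":0,"x":0,"y":0,"z":-120,"rx":0,"ry":0,"rz":0},
    {"hand":0,"x":0,"y":0,"z":-120,"rx":0,"ry":0,"rz":0},
    {"hand":0,"x":0,"y":0,"z":-120,"rx":0,"ry":0,"rz":0}
  ]
}}

```text
clock: 38.65
ee_pos: [0.4339, -0.1723, 0.2049]
ee_rot: [-0.098, 0.995, -0.002, 0.002]
force: [-0.4, 1.0, -1.0]
opening: 0.0187
```

```bash
cat >> h.py <<'E'
TA=np.radians(-2.8); TC=np.array([.5115,.3210])
def tray(x): return TC+x*np.array([np.cos(TA),np.sin(TA)])
E
python3 - <<'E'
from h import *
plan(tray(.07),.12,267.2)
E
```

```text
clk 38.65 a_now -168.79 grasp_now [ 0.4339 -0.1723  0.1509] shift [-239.8  452.    29.9] rot [-6.0000e-03  4.0000e-04 -1.3262e+00] rows>= 12.3 open 18.7 F [-0.4  1.  -1. ]
```

Call:
{"method": "arm_command", "body": {
  "rows": [
    {"hand":0,"x":-240,"y":452,"z":0,"rx":-0.004,"ry":0,"rz":-1.326},
    {"hand":0,"x":-240,"y":452,"z":0,"rx":-0.004,"ry":0,"rz":-1.326},
    {"hand":0,"x":-240,"y":452,"z":0,"rx":-0.004,"ry":0,"rz":-1.326},
    {"hand":0,"x":-240,"y":452,"z":0,"rx":-0.004,"ry":0,"rz":-1.326},
    {"hand":0,"x":-240,"y":452,"z":0,"rx":-0.004,"ry":0,"rz":-1.326},
    {"hand":0,"x":-240,"y":452,"z":0,"rx":-0.004,"ry":0,"rz":-1.326},
    {"hand":0,"x":-240,"y":452,"z":0,"rx":-0.004,"ry":0,"rz":-1.326},
    {"hand":0,"x":-240,"y":452,"z":0,"rx":-0.004,"ry":0,"rz":-1.326},
    {"hand":0,"x":-240,"y":452,"z":0,"rx":-0.004,"ry":0,"rz":-1.326},
    {"hand":0,"x":-240,"y":452,"z":0,"rx":-0.004,"ry":0,"rz":-1.326},
    {"hand":0,"x":-240,"y":452,"z":0,"rx":-0.004,"ry":0,"rz":-1.326},
    {"hand":0,"x":-240,"y":452,"z":0,"rx":-0.004,"ry":0,"rz":-1.326},
    {"hand":0,"x":-240,"y":452,"z":0,"rx":-0.004,"ry":0,"rz":-1.326},
    {"hand":0,"x":-240,"y":452,"z":0,"rx":-0.004,"ry":0,"rz":-1.326},
    {"hand":0,"x":-240,"y":452,"z":0,"rx":-0.004,"ry":0,"rz":-1.326}
  ]
}}

```text
clock: 39.9
ee_pos: [0.5794, 0.3192, 0.1999]
ee_rot: [-0.69, 0.724, 0.002, -0.001]
force: [-0.6, -0.9, -1.6]
opening: 0.0188
```

Run:
```python
from h import *
plan(tray(.07),.036,267.2)
st=env.read_state(); im,d=save('wrist','w22'); P,u,v=depthpts('wrist',d,st)
m=(P[:,2]>.018)&(P[:,2]<.034)&(P[:,0]>.37)&(P[:,0]<.65)&(P[:,1]>.25)&(P[:,1]<.385); print('tray rim',rect(P[m]),P[m].min(0),P[m].max(0))
```

```text
clk 39.9 a_now -92.73 grasp_now [0.5794 0.3192 0.1459] shift [  1.7  -2.7 109.9] rot [0.0055 0.0015 0.0012] rows>= 2.6 open 18.8 F [-0.6 -0.9 -1.6]
tray rim (array([512.1, 319.5]), array([100.4, 221.3]), 86.73392486572266) [0.39999444 0.26410517 0.01800115] [0.62476802 0.37587316 0.03002194]
```

View pics/w22.png

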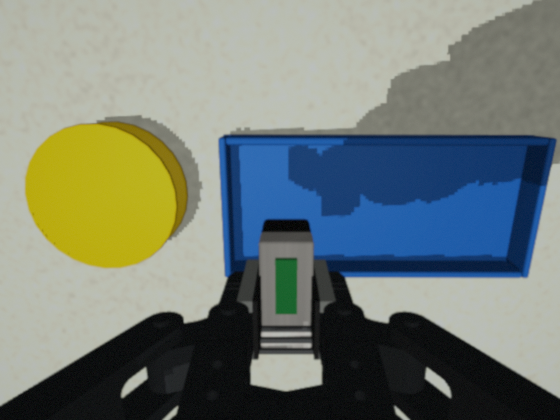

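The tray is centred under the arm with the held clamp above its left end in this view (288,285). Lowering it.

Call:
{"method": "arm_command", "body": {
  "rows": [
    {"hand":0,"x":2.8,"y":-2.6,"z":40,"rx":0.005,"ry":0,"rz":0},
    {"hand":0,"x":2.8,"y":-2.6,"z":75,"rx":0.005,"ry":0,"rz":0},
    {"hand":0,"x":2.8,"y":-2.6,"z":95,"rx":0.005,"ry":0,"rz":0},
    {"hand":0,"x":2.8,"y":-2.6,"z":105,"rx":0.005,"ry":0,"rz":0},
    {"hand":0,"x":2.8,"y":-2.6,"z":108,"rx":0.005,"ry":0,"rz":0},
    {"hand":0,"x":2.8,"y":-2.6,"z":108,"rx":0.005,"ry":0,"rz":0},
    {"hand":0,"x":2.8,"y":-2.6,"z":108,"rx":0.005,"ry":0,"rz":0}
  ]
}}

```text
clock: 40.53
ee_pos: [0.5833, 0.316, 0.0954]
ee_rot: [-0.689, 0.724, -0.0, 0.003]
force: [0.3, 0.2, -0.2]
opening: 0.0186
```

Call:
{"method": "arm_command", "body": {
  "rows": [
    {"hand":0,"x":0,"y":0,"z":3,"rx":0,"ry":0,"rz":0},
    {"hand":0,"x":0,"y":0,"z":6,"rx":0,"ry":0,"rz":0},
    {"hand":0,"x":0,"y":0,"z":7,"rx":0,"ry":0,"rz":0},
    {"hand":0,"x":0,"y":0,"z":7,"rx":0,"ry":0,"rz":0},
    {"hand":32,"x":0,"y":0,"z":7,"rx":0,"ry":0,"rz":0},
    {"hand":32,"x":0,"y":0,"z":7,"rx":0,"ry":0,"rz":0},
    {"hand":32,"x":0,"y":0,"z":7,"rx":0,"ry":0,"rz":0},
    {"hand":32,"x":0,"y":0,"z":7,"rx":0,"ry":0,"rz":0},
    {"hand":32,"x":0,"y":0,"z":-30,"rx":0,"ry":0,"rz":0},
    {"hand":32,"x":0,"y":0,"z":-70,"rx":0,"ry":0,"rz":0},
    {"hand":32,"x":0,"y":0,"z":-90,"rx":0,"ry":0,"rz":0},
    {"hand":32,"x":0,"y":0,"z":-90,"rx":0,"ry":0,"rz":0}
  ]
}}

```text
clock: 41.53
ee_pos: [0.5845, 0.3167, 0.19]
ee_rot: [-0.69, 0.724, -0.002, 0.005]
force: [0.9, 0.3, 1.4]
opening: 0.0273
```

```bash
sed -i 's/TA=np.radians(-2.8); TC=np.array(\[.5115,.3210\])/TA=np.radians(-3); TC=np.array([.512,.320])/' h.py
python3 - <<'E'
from h import *
im,d=save('wrist','w23'); clamps('scene','s23')
plan([.4362,-.033],.13,195)
E
```

```text
cl scene 234 [ 499.5 -112.5] [21.9 50.9] long axis deg 170.3 0.0323 273.0 179.0 rgb [54.  38.  67.5]
cl scene 210 [436.6 -32.3] [52.4 20.6] long axis deg 14.3 0.0319 318.0 180.0 rgb [86. 99. 83.]
cl scene 246 [433.   64.4] [20.5 50.7] long axis deg 169.9 0.0323 355.0 202.0 rgb [77.5 91.5 75. ]
cl scene 295 [468.6 112.5] [52.3 31. ] long axis deg 16.2 0.0215 364.0 227.0 rgb [42. 41. 39.]
 clk 41.63 a_now -92.81 grasp_now [0.5827 0.3161 0.1305] shift [355.8 129.2  -1.1] rot [-1.2000e-03  5.3000e-03  1.2599e+00] rows>= 10.1 open 27.3 F [ 0.2  0.  -0.4]
```

View pics/w23.png

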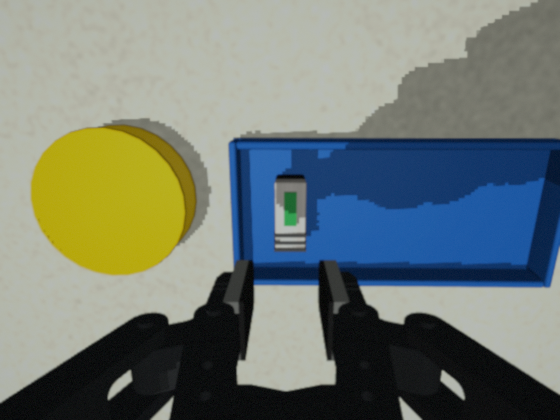

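View pics/s23.png

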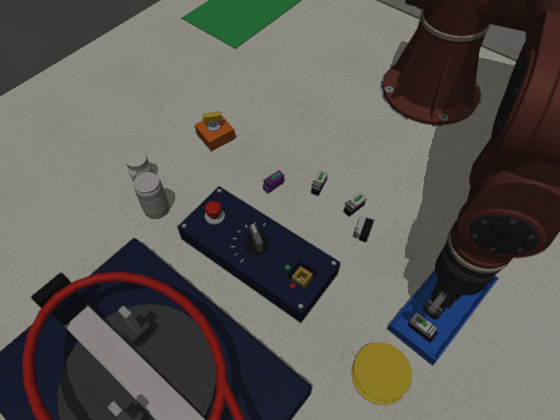

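The first clamp stands on the tray floor at (290,213) px. Going to the next one, at (0.4365,−0.033).

Call:
{"method": "arm_command", "body": {
  "rows": [
    {"hand":50,"x":356,"y":129,"z":-1,"rx":0,"ry":0.005,"rz":1.26},
    {"hand":50,"x":356,"y":129,"z":-1,"rx":0,"ry":0.005,"rz":1.26},
    {"hand":50,"x":356,"y":129,"z":-1,"rx":0,"ry":0.005,"rz":1.26},
    {"hand":50,"x":356,"y":129,"z":-1,"rx":0,"ry":0.005,"rz":1.26},
    {"hand":50,"x":356,"y":129,"z":-1,"rx":0,"ry":0.005,"rz":1.26},
    {"hand":50,"x":356,"y":129,"z":-1,"rx":0,"ry":0.005,"rz":1.26},
    {"hand":50,"x":356,"y":129,"z":-1,"rx":0,"ry":0.005,"rz":1.26},
    {"hand":50,"x":356,"y":129,"z":-1,"rx":0,"ry":0.005,"rz":1.26},
    {"hand":50,"x":356,"y":129,"z":-1,"rx":0,"ry":0.005,"rz":1.26},
    {"hand":50,"x":356,"y":129,"z":-1,"rx":0,"ry":0.005,"rz":1.26},
    {"hand":50,"x":356,"y":129,"z":-1,"rx":0,"ry":0.005,"rz":1.26},
    {"hand":50,"x":356,"y":129,"z":-1,"rx":0,"ry":0.005,"rz":1.26},
    {"hand":50,"x":356,"y":129,"z":-1,"rx":0,"ry":0.005,"rz":1.26}
  ]
}}

```text
clock: 42.72
ee_pos: [0.4357, -0.0324, 0.1825]
ee_rot: [-0.133, 0.991, -0.0, -0.001]
force: [-0.1, 1.2, -0.0]
opening: 0.0429
```

Run:
```python
from h import *
wclamp([.4365,-.033],'w24',zg=.027,flip=180)
```

```text
clamp (array([434.1, -35.6]), array([46.6, 21. ]), 15.187460899353027) long 15.2 top 0.0325
 clk 42.77 a_now -164.71 grasp_now [ 0.4359 -0.0322  0.1287] shift [  2.4  -2.8 101.7] rot [-0.     -0.002   0.0018] rows>= 2.4 open 42.8 F [-0.1 -0.6 -0.6]
```

Call:
{"method": "arm_command", "body": {
  "rows": [
    {"hand":50,"x":0.5,"y":-2.6,"z":40,"rx":0,"ry":0,"rz":0},
    {"hand":50,"x":0.5,"y":-2.6,"z":75,"rx":0,"ry":0,"rz":0},
    {"hand":50,"x":0.5,"y":-2.6,"z":95,"rx":0,"ry":0,"rz":0},
    {"hand":50,"x":0.5,"y":-2.6,"z":102,"rx":0,"ry":0,"rz":0},
    {"hand":50,"x":0.5,"y":-2.6,"z":102,"rx":0,"ry":0,"rz":0},
    {"hand":50,"x":0.5,"y":-2.6,"z":102,"rx":0,"ry":0,"rz":0},
    {"hand":0,"x":0.5,"y":-2.6,"z":102,"rx":0,"ry":0,"rz":0},
    {"hand":0,"x":0.5,"y":-2.6,"z":102,"rx":0,"ry":0,"rz":0},
    {"hand":0,"x":0.5,"y":-2.6,"z":102,"rx":0,"ry":0,"rz":0},
    {"hand":0,"x":0.5,"y":-2.6,"z":102,"rx":0,"ry":0,"rz":0},
    {"hand":0,"x":0.5,"y":-2.6,"z":102,"rx":0,"ry":0,"rz":0},
    {"hand":0,"x":0.5,"y":-2.6,"z":102,"rx":0,"ry":0,"rz":0}
  ]
}}

```text
clock: 43.77
ee_pos: [0.4372, -0.0364, 0.0832]
ee_rot: [-0.131, 0.991, -0.001, 0.001]
force: [-0.6, 2.3, 7.3]
opening: 0.0187
```

Call:
{"method": "arm_command", "body": {
  "rows": [
    {"hand":0,"x":0,"y":0,"z":-10,"rx":0,"ry":0,"rz":0},
    {"hand":0,"x":0,"y":0,"z":-40,"rx":0,"ry":0,"rz":0},
    {"hand":0,"x":0,"y":0,"z":-80,"rx":0,"ry":0,"rz":0},
    {"hand":0,"x":0,"y":0,"z":-110,"rx":0,"ry":0,"rz":0},
    {"hand":0,"x":0,"y":0,"z":-110,"rx":0,"ry":0,"rz":0},
    {"hand":0,"x":0,"y":0,"z":-110,"rx":0,"ry":0,"rz":0}
  ]
}}

```text
clock: 44.27
ee_pos: [0.4372, -0.0365, 0.1941]
ee_rot: [-0.131, 0.991, -0.002, 0.001]
force: [0.7, 1.4, -1.7]
opening: 0.0187
```

Run:
```python
from h import *
plan(tray(.022),.14,267)
```

```text
clk 44.27 a_now -165.0 grasp_now [ 0.4372 -0.0365  0.1401] shift [-185.4  318.2   -0.7] rot [-4.9000e-03 -2.0000e-04 -1.2567e+00] rows>= 10.1 open 18.7 F [ 0.7  1.4 -1.7]
```

Call:
{"method": "arm_command", "body": {
  "rows": [
    {"hand":0,"x":-185.4,"y":318.2,"z":0,"rx":-0.005,"ry":0,"rz":-1.257},
    {"hand":0,"x":-185.4,"y":318.2,"z":0,"rx":-0.005,"ry":0,"rz":-1.257},
    {"hand":0,"x":-185.4,"y":318.2,"z":0,"rx":-0.005,"ry":0,"rz":-1.257},
    {"hand":0,"x":-185.4,"y":318.2,"z":0,"rx":-0.005,"ry":0,"rz":-1.257},
    {"hand":0,"x":-185.4,"y":318.2,"z":0,"rx":-0.005,"ry":0,"rz":-1.257},
    {"hand":0,"x":-185.4,"y":318.2,"z":0,"rx":-0.005,"ry":0,"rz":-1.257},
    {"hand":0,"x":-185.4,"y":318.2,"z":0,"rx":-0.005,"ry":0,"rz":-1.257},
    {"hand":0,"x":-185.4,"y":318.2,"z":0,"rx":-0.005,"ry":0,"rz":-1.257},
    {"hand":0,"x":-185.4,"y":318.2,"z":0,"rx":-0.005,"ry":0,"rz":-1.257},
    {"hand":0,"x":-185.4,"y":318.2,"z":0,"rx":-0.005,"ry":0,"rz":-1.257},
    {"hand":0,"x":-185.4,"y":318.2,"z":0,"rx":-0.005,"ry":0,"rz":-1.257},
    {"hand":0,"x":-185.4,"y":318.2,"z":0,"rx":-0.005,"ry":0,"rz":-1.257},
    {"hand":0,"x":-185.4,"y":318.2,"z":0,"rx":-0.005,"ry":0,"rz":-1.257}
  ]
}}

```text
clock: 45.35
ee_pos: [0.5324, 0.3184, 0.1902]
ee_rot: [-0.687, 0.727, 0.002, -0.002]
force: [-0.5, -0.4, -0.3]
opening: 0.0188
```

Run:
```python
from h import *
plan(tray(.022),.042,267)
```

```text
clk 45.35 a_now -93.26 grasp_now [0.5324 0.3184 0.1362] shift [-0.4 -2.  94.2] rot [ 0.0056  0.0009 -0.0046] rows>= 2.3 open 18.8 F [-0.5 -0.4 -0.3]
```

Call:
{"method": "arm_command", "body": {
  "rows": [
    {"hand":0,"x":0,"y":-2,"z":40,"rx":0.005,"ry":0,"rz":0},
    {"hand":0,"x":0,"y":-2,"z":75,"rx":0.005,"ry":0,"rz":0},
    {"hand":0,"x":0,"y":-2,"z":95,"rx":0.005,"ry":0,"rz":0},
    {"hand":0,"x":0,"y":-2,"z":102,"rx":0.005,"ry":0,"rz":0},
    {"hand":0,"x":0,"y":-2,"z":105,"rx":0.005,"ry":0,"rz":0},
    {"hand":0,"x":0,"y":-2,"z":105,"rx":0.005,"ry":0,"rz":0},
    {"hand":0,"x":0,"y":-2,"z":105,"rx":0.005,"ry":0,"rz":0}
  ]
}}

```text
clock: 45.93
ee_pos: [0.534, 0.3181, 0.0878]
ee_rot: [-0.687, 0.727, 0.0, 0.0]
force: [-7.9, -4.0, 12.0]
opening: 0.0183
```

Call:
{"method": "arm_command", "body": {
  "rows": [
    {"hand":32,"x":0,"y":0,"z":0,"rx":0,"ry":0,"rz":0},
    {"hand":32,"x":0,"y":0,"z":0,"rx":0,"ry":0,"rz":0},
    {"hand":32,"x":0,"y":0,"z":0,"rx":0,"ry":0,"rz":0},
    {"hand":32,"x":0,"y":0,"z":0,"rx":0,"ry":0,"rz":0},
    {"hand":32,"x":0,"y":0,"z":-40,"rx":0,"ry":0,"rz":0},
    {"hand":32,"x":0,"y":0,"z":-80,"rx":0,"ry":0,"rz":0},
    {"hand":32,"x":0,"y":0,"z":-100,"rx":0,"ry":0,"rz":0},
    {"hand":32,"x":0,"y":0,"z":-100,"rx":0,"ry":0,"rz":0}
  ]
}}

```text
clock: 46.6
ee_pos: [0.5367, 0.32, 0.1921]
ee_rot: [-0.688, 0.725, -0.001, 0.005]
force: [1.1, 0.2, 0.7]
opening: 0.0272
```

Run:
```python
from h import *
im,d=save('wrist','w25'); clamps('scene','s25')
plan([.433,.062],.13,170)
```

```text
cl scene 239 [ 499.  -112.4] [22.1 51.2] long axis deg 172.1 0.0324 273.0 179.0 rgb [54. 36. 66.]
cl scene 243 [432.5  63.5] [22.2 51. ] long axis deg 171.7 0.0317 355.0 202.0 rgb [77. 91. 74.]
cl scene 296 [468.7 112.1] [51.2 31.1] long axis deg 17.3 0.0217 364.0 227.0 rgb [40. 41. 38.]
 clk 46.7 a_now -93.01 grasp_now [0.5349 0.3194 0.1327] shift [262.4  88.2   1.9] rot [3.0000e-04 3.6000e-03 1.6927e+00] rows>= 13.5 open 27.2 F [ 0.4  0.1 -0.8]
```

View pics/w25.png

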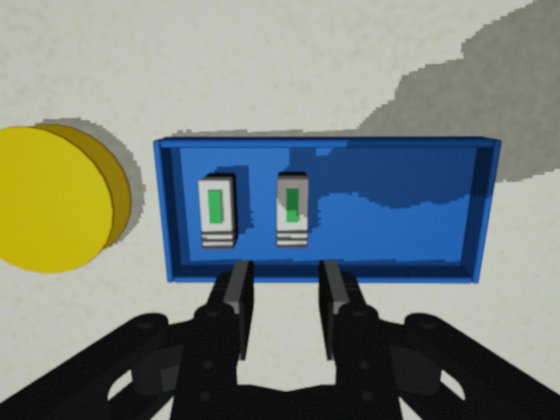

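Two clamps are in. The third is near the fallen one, so I'll grip it 10 mm off-centre on the far side.

Call:
{"method": "arm_command", "body": {
  "rows": [
    {"hand":38,"x":262,"y":88,"z":2,"rx":0,"ry":0.004,"rz":1.693},
    {"hand":38,"x":262,"y":88,"z":2,"rx":0,"ry":0.004,"rz":1.693},
    {"hand":38,"x":262,"y":88,"z":2,"rx":0,"ry":0.004,"rz":1.693},
    {"hand":38,"x":262,"y":88,"z":2,"rx":0,"ry":0.004,"rz":1.693},
    {"hand":38,"x":262,"y":88,"z":2,"rx":0,"ry":0.004,"rz":1.693},
    {"hand":38,"x":262,"y":88,"z":2,"rx":0,"ry":0.004,"rz":1.693},
    {"hand":38,"x":262,"y":88,"z":2,"rx":0,"ry":0.004,"rz":1.693},
    {"hand":38,"x":262,"y":88,"z":2,"rx":0,"ry":0.004,"rz":1.693},
    {"hand":38,"x":262,"y":88,"z":2,"rx":0,"ry":0.004,"rz":1.693},
    {"hand":38,"x":262,"y":88,"z":2,"rx":0,"ry":0.004,"rz":1.693},
    {"hand":38,"x":262,"y":88,"z":2,"rx":0,"ry":0.004,"rz":1.693},
    {"hand":38,"x":262,"y":88,"z":2,"rx":0,"ry":0.004,"rz":1.693},
    {"hand":38,"x":262,"y":88,"z":2,"rx":0,"ry":0.004,"rz":1.693},
    {"hand":38,"x":262,"y":88,"z":2,"rx":0,"ry":0.004,"rz":1.693},
    {"hand":38,"x":262,"y":88,"z":2,"rx":0,"ry":0.004,"rz":1.693},
    {"hand":38,"x":262,"y":88,"z":2,"rx":0,"ry":0.004,"rz":1.693},
    {"hand":38,"x":262,"y":88,"z":2,"rx":0,"ry":0.004,"rz":1.693}
  ]
}}

```text
clock: 48.12
ee_pos: [0.4323, 0.0623, 0.1825]
ee_rot: [0.086, 0.996, -0.0, -0.002]
force: [0.5, -0.4, 0.7]
opening: 0.0326
```

Run:
```python
from h import *
wclamp([.433,.062],'w26',zg=.027,rad=.033)
st=env.read_state(); d=np.load('pics/w26_d.npy'); P,u,v=depthpts('wrist',d,st)
m=(P[:,2]>.012)&(P[:,2]<.024)&(np.hypot(P[:,0]-.475,P[:,1]-.113)<.033); print('D',m.sum(),rect(P[m]),P[m].min(0),P[m].max(0))
```

```text
clamp (array([431.5,  60.4]), array([21. , 46.5]), 80.93183135986328) long 170.9 top 0.0325
 clk 48.17 a_now 170.13 grasp_now [0.4324 0.0622 0.1287] shift [  0.3  -1.9 101.7] rot [-0.0011 -0.0032 -0.014 ] rows>= 2.4 open 32.7 F [ 0.1 -0.4 -0. ]
D 2758 (array([469.8, 107.7]), array([50.1, 32. ]), 17.96170997619629) [0.44212783 0.08697449 0.01202389] [0.49363801 0.12942057 0.02259317]
```

View pics/w26.png

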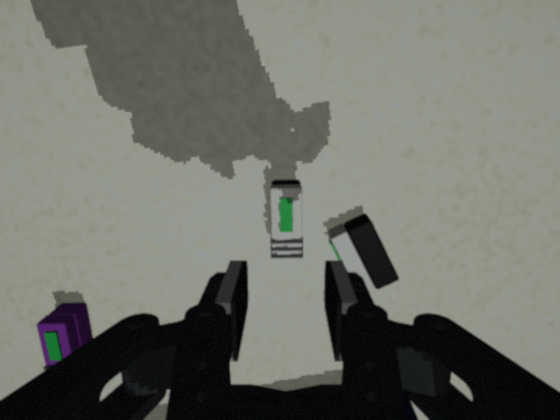

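Call:
{"method": "arm_command", "body": {
  "rows": [
    {"hand":38,"x":9,"y":-1.7,"z":40,"rx":0,"ry":0,"rz":-0.014},
    {"hand":38,"x":9,"y":-1.7,"z":75,"rx":0,"ry":0,"rz":-0.014},
    {"hand":38,"x":9,"y":-1.7,"z":95,"rx":0,"ry":0,"rz":-0.014},
    {"hand":38,"x":9,"y":-1.7,"z":102,"rx":0,"ry":0,"rz":-0.014},
    {"hand":38,"x":9,"y":-1.7,"z":102,"rx":0,"ry":0,"rz":-0.014},
    {"hand":38,"x":9,"y":-1.7,"z":102,"rx":0,"ry":0,"rz":-0.014},
    {"hand":0,"x":9,"y":-1.7,"z":102,"rx":0,"ry":0,"rz":-0.014},
    {"hand":0,"x":9,"y":-1.7,"z":102,"rx":0,"ry":0,"rz":-0.014},
    {"hand":0,"x":9,"y":-1.7,"z":102,"rx":0,"ry":0,"rz":-0.014},
    {"hand":0,"x":9,"y":-1.7,"z":102,"rx":0,"ry":0,"rz":-0.014},
    {"hand":0,"x":9,"y":-1.7,"z":102,"rx":0,"ry":0,"rz":-0.014}
  ]
}}

```text
clock: 49.08
ee_pos: [0.4246, 0.0619, 0.0833]
ee_rot: [0.08, 0.997, -0.001, 0.0]
force: [-0.5, 0.8, 7.3]
opening: 0.0187
```

Call:
{"method": "arm_command", "body": {
  "rows": [
    {"hand":0,"x":0,"y":0,"z":-10,"rx":0,"ry":0,"rz":0},
    {"hand":0,"x":0,"y":0,"z":-40,"rx":0,"ry":0,"rz":0},
    {"hand":0,"x":0,"y":0,"z":-80,"rx":0,"ry":0,"rz":0},
    {"hand":0,"x":0,"y":0,"z":-110,"rx":0,"ry":0,"rz":0},
    {"hand":0,"x":0,"y":0,"z":-110,"rx":0,"ry":0,"rz":0},
    {"hand":0,"x":0,"y":0,"z":-110,"rx":0,"ry":0,"rz":0}
  ]
}}

```text
clock: 49.58
ee_pos: [0.4249, 0.0619, 0.1941]
ee_rot: [0.08, 0.997, -0.001, 0.001]
force: [-0.3, -0.4, -1.1]
opening: 0.0187
```

Run:
```python
from h import *
plan(tray(-.026)+[0,0.008],.14,87)
```

```text
clk 49.58 a_now 170.83 grasp_now [0.4249 0.0619 0.1401] shift [-1.780e+01  2.738e+02 -1.000e-01] rot [9.000e-04 2.800e-03 1.463e+00] rows>= 11.7 open 18.7 F [-0.3 -0.4 -1.1]
```

Call:
{"method": "arm_command", "body": {
  "rows": [
    {"hand":0,"x":-17.8,"y":273.8,"z":0,"rx":0.001,"ry":0.003,"rz":1.463},
    {"hand":0,"x":-17.8,"y":273.8,"z":0,"rx":0.001,"ry":0.003,"rz":1.463},
    {"hand":0,"x":-17.8,"y":273.8,"z":0,"rx":0.001,"ry":0.003,"rz":1.463},
    {"hand":0,"x":-17.8,"y":273.8,"z":0,"rx":0.001,"ry":0.003,"rz":1.463},
    {"hand":0,"x":-17.8,"y":273.8,"z":0,"rx":0.001,"ry":0.003,"rz":1.463},
    {"hand":0,"x":-17.8,"y":273.8,"z":0,"rx":0.001,"ry":0.003,"rz":1.463},
    {"hand":0,"x":-17.8,"y":273.8,"z":0,"rx":0.001,"ry":0.003,"rz":1.463},
    {"hand":0,"x":-17.8,"y":273.8,"z":0,"rx":0.001,"ry":0.003,"rz":1.463},
    {"hand":0,"x":-17.8,"y":273.8,"z":0,"rx":0.001,"ry":0.003,"rz":1.463},
    {"hand":0,"x":-17.8,"y":273.8,"z":0,"rx":0.001,"ry":0.003,"rz":1.463},
    {"hand":0,"x":-17.8,"y":273.8,"z":0,"rx":0.001,"ry":0.003,"rz":1.463},
    {"hand":0,"x":-17.8,"y":273.8,"z":0,"rx":0.001,"ry":0.003,"rz":1.463},
    {"hand":0,"x":-17.8,"y":273.8,"z":0,"rx":0.001,"ry":0.003,"rz":1.463},
    {"hand":0,"x":-17.8,"y":273.8,"z":0,"rx":0.001,"ry":0.003,"rz":1.463},
    {"hand":0,"x":-17.8,"y":273.8,"z":0,"rx":0.001,"ry":0.003,"rz":1.463}
  ]
}}

```text
clock: 50.83
ee_pos: [0.4843, 0.3293, 0.1899]
ee_rot: [0.725, 0.689, -0.002, -0.002]
force: [0.4, -0.2, -1.2]
opening: 0.0188
```

Run:
```python
from h import *
plan(tray(-.026)+[0,0.008],.036,87); save('wrist','w27')
```

```text
clk 50.83 a_now 87.13 grasp_now [0.4843 0.3293 0.1359] shift [ 0.1  2.3 99.9] rot [-0.0064  0.0001  0.0023] rows>= 2.4 open 18.8 F [ 0.4 -0.2 -1.2]
```

View pics/w27.png

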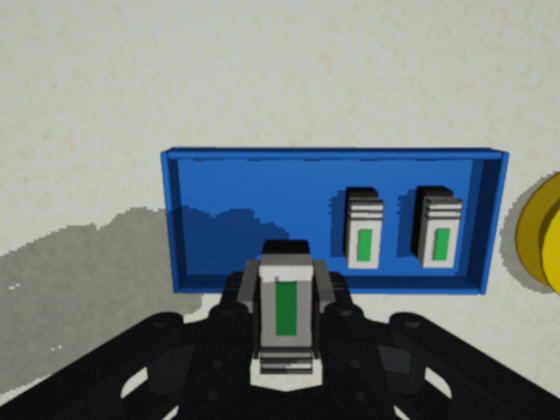

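Call:
{"method": "arm_command", "body": {
  "rows": [
    {"hand":0,"x":0,"y":5,"z":40,"rx":-0.006,"ry":0,"rz":0},
    {"hand":0,"x":0,"y":5,"z":75,"rx":-0.006,"ry":0,"rz":0},
    {"hand":0,"x":0,"y":5,"z":95,"rx":-0.006,"ry":0,"rz":0},
    {"hand":0,"x":0,"y":5,"z":102,"rx":-0.006,"ry":0,"rz":0},
    {"hand":0,"x":0,"y":5,"z":105,"rx":-0.006,"ry":0,"rz":0},
    {"hand":0,"x":0,"y":5,"z":105,"rx":-0.006,"ry":0,"rz":0},
    {"hand":0,"x":0,"y":5,"z":105,"rx":-0.006,"ry":0,"rz":0}
  ]
}}

```text
clock: 51.47
ee_pos: [0.4889, 0.3292, 0.0878]
ee_rot: [0.725, 0.689, 0.0, 0.0]
force: [-9.0, -4.5, 16.4]
opening: 0.0184
```

Call:
{"method": "arm_command", "body": {
  "rows": [
    {"hand":30,"x":0,"y":0,"z":0,"rx":0,"ry":0,"rz":0},
    {"hand":30,"x":0,"y":0,"z":0,"rx":0,"ry":0,"rz":0},
    {"hand":30,"x":0,"y":0,"z":0,"rx":0,"ry":0,"rz":0},
    {"hand":30,"x":0,"y":0,"z":0,"rx":0,"ry":0,"rz":0},
    {"hand":30,"x":0,"y":0,"z":-40,"rx":0,"ry":0,"rz":0},
    {"hand":30,"x":0,"y":0,"z":-80,"rx":0,"ry":0,"rz":0},
    {"hand":30,"x":0,"y":0,"z":-100,"rx":0,"ry":0,"rz":0},
    {"hand":30,"x":0,"y":0,"z":-100,"rx":0,"ry":0,"rz":0}
  ]
}}

```text
clock: 52.13
ee_pos: [0.4916, 0.3303, 0.1921]
ee_rot: [0.725, 0.688, 0.005, 0.002]
force: [0.9, 0.8, 0.9]
opening: 0.0255
```

Run:
```python
from h import *
im,d=save('wrist','w28'); clamps('scene','s28')
plan([.469,.1085],.13,197.5)
plan([.469,.1085],.13,107.5)
```

```text
cl scene 233 [ 499.4 -114.3] [24.7 50.7] long axis deg 170.9 0.032 273.0 179.0 rgb [52. 36. 65.]
cl scene 292 [469.  112.4] [52.1 30.8] long axis deg 17.4 0.0218 364.0 227.0 rgb [41.  41.5 39. ]
 clk 52.23 a_now 87.01 grasp_now [0.4898 0.3296 0.1328] shift [-221.8   -9.2    2.5] rot [ 3.3000e-03  1.8000e-03 -1.9284e+00] rows>= 15.4 open 25.5 F [-0.2 -0.8 -0.6]
 clk 52.23 a_now 87.01 grasp_now [0.4898 0.3296 0.1328] shift [-221.8   -9.2    2.5] rot [ 0.0031 -0.0009 -0.3576] rows>= 5.3 open 25.5 F [-0.2 -0.8 -0.6]
```

View pics/w28.png

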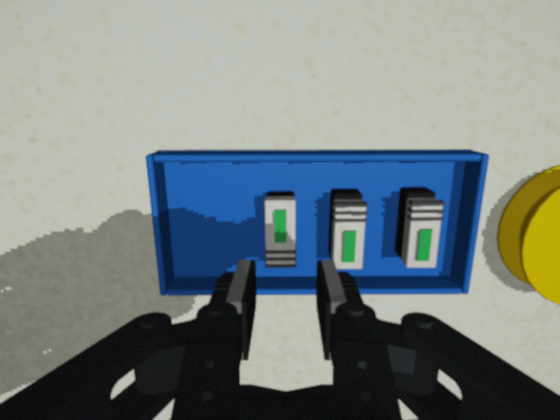

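Three clamps are standing in the tray. Now the fallen one.

Call:
{"method": "arm_command", "body": {
  "rows": [
    {"hand":60,"x":-222,"y":-9,"z":2.5,"rx":0.003,"ry":0,"rz":-1.928},
    {"hand":60,"x":-222,"y":-9,"z":2.5,"rx":0.003,"ry":0,"rz":-1.928},
    {"hand":60,"x":-222,"y":-9,"z":2.5,"rx":0.003,"ry":0,"rz":-1.928},
    {"hand":60,"x":-222,"y":-9,"z":2.5,"rx":0.003,"ry":0,"rz":-1.928},
    {"hand":60,"x":-222,"y":-9,"z":2.5,"rx":0.003,"ry":0,"rz":-1.928},
    {"hand":60,"x":-222,"y":-9,"z":2.5,"rx":0.003,"ry":0,"rz":-1.928},
    {"hand":60,"x":-222,"y":-9,"z":2.5,"rx":0.003,"ry":0,"rz":-1.928},
    {"hand":60,"x":-222,"y":-9,"z":2.5,"rx":0.003,"ry":0,"rz":-1.928},
    {"hand":60,"x":-222,"y":-9,"z":2.5,"rx":0.003,"ry":0,"rz":-1.928},
    {"hand":60,"x":-222,"y":-9,"z":2.5,"rx":0.003,"ry":0,"rz":-1.928},
    {"hand":60,"x":-222,"y":-9,"z":2.5,"rx":0.003,"ry":0,"rz":-1.928},
    {"hand":60,"x":-222,"y":-9,"z":2.5,"rx":0.003,"ry":0,"rz":-1.928},
    {"hand":60,"x":-222,"y":-9,"z":2.5,"rx":0.003,"ry":0,"rz":-1.928},
    {"hand":60,"x":-222,"y":-9,"z":2.5,"rx":0.003,"ry":0,"rz":-1.928},
    {"hand":60,"x":-222,"y":-9,"z":2.5,"rx":0.003,"ry":0,"rz":-1.928},
    {"hand":60,"x":-222,"y":-9,"z":2.5,"rx":0.003,"ry":0,"rz":-1.928},
    {"hand":60,"x":-222,"y":-9,"z":2.5,"rx":0.003,"ry":0,"rz":-1.928},
    {"hand":60,"x":-222,"y":-9,"z":2.5,"rx":0.003,"ry":0,"rz":-1.928},
    {"hand":60,"x":-222,"y":-9,"z":2.5,"rx":0.003,"ry":0,"rz":-1.928}
  ]
}}

```text
clock: 53.82
ee_pos: [0.4682, 0.1081, 0.1824]
ee_rot: [-0.15, 0.989, -0.001, -0.001]
force: [0.1, 1.1, -0.9]
opening: 0.0509
```

Run:
```python
from h import *
wclamp([.469,.1095],'w29',zg=.023,rad=.04,flip=180)
```

```text
clamp (array([469.9, 107.7]), array([50.2, 31.9]), 17.237741470336914) long 17.2 top 0.021
 clk 53.87 a_now -162.72 grasp_now [0.4683 0.1081 0.1287] shift [ -1.6  -0.8 105.7] rot [-0.0009 -0.0017  0.0007] rows>= 2.5 open 50.8 F [ 0.6 -1.1  0.2]
```

View pics/w29.png

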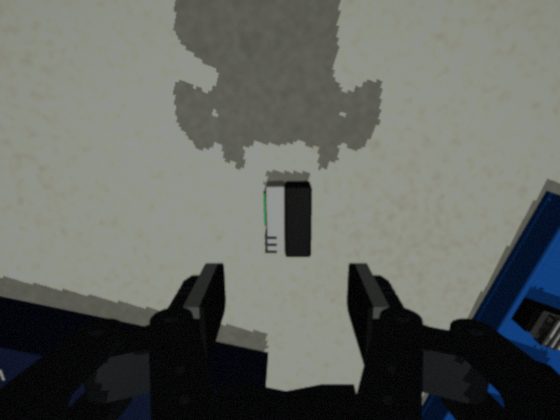

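Call:
{"method": "arm_command", "body": {
  "rows": [
    {"hand":60,"x":-1.6,"y":-1,"z":40,"rx":0,"ry":0,"rz":0},
    {"hand":60,"x":-1.6,"y":-1,"z":75,"rx":0,"ry":0,"rz":0},
    {"hand":60,"x":-1.6,"y":-1,"z":95,"rx":0,"ry":0,"rz":0},
    {"hand":60,"x":-1.6,"y":-1,"z":106,"rx":0,"ry":0,"rz":0},
    {"hand":60,"x":-1.6,"y":-1,"z":107,"rx":0,"ry":0,"rz":0},
    {"hand":60,"x":-1.6,"y":-1,"z":107,"rx":0,"ry":0,"rz":0},
    {"hand":10,"x":-1.6,"y":-1,"z":107,"rx":0,"ry":0,"rz":0},
    {"hand":10,"x":-1.6,"y":-1,"z":107,"rx":0,"ry":0,"rz":0},
    {"hand":10,"x":-1.6,"y":-1,"z":107,"rx":0,"ry":0,"rz":0},
    {"hand":10,"x":-1.6,"y":-1,"z":107,"rx":0,"ry":0,"rz":0},
    {"hand":10,"x":-1.6,"y":-1,"z":107,"rx":0,"ry":0,"rz":0}
  ]
}}

```text
clock: 54.78
ee_pos: [0.4718, 0.1075, 0.0785]
ee_rot: [-0.152, 0.988, -0.001, 0.001]
force: [-0.7, 0.6, 6.4]
opening: 0.0287
```

Call:
{"method": "arm_command", "body": {
  "rows": [
    {"hand":10,"x":0,"y":0,"z":-10,"rx":0,"ry":0,"rz":0},
    {"hand":10,"x":0,"y":0,"z":-40,"rx":0,"ry":0,"rz":0},
    {"hand":10,"x":0,"y":0,"z":-80,"rx":0,"ry":0,"rz":0},
    {"hand":10,"x":0,"y":0,"z":-115,"rx":0,"ry":0,"rz":0},
    {"hand":10,"x":0,"y":0,"z":-115,"rx":0,"ry":0,"rz":0},
    {"hand":10,"x":0,"y":0,"z":-115,"rx":0,"ry":0,"rz":0}
  ]
}}

```text
clock: 55.28
ee_pos: [0.472, 0.1076, 0.1947]
ee_rot: [-0.152, 0.988, -0.001, 0.002]
force: [-0.4, -0.1, -1.7]
opening: 0.0285
```

Run:
```python
from h import *
plan(tray(-.070),.14,267)
```

```text
clk 55.28 a_now -162.55 grasp_now [0.472  0.1076 0.1407] shift [-3.630e+01  2.151e+02  2.000e-01] rot [-0.0055  0.0019 -1.2138] rows>= 9.7 open 28.5 F [-0.4 -0.1 -1.7]
```

Call:
{"method": "arm_command", "body": {
  "rows": [
    {"hand":10,"x":-36.3,"y":215,"z":0,"rx":-0.005,"ry":0.002,"rz":-1.214},
    {"hand":10,"x":-36.3,"y":215,"z":0,"rx":-0.005,"ry":0.002,"rz":-1.214},
    {"hand":10,"x":-36.3,"y":215,"z":0,"rx":-0.005,"ry":0.002,"rz":-1.214},
    {"hand":10,"x":-36.3,"y":215,"z":0,"rx":-0.005,"ry":0.002,"rz":-1.214},
    {"hand":10,"x":-36.3,"y":215,"z":0,"rx":-0.005,"ry":0.002,"rz":-1.214},
    {"hand":10,"x":-36.3,"y":215,"z":0,"rx":-0.005,"ry":0.002,"rz":-1.214},
    {"hand":10,"x":-36.3,"y":215,"z":0,"rx":-0.005,"ry":0.002,"rz":-1.214},
    {"hand":10,"x":-36.3,"y":215,"z":0,"rx":-0.005,"ry":0.002,"rz":-1.214},
    {"hand":10,"x":-36.3,"y":215,"z":0,"rx":-0.005,"ry":0.002,"rz":-1.214},
    {"hand":10,"x":-36.3,"y":215,"z":0,"rx":-0.005,"ry":0.002,"rz":-1.214},
    {"hand":10,"x":-36.3,"y":215,"z":0,"rx":-0.005,"ry":0.002,"rz":-1.214},
    {"hand":10,"x":-36.3,"y":215,"z":0,"rx":-0.005,"ry":0.002,"rz":-1.214},
    {"hand":10,"x":-36.3,"y":215,"z":0,"rx":-0.005,"ry":0.002,"rz":-1.214}
  ]
}}

```text
clock: 56.37
ee_pos: [0.4403, 0.3235, 0.1904]
ee_rot: [-0.687, 0.726, 0.002, -0.002]
force: [-0.4, -0.8, -1.4]
opening: 0.0285
```

Run:
```python
from h import *
plan(tray(-.070),.036,267); st=env.read_state(); im,d=save('wrist','w30'); P,u,v=depthpts('wrist',d,st)
c,s=np.cos(TA),np.sin(TA); Q=P.copy(); Q[:,0]=(P[:,0]-TC[0])*c+(P[:,1]-TC[1])*s; Q[:,1]=-(P[:,0]-TC[0])*s+(P[:,1]-TC[1])*c
m=(Q[:,2]>.029)&(Q[:,2]<.045)&(abs(Q[:,0])<.1)&(abs(Q[:,1])<.04); print('tops tray x',np.percentile(Q[m][:,0],[0,1,50,99]))
m=(Q[:,2]>.02)&(Q[:,2]<.03)&(abs(Q[:,0])<.13)&(abs(Q[:,1])<.03); print('rim x',Q[m][:,0].min(),Q[m][:,0].max())
```

```text
clk 56.37 a_now -93.17 grasp_now [0.4403 0.3235 0.1364] shift [ -0.4  -2.4 100.4] rot [ 0.0061 -0.0008 -0.003 ] rows>= 2.4 open 28.5 F [-0.4 -0.8 -1.4]
tops tray x [-0.03426589 -0.03364652  0.02156619  0.08011107]
rim x -0.10956996966630037 0.1109878346424965
```

View pics/w30.png

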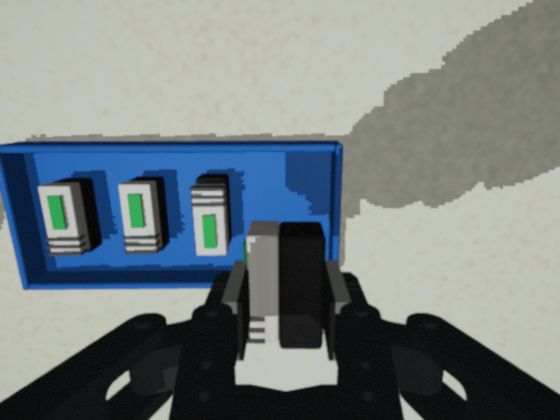

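Call:
{"method": "arm_command", "body": {
  "rows": [
    {"hand":10,"x":0,"y":-2.8,"z":40,"rx":0.006,"ry":0,"rz":0},
    {"hand":10,"x":0,"y":-2.8,"z":70,"rx":0.006,"ry":0,"rz":0},
    {"hand":10,"x":0,"y":-2.8,"z":85,"rx":0.006,"ry":0,"rz":0},
    {"hand":10,"x":0,"y":-2.8,"z":95,"rx":0.006,"ry":0,"rz":0},
    {"hand":10,"x":0,"y":-2.8,"z":103,"rx":0.006,"ry":0,"rz":0},
    {"hand":10,"x":0,"y":-2.8,"z":108,"rx":0.006,"ry":0,"rz":0},
    {"hand":10,"x":0,"y":-2.8,"z":108,"rx":0.006,"ry":0,"rz":0},
    {"hand":10,"x":0,"y":-2.8,"z":108,"rx":0.006,"ry":0,"rz":0}
  ]
}}

```text
clock: 57.08
ee_pos: [0.4436, 0.3238, 0.0842]
ee_rot: [-0.688, 0.725, -0.001, 0.001]
force: [0.7, 0.1, -0.9]
opening: 0.0287
```

Call:
{"method": "arm_command", "body": {
  "rows": [
    {"hand":10,"x":0,"y":0.9,"z":1,"rx":0,"ry":0,"rz":0},
    {"hand":10,"x":0,"y":0.9,"z":1,"rx":0,"ry":0,"rz":0},
    {"hand":41,"x":0,"y":0.9,"z":1,"rx":0,"ry":0,"rz":0},
    {"hand":41,"x":0,"y":0.9,"z":1,"rx":0,"ry":0,"rz":0},
    {"hand":41,"x":0,"y":0.9,"z":1,"rx":0,"ry":0,"rz":0},
    {"hand":41,"x":0,"y":0.9,"z":1,"rx":0,"ry":0,"rz":0},
    {"hand":41,"x":0,"y":0.9,"z":1,"rx":0,"ry":0,"rz":0},
    {"hand":41,"x":0,"y":0.9,"z":-30,"rx":0,"ry":0,"rz":0},
    {"hand":41,"x":0,"y":0.9,"z":-70,"rx":0,"ry":0,"rz":0},
    {"hand":41,"x":0,"y":0.9,"z":-110,"rx":0,"ry":0,"rz":0},
    {"hand":41,"x":0,"y":0.9,"z":-150,"rx":0,"ry":0,"rz":0},
    {"hand":41,"x":0,"y":0.9,"z":-150,"rx":0,"ry":0,"rz":0}
  ]
}}

```text
clock: 58.08
ee_pos: [0.4444, 0.3247, 0.2419]
ee_rot: [-0.688, 0.725, -0.002, 0.005]
force: [1.2, 1.5, 1.7]
opening: 0.0349
```

Run:
```python
from h import *
st=env.read_state(); im,d=save('wrist','w31'); P,u,v=depthpts('wrist',d,st)
save('scene','s31')
c,s=np.cos(TA),np.sin(TA); Q=P.copy(); Q[:,0]=(P[:,0]-TC[0])*c+(P[:,1]-TC[1])*s; Q[:,1]=-(P[:,0]-TC[0])*s+(P[:,1]-TC[1])*c
hi=(Q[:,2]>.018)&(Q[:,2]<.045)&(abs(Q[:,0])<.1)&(abs(Q[:,1])<.042)
M=np.zeros(d.shape,np.uint8); M[v[hi],u[hi]]=1; n,L=cv2.connectedComponents(M)
for i in range(1,n):
    k=L[v,u]==i
    if k.sum()>100: print(rect(Q[k]),np.percentile(Q[k][:,2],90))
plan([.40,.25],.25,267)
```

```text
(array([-23.7,  -4.1]), array([21. , 49.5]), 0.3395021855831146) 0.03707368002000553
(array([70.5, -1.5]), array([21.4, 49.4]), 0.22368131577968597) 0.03698255819113562
(array([21.9, -2.6]), array([49. , 21.7]), 89.86503601074219) 0.037041972040451863
(array([-69.8,  -2.9]), array([49.7, 32. ]), 88.2011947631836) 0.0258072006936787
 clk 58.18 a_now -92.98 grasp_now [0.4427 0.324  0.1811] shift [ 76.   38.5 -69.2] rot [-0.0042  0.0013  0.0003] rows>= 2.6 open 34.9 F [-0.5  0.4 -1.5]
```

View pics/w31.png

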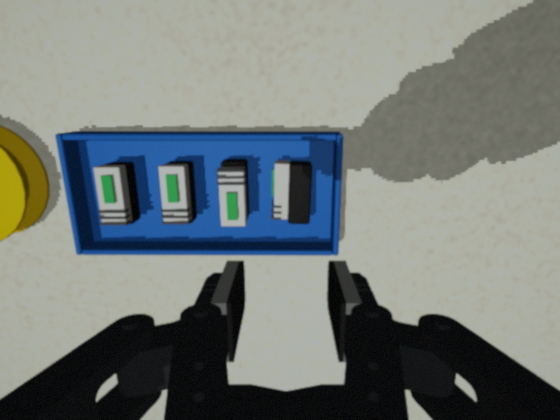

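View pics/s31.png

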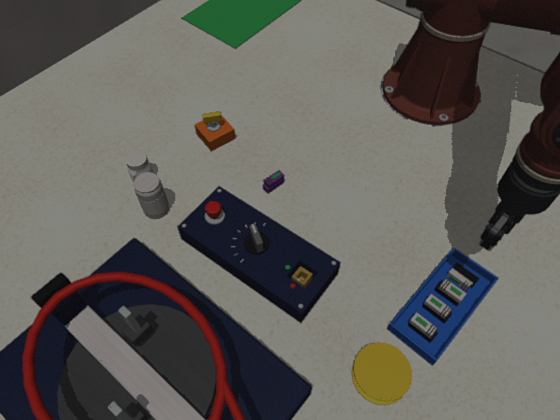

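All four clamps are inside the tray walls, tops at 37 mm (standing) and 26 mm (on its side). Next, a final check of the console, key and bystanders from the fixed cameras.

Run:
```python
from h import *
im,d=save('top','t32')
a=cv2.imread('pics/t32.png'); b=cv2.imread('pics/top0.png')
A=cv2.resize(a[140:300,200:440],None,fx=3.3,fy=3.3,interpolation=cv2.INTER_CUBIC); cv2.imwrite('pics/t32c.png',A)
P,u,v=depthpts('top',d)
for nm,c,z0,z1,r in [('reel',(.697,.304),.02,.05,.07),('can',(.712,-.267),.085,.12,.05),('jar',(.678,-.35),.055,.09,.05),('key',(.475,-.321),.06,.09,.04),('knob',(.664,-.131),.07,.12,.025)]:
    for f in ['top0','t32']:
        P,u,v=depthpts('top',np.load(f'pics/{f}_d.npy')); m=(P[:,2]>z0)&(P[:,2]<z1)&(np.hypot(P[:,0]-c[0],P[:,1]-c[1])<r)
        print(nm,f,m.sum(),P[m].mean(0).round(4),np.percentile(P[m][:,2],95).round(4))
```

```text
reel top0 1550 [0.7006 0.3013 0.0308] 0.0337
reel t32 1548 [0.7006 0.3012 0.0307] 0.0336
can top0 540 [ 0.7126 -0.2666  0.0975] 0.1015
can t32 533 [ 0.7128 -0.2669  0.0976] 0.1015
jar top0 394 [ 0.674  -0.3582  0.068 ] 0.0716
jar t32 396 [ 0.6739 -0.358   0.0683] 0.0718
key top0 183 [ 0.4751 -0.319   0.0731] 0.0775
key t32 181 [ 0.4755 -0.32    0.0729] 0.0775
knob top0 179 [ 0.6633 -0.1312  0.0832] 0.0872
knob t32 178 [ 0.6632 -0.1312  0.0832] 0.0872
```

View pics/t32c.png

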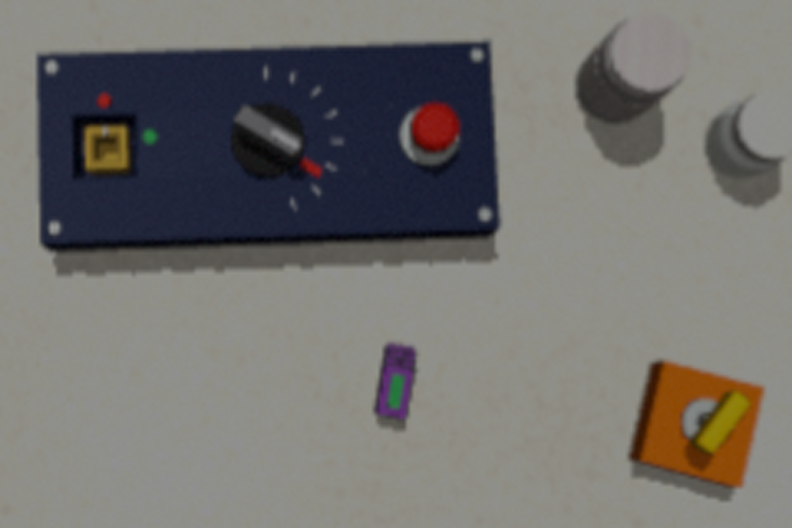

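Everything matches: lock line at red, dial pointer on the red mark, knob height equal to the start, key as at the start, and the reel, can and jar unmoved. Handing in.

Run:
```python
from h import *
print(env.close_job())
```

```text
the job is handed in; nothing more can be done
None
```

The job is done and handed in at about 58 s of the 210 s allowed. I ran the steps in the order asked: brake out, unlock, dial to the mark, lock, key to its holder, brake in, then the clamps. The hand-in returned no verdict.

**Last checks**
- **Brake:** the knob's top is at the same height as at the start (87 mm), so it is fully in.
- **Lock:** the white line points at the red dot and the barrel is square in its recess.
- **Dial:** the bar is at −120.3° and the mark at about −120°.
- **Key:** it stands upright in the holder within about 1 mm of centre, at its start height.
- **Clamps:** all four are on the tray floor inside the walls. Three stand and one lies on its side, which the rules allow.
- **Reel, can and jar:** they moved less than 1 mm. The purple look-alike was left where it was.

**What went wrong on the way**
- When I first took the key out, it dragged the lock back about 0.11 rad. I put the key in again and turned the lock fully to its stop. The first try at that met the socket edge with 28 N because the key sat 2 mm off in the grip; the second went home cleanly.
- One clamp was knocked over and moved during the run. I found it again and laid it in the tray as it was.
- The cameras disagreed by up to about 4 mm sideways. I relied on the wrist camera, which matched the actual grasps best.

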